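# Seat the glue-up stage and build its ring stack

## Robot

A 6-joint arm with a two-finger parallel gripper is mounted at the origin on the work surface. World frame = base frame: x ahead of the robot, y to its left, z up, the work surface at z = 0. Lengths are in m, angles in rad, forces in N, time in s.
With the tool pointing down it reaches from about 0.3 to 0.95 m from the base axis. Payload 3.1 kg.
Tool frame: the origin (TCP) lies midway between the tips of the shut fingers; the grasp point (between the pads) lies 19 mm behind it (manip.tcp_to_grasp is the distance from the TCP to the grasp point, in m); z points along the fingers, y is the direction in which the jaws open and shut (so a half turn about z gives the same grasp; the last joint's range is limited). The gripper opens to 85 mm and grips with 20 to 120 N. Pads are 22 mm wide; open, the fingers measure 114 mm over their backs; the gripper's body (76 mm by 85 mm) begins 54 mm behind the grasp point. The pads swing forward as they close: fully open they stand 13 mm farther back than shut.
Start: joints at [1.098, 0.308, 1.634, -0, 1.2, -0.07], TCP at [0.245, 0.575, 0.231] pointing down, gripper open.
Joint ranges: [-3.06, 3.06], [-0.79, 1.96], [0.05, 2.63], [-1.19, 4.34], [0.05, 2.64], [-2.94, 2.94]. Speed limits (rad/s): [2.79, 2.79, 3.14, 3.14, 3.14, 3.14].

## Interface

Orientations are given as a 3x3 rotation matrix whose columns are the frame's x, y, z axes.
In Python, from bench import telemetry, cams, hand_in, manip gives the robot as it stands.
- The arm moves only by the tool step_arm, never from a script. Its argument "increments" is a list of rows, each an object of numbers: "x", "y", "z": the shift along the tool's x, y, z in m; "ax", "ay", "az": the turn, a rotation vector about the tool's x, y, z in rad; "claw": the closure in counts, from 0 (fully open) to 255 (shut). In form: [{"x": .., "y": .., "z": .., "ax": .., "ay": .., "az": .., "claw": ..}, ...]. A call has 1 to 5 rows; each row is the pose to reach, as a shift and turn from the pose commanded when the call began, along the tool's axes at that moment; what a row does not reach only later rows make up. A row lasts 1/12 s, in which the tool goes at most 41.7 mm and 7.16 degrees, less where a joint would pass 70% of its speed; a pose out of reach is approached as far as the arm can. A call with a gripper value outside its range is refused whole. The fingers move at their own pace and stop on an object; the grip force is fixed at half the most. Time passes only in rows, so rows that repeat a pose let the fingers close. It gives the time, the measured TCP pose, the force and the opening at its end, in the units of the state.
- telemetry.get_state(): the state, without advancing time (a new reading comes with each control period).
- cams.get_image(name): name is "scene" or "top"; returns (picture, depth): 400x640x3 uint8, red, green, blue; 400x640 float32, m along the optical axis (not along the pixel's ray), 0 where there is no reading.
- cams.camera_info(name): a dict with "fov_y" (degrees; the focal length in pixels is half the picture's height over the tangent of half this angle, whatever the lens; pixels are square), "cx", "cy" (the principal point, pixels), "rvec" (rotation vector, rad) and "tvec" (3), from world to camera coordinates, as OpenCV has them. Camera axes: x right, y down, z forward; pixel columns grow to the right and rows downward; lengths in m; the calibration is good to about 2 mm. A picture is of the moment at which its call begins. camera_info takes no time and is no camera call.
- hand_in(): hands the job in, once; it reports no verdict.
The state is a dict: "time": time; "qpos": joint angles; "joint_velocities": joint speeds; "effort": joint torques, N m; "ee_pos": TCP position; "orientation": TCP orientation; "contact_force": force on the tool from outside, world axes, zero at the start; "ft_torque": the same for the moment, N m; "opening": finger opening in m.
Only numpy, scipy, OpenCV 4.12 (cv2) and the standard library are available. Lean on these libraries where they do the work, as an engineer would, in place of code of your own. Each camera call takes 0.05 s, during which the arm holds its last target.

## Task

Set the three-armed stage on the steel base so that its three ball feet are fully home in their seats (long arm's foot in the cone, the others in the groove and on the flat) and let go of it. Then thread every wooden ring on the bench flat onto its post, add the one spacer sleeve that brings the stack level with the top of the post, using no other spacer, and last put the knobbed cap on top, sitting flat over the spacer. Leave the cup and the gouge where they are.

Things in the scene. Friction and masses are not known exactly. Their poses are not given: they have to be found in the camera images.
- base_centre (a point): round dark steel base plate, diameter 184 mm, 10 mm thick, screwed to the bench; it carries three steel seats. This point is the centre of the plate's top face (10 mm above the bench). Its x axis points level towards the cone seat, z up
- cone_seat (a point): the cone seat on the base (eight-sided cone, 45 degree faces, mouth about 28 mm wide, rim 27 mm above the bench), 72 mm along +x from the base's centre. The point is where the centre of a ball foot lies when it is fully home, 30 mm above the bench
- groove_seat (a point): the V groove seat on the base (45 degree faces, 40 mm long, pointing at the cone), at x -32, y +42 mm from the base's centre; the point is where the centre of a ball foot lies when it is home, 30 mm above the bench
- flat_seat (a point): the flat round seat on the base (diameter 36 mm, top 18 mm above the bench), at x -32, y -42 mm from the base's centre; the point is where the centre of a ball foot lies when it is home, 30 mm above the bench
- post_mid (a point): the stage: loose aluminium plate (0.7 kg, 10 mm thick, round middle 84 mm wide, one long and two short arms, 32 mm wide) standing on three ball feet, carried by its upright six-sided steel post. The point is half-way up the post, 60 mm above the balls' undersides. x points to the long arm, z up. Seated, it is straight over the base's centre, x along the base's x, and 78 mm above the bench
- post_top (a point): centre of the top end of the stage's post, 30 mm above post_mid. The post is 60 mm tall from the plate's top face (30 to 90 mm above the balls' undersides; last 5 mm chamfered), 22 mm across flats, 25.4 mm across corners; its pairs of flats face along the stage's x axis and at 60 and 120 degrees to it
- cone_foot (a point): centre of the ball foot (ball diameter 24 mm) under the stage's long arm, at x +72, y 0 mm from the post; belongs in the cone
- groove_foot (a point): centre of the ball foot (24 mm) under one short arm, at x -32, y +42 mm from the post; belongs in the groove
- flat_foot (a point): centre of the ball foot (24 mm) under the other short arm, at x -32, y -42 mm from the post; belongs on the flat
- ring1_mid (a point): turned wooden ring, outside diameter 60 mm, bore 32 mm, 10 mm thick, 40 g, lying flat on the bench; the point is its centre, 5 mm up; z is its axis. Three to five of the five rings are present
- ring2_mid (a point): turned wooden ring, outside diameter 60 mm, bore 32 mm, 10 mm thick, 40 g, lying flat on the bench; the point is its centre, 5 mm up; z is its axis. Three to five of the five rings are present
- ring3_mid (a point): turned wooden ring, outside diameter 60 mm, bore 32 mm, 10 mm thick, 40 g, lying flat on the bench; the point is its centre, 5 mm up; z is its axis. Three to five of the five rings are present
- ring4_mid (a point): turned wooden ring, outside diameter 60 mm, bore 32 mm, 10 mm thick, 40 g, lying flat on the bench; the point is its centre, 5 mm up; z is its axis. Three to five of the five rings are present
- ring5_mid (a point): turned wooden ring, outside diameter 60 mm, bore 32 mm, 10 mm thick, 40 g, lying flat on the bench; the point is its centre, 5 mm up; z is its axis. Three to five of the five rings are present
- spacer10_mid (a point): plain aluminium spacer sleeve, outside diameter 50 mm, bore 32 mm, 10 mm tall, standing flat on the bench; the point is its centre, 5 mm up; z is its axis. The three spacers look alike but for their height (10, 20, 30 mm)
- spacer20_mid (a point): plain aluminium spacer sleeve, outside diameter 50 mm, bore 32 mm, 20 mm tall, standing flat on the bench; the point is its centre, 10 mm up; z is its axis. The three spacers look alike but for their height (10, 20, 30 mm)
- spacer30_mid (a point): plain aluminium spacer sleeve, outside diameter 50 mm, bore 32 mm, 30 mm tall, standing flat on the bench; the point is its centre, 15 mm up; z is its axis. The three spacers look alike but for their height (10, 20, 30 mm)
- cap_knob (a point): press cap (about 0.35 kg): dark steel disc, diameter 68 mm, 18 mm tall with its skirt, topped by a round wooden knob, diameter 32 mm, from 24 to 56 mm above the skirt's lower edge. The point is the middle of the knob, 40 mm above the skirt's lower edge. Below, an 8 mm deep skirt (inside diameter 56 mm) fits loosely over a 50 mm spacer
- cap_seat (a point): centre of the cap's flat underside inside the skirt, which rests on the spacer and the post's end; 32 mm below cap_knob
- cup: white paper cup, 95 mm tall, 72 mm wide, standing at the far side; not part of the job; origin under its centre
- gouge: turning gouge with a wooden handle, 310 mm long, lying along y at the far side; not part of the job; origin at bench level near its middle
Things that resemble listed ones, but are neither listed nor needed, are in the scene too. Leave any red look-alike of the part that bears cap_knob alone.

How it is judged:
On the way, in this order (a step that is already met when the one before it is completed fails the run):
1. the stage's three ball feet are home in cone, groove and flat, and the stage is let go (distance between cone_foot and cone_seat below 0.0035 m and distance between groove_foot and groove_seat below 0.0035 m and distance between flat_foot and flat_seat below 0.0035 m and contact force between the fingers and stage below 0.1 N), for 0.3 s.
2. all wooden rings lie flat on the post (distance between cone_foot and cone_seat below 0.0035 m and distance between groove_foot and groove_seat below 0.0035 m and distance between flat_foot and flat_seat below 0.0035 m and horizontal distance between each of ring1_mid, ring2_mid, ring3_mid, ring4_mid, ring5_mid and post_top below 0.01 m and z of ring1_mid in the frame of post_top between -0.06 and -0.012 m and angle between each of ring1_mid, ring2_mid, ring3_mid, ring4_mid, ring5_mid's own z axis and vertical below 0.12 rad and z of ring2_mid in the frame of post_top between -0.06 and -0.012 m and z of ring3_mid in the frame of post_top between -0.06 and -0.012 m and z of ring4_mid in the frame of post_top between -0.06 and -0.012 m and z of ring5_mid in the frame of post_top between -0.06 and -0.012 m), for 0.2 s.
3. one spacer lies on the rings and is level with the post's top, the other spacers off the post (all of step 2 and ((horizontal distance between spacer10_mid and post_top below 0.01 m and z of spacer10_mid in the frame of post_top between -0.009 and -0.001 m and angle between spacer10_mid's own z axis and vertical below 0.12 rad and horizontal distance between each of spacer20_mid, spacer30_mid and post_top above 0.045 m) or (horizontal distance between spacer20_mid and post_top below 0.01 m and z of spacer20_mid in the frame of post_top between -0.014 and -0.006 m and angle between spacer20_mid's own z axis and vertical below 0.12 rad and horizontal distance between each of spacer10_mid, spacer30_mid and post_top above 0.045 m) or (horizontal distance between spacer30_mid and post_top below 0.01 m and z of spacer30_mid in the frame of post_top between -0.019 and -0.011 m and angle between spacer30_mid's own z axis and vertical below 0.12 rad and horizontal distance between each of spacer10_mid, spacer20_mid and post_top above 0.045 m))), for 0.2 s.
At the end, for the whole second after the job is handed in: Feet within 3.5 mm of home; all rings flat on the post (10 mm of its axis); one spacer above them, top within 4 mm of the post's top, other spacers 45 mm or more off the axis; cap flat (7 deg), underside within 5 mm of the post's top height, 11 mm of its axis; all released, at rest (all of step 3 and horizontal distance between cap_seat and post_top below 0.011 m and z of cap_seat in the frame of post_top between -0.005 and 0.005 m and angle between cap_seat's own z axis and vertical below 0.12 rad and linear speed of each of cap, stage below 0.02 m/s and contact force between the fingers and cap below 0.1 N); the robot touches nothing.
It fails at once if the cup or the gouge is shifted by more than 30 mm or the cup tipped (distance of any of cup, gouge from where it was at the start of the episode above 0.03 m or angle between cup's own z axis and vertical above 0.5 rad).
Of ring1, ring2, ring3, ring4, ring5 only 3 to 5 are there at a start; the rules pass over those that are not, and their reading is None.
At some moment in a run one of ring1, ring2, ring3, ring4, ring5, spacer10, spacer20, spacer30 may be knocked a few centimetres aside while the robot is not near it.
It also fails if it takes over 210 s, if anything falls off the work surface, if the arm or the gripper's body presses on something with over 40 N, if the wrist force passes 120 N, or if a joint passes its speed limit or range.

## Working session

There is one attempt and no reset: what is moved stays moved. The work goes in short steps, Python scripts to look and compute and a tool call to move; the robot and the scene stay as the last step left them, time stands still between calls to the robot, and variables do not carry over. Pictures are saved under pics/ and viewed, and the job is handed in when it is done.

Besides the shell and the picture viewer there is one more tool, called after "Request:" by a JSON object that holds its "name" and its "arguments". step_arm: Moves the arm, as the interface text tells. Its arguments: {"type":"object","properties":{"increments":{"type":"array","items":{"type":"object","properties":{"x":{"type":"number"},"y":{"type":"number"},"z":{"type":"number"},"ax":{"type":"number"},"ay":{"type":"number"},"az":{"type":"number"},"claw":{"type":"number"}}}}},"required":["increments"]}

```bash
ls -la; mkdir -p pics
python3 - <<'E'
from bench import telemetry, cams, manip
import cv2
print(telemetry.get_state()); print([a for a in dir(manip) if a[0]!='_'], manip.tcp_to_grasp)
for n in ("scene","top"):
    print(n,cams.camera_info(n))
    p,d=cams.get_image(n); cv2.imwrite(f"pics/{n}0.png",p[:,:,::-1])
    import numpy as np; np.save(f"pics/{n}0_d.npy",d); np.save(f"pics/{n}0_p.npy",p)
E
```

```text
total 12
drwxr-xr-x  3 agent agent 4096 Dec  7 15:19 .
drwxr-xr-x 23 root  root  4096 Dec  7 15:19 ..
drwxr-xr-x  2 agent agent 4096 Dec  7 15:19 pics
{'time': 0.0, 'qpos': array([ 1.09830898e+00,  3.09004735e-01,  1.63523310e+00, -1.76970486e-06,
        1.19968072e+00, -6.96896789e-02]), 'joint_velocities': array([ 0.0006997 ,  0.00054387, -0.00134461,  0.00012636,  0.00022226,
        0.00020948]), 'effort': array([ 3.44700557e-04, -4.15244114e+01, -2.76668608e+01, -2.55244129e-05,
        1.03629014e-02, -8.98882206e-06]), 'ee_pos': array([0.24463242, 0.57422168, 0.23002507]), 'orientation': array([[-9.19968094e-01,  3.91991822e-01, -1.05705587e-03],
       [ 3.91993215e-01,  9.19965775e-01, -2.07182556e-03],
       [ 1.60316541e-04, -2.32037214e-03, -9.99997295e-01]]), 'contact_force': array([-1.27696101,  0.46894522,  0.04587126]), 'ft_torque': array([-0.05826757,  0.00763903, -0.04241434]), 'opening': 0.0857054124664322}
['MotionError', 'tcp_to_grasp'] 0.0187
scene {'fov_y': 47.68938572645988, 'cx': 316.49143830247704, 'cy': 204.87670351747374, 'rvec': array([ 1.75564094,  2.05579617, -0.58896343]), 'tvec': array([ 0.09691584, -0.4326753 ,  1.52186498])}
top {'fov_y': 51.38508556152973, 'cx': 332.5665431470793, 'cy': 205.84362593548101, 'rvec': array([ 2.18970677, -2.13410308,  0.1573163 ]), 'tvec': array([-0.04638419,  0.58007335,  1.34707594])}
```

View pics/scene0.png

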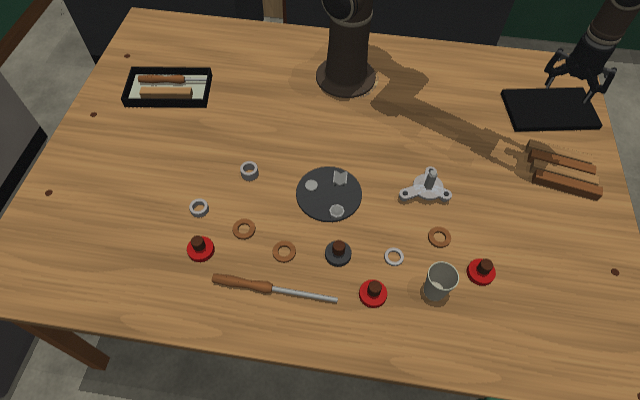

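View pics/top0.png

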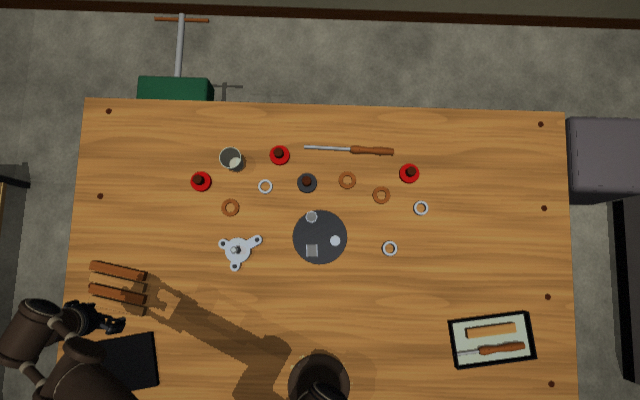

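```bash
cat > h.py <<'E'
import numpy as np, cv2
from bench import cams, telemetry
class Cam:
    def __init__(s,n):
        i=cams.camera_info(n); s.f=200/np.tan(np.radians(i['fov_y']/2)); s.cx,s.cy=i['cx'],i['cy']
        s.R=cv2.Rodrigues(np.array(i['rvec']))[0]; s.t=np.array(i['tvec']); s.C=-s.R.T@s.t
    def ray(s,u,v): 
        return s.R.T@np.array([(u-s.cx)/s.f,(v-s.cy)/s.f,1.])
    def plane(s,u,v,z):
        r=s.ray(u,v); return s.C+r*(z-s.C[2])/r[2]
    def dep(s,u,v,d): return s.C+s.ray(u,v)*d
    def proj(s,p):
        c=s.R@np.array(p)+s.t; return s.cx+s.f*c[0]/c[2], s.cy+s.f*c[1]/c[2]
    def cloud(s,d):
        v,u=np.mgrid[0:400,0:640]; c=np.stack([(u-s.cx)/s.f*d,(v-s.cy)/s.f*d,d],-1)
        return (c-s.t)@s.R
def tri(ca,pa,cb,pb):
    A=[];b=[]
    for c,p in((ca,pa),(cb,pb)):
        r=c.ray(*p);r/=np.linalg.norm(r);M=np.eye(3)-np.outer(r,r);A.append(M);b.append(M@c.C)
    return np.linalg.lstsq(np.vstack(A),np.hstack(b),rcond=None)[0]
S=Cam('scene');T=Cam('top')
def grab(tag):
    o={}
    for n in('scene','top'):
        p,d=cams.get_image(n);np.save(f'pics/{n}{tag}_p.npy',p);np.save(f'pics/{n}{tag}_d.npy',d);o[n]=(p,d)
    return o
def load(n,tag): return np.load(f'pics/{n}{tag}_p.npy'),np.load(f'pics/{n}{tag}_d.npy')
def crop(p,u0,u1,v0,v1,k,name):
    cv2.imwrite(f'pics/{name}.png',cv2.resize(p[v0:v1,u0:u1,::-1],None,fx=k,fy=k,interpolation=cv2.INTER_CUBIC))
E
python3 - <<'E'
from h import *
p,d=load('top','0'); crop(p,190,440,135,285,3,'t0c')
q,e=load('scene','0'); crop(q,180,510,150,310,2.4,'s0c')
print(S.C,T.C,S.f,T.f)
for n,c,dd,pts in(('top',T,d,[(320,237),(150,200),(265,186),(420,208),(389,248),(240,252)]),('scene',S,e,[(328,192),(60,300)])):
    for u,v in pts: print(n,u,v,c.dep(u,v,dd[v,u]).round(4))
X=T.cloud(d); m=(X[...,2]<.006)&(X[...,2]>-.02)&(d>0);print('bench z top',np.median(X[...,2][m]),m.sum())
X=S.cloud(e); m=(X[...,2]<.006)&(X[...,2]>-.02)&(e>0);print(np.median(X[...,2][m]),m.sum())
E
```

```text
[1.18570943 0.07396615 1.04942639] [ 0.40239794 -0.01146385  1.41109696] 452.50440361695644 415.70775850164506
top 320 237 [0.4777 0.0078 0.0131]
top 150 200 [0.5892 0.589  0.0015]
top 265 186 [0.6476 0.201  0.0049]
top 420 208 [ 5.866e-01 -3.324e-01 -1.000e-04]
top 389 248 [ 0.4471 -0.2262  0.003 ]
top 240 252 [0.4208 0.2685 0.0335]
scene 328 192 [0.4814 0.0089 0.0092]
scene 60 300 [ 8.903e-01 -5.855e-01 -2.000e-04]
bench z top 0.0011591018138503305 119976
-0.0005610036004577766 175477
```

View pics/t0c.png

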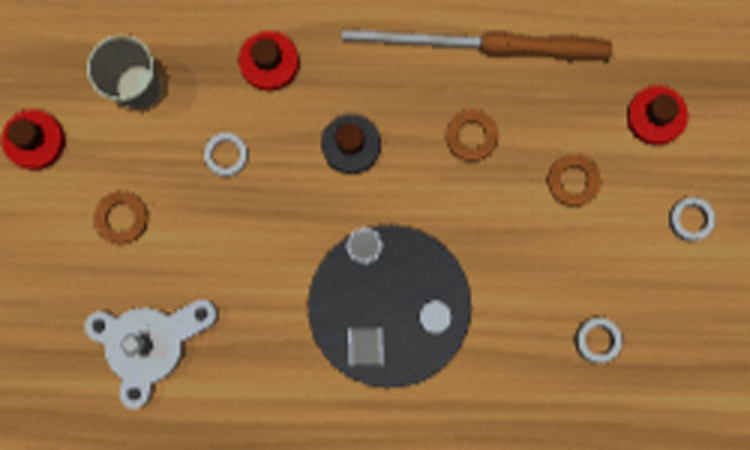

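View pics/s0c.png

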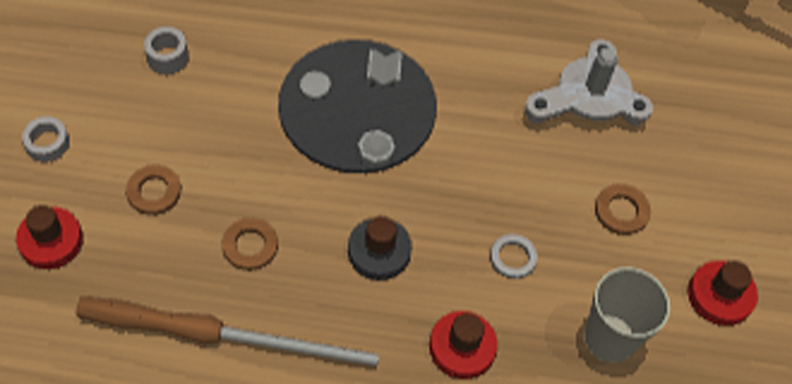

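```bash
cat > meas.py <<'E'
from h import *
import sys
def blobs(mask,amin,amax):
    n,l,st,ce=cv2.connectedComponentsWithStats(mask.astype(np.uint8),connectivity=8)
    return [(l==i,st[i],ce[i]) for i in range(1,n) if amin<st[i,4]<amax]
def outer(m):
    c=max(cv2.findContours(m.astype(np.uint8),cv2.RETR_EXTERNAL,cv2.CHAIN_APPROX_NONE)[0],key=len)
    return c
def classes(p):
    h=cv2.cvtColor(p,cv2.COLOR_RGB2HSV); H,Sa,V=[h[...,i].astype(int) for i in range(3)]
    return H,Sa,V
if __name__=='__main__':
    tag=sys.argv[1]
    for n,c in(('top',T),('scene',S)):
        p,d=load(n,tag);H,Sa,V=classes(p)
        for nm,m in(('grey',(Sa<45)&(V>95)),('dark',(V<75)&(Sa<70)),('wood',(H<13)&(Sa>165)&(V>90)),('red',((H<4)|(H>175))&(Sa>200)&(V>100))):
            for b,st,ce in blobs(m,25,6000):
                w=c.plane(*ce,0.01)
                if .25<w[0]<.85 and -.5<w[1]<.5:
                    ct=outer(b)
                    el=cv2.fitEllipse(ct) if len(ct)>5 else None
                    print(n,nm,st[4],ce.round(1),w.round(3)[:2],'ell',np.round(el[0],2),np.round(el[1],1))
E
python3 meas.py 0
python3 - <<'E'
from h import *
p,d=load('top','0')
for u,v in [(230,200),(347,173),(250,150),(320,255),(265,179),(389,241),(265,260)]: print(u,v,cv2.cvtColor(p[v:v+1,u:u+1],cv2.COLOR_RGB2HSV)[0,0])
E
```

```text
top grey 125 [326.4 147.2] [ 0.789 -0.006] ell [326.38 147.2 ] [ 2.5 50.4]
top grey 110 [234.2 161.8] [0.728 0.309] ell [234.38 161.46] [ 8.1 16.5]
top grey 94 [264.5 186. ] [0.647 0.202] ell [264.68 185.95] [13.1 13.9]
top grey 92 [420.7 207.4] [ 0.587 -0.332] ell [420.65 207.48] [13.2 13.7]
top grey 115 [311.1 216.5] [0.546 0.04 ] ell [311.08 216.47] [11.1 11.5]
top grey 728 [238.5 249.4] [0.43  0.279] ell [237.87 249.68] [30.7 43.4]
top grey 94 [334.7 240.2] [ 0.469 -0.042] ell [334.68 240.15] [ 9.8 10.4]
top grey 100 [389.5 248. ] [ 0.447 -0.227] ell [389.46 248.  ] [13.5 14.5]
top grey 139 [311.5 250. ] [0.434 0.035] ell [311.52 249.97] [13.1 13.5]
top dark 207 [228.2 155.6] [0.749 0.331] ell [228.76 156.16] [15.1 19.1]
top dark 56 [238.4 165.9] [0.714 0.294] ell [230.08 155.92] [18.2 30.4]
top dark 213 [306.8 183.5] [0.659 0.058] ell [306.64 182.7 ] [18.2 18.7]
top dark 1889 [319.8 236.7] [0.479 0.009] ell [319.79 237.71] [50.4 53.8]
top wood 247 [279.1 155.1] [0.756 0.157] ell [278.91 154.5 ] [19.5 19.8]
top wood 240 [408.8 173.1] [ 0.705 -0.292] ell [409.11 172.69] [19.1 19.9
[... 1553 characters left out ...]
05.35 215.53] [ 53.2 216.2]
scene wood 321 [200.4 249.8] [ 0.711 -0.288] ell [199.57 247.83] [21.8 24.8]
scene wood 343 [480.5 272.6] [0.662 0.419] ell [481.65 270.86] [21.8 26.6]
scene wood 389 [372.4 294.4] [0.761 0.157] ell [372.91 292.47] [24.6 25.9]
scene red 194 [199.9 248.7] [ 0.708 -0.29 ] ell [199.18 247.18] [17.3 25.2]
scene red 247 [480.7 272.5] [0.661 0.42 ] ell [481.6  270.75] [20.1 25.2]
scene red 28 [364.9 284.2] [0.738 0.136] ell [365.03 284.74] [ 4. 11.]
scene red 32 [384. 292.] [0.751 0.184] ell [383.57 292.85] [ 4.5 15.9]
230 200 [ 12 185 131]
347 173 [ 13 189 139]
250 150 [ 16 159 148]
320 255 [110  12  63]
265 179 [ 14  39 168]
389 241 [ 45   3 147]
265 260 [ 16 148 165]
```

Run:
```python
from h import *
P=lambda *a:np.round(a,4)
for nm,a,b,z in(('cone',(311.08,216.47),(336.33,210.39),.027),('flat',(334.7,240.2),(310.85,184.7),.018),('groove',(311.5,250),(339.8,177.2),.025),('base',(319.79,237.5),(327.7,194.9),.01),
 ('spA',(264.6,186),(393.8,256),.01),('spB',(420.65,207.45),(198.05,206.15),.02),('spC',(389.46,248),(248.4,167.85),.03)):
    print(nm,'top',T.plane(*a,z).round(4),'sc',S.plane(*b,z).round(4),'tri',tri(T,a,S,b).round(4))
c1=T.plane(311.08,216.47,.027);f=T.plane(334.7,240.2,.018)
# stage details
p,d=load('top','0');q,e=load('scene','0')
crop(p,210,270,225,275,12,'t0s');crop(q,390,460,160,210,11,'s0s')
for n in('0',):
  for nm,pp in(('top',p),('scene',q)):
    h=cv2.cvtColor(pp,cv2.COLOR_RGB2HSV);H=h[...,0];Sa=h[...,1];V=h[...,2]
    m=((H<15)&(Sa>165)&(V>80)&(V<200)).astype(np.uint8)
    cs,hi=cv2.findContours(m,cv2.RETR_CCOMP,cv2.CHAIN_APPROX_NONE)
    for i,c in enumerate(cs):
        if 60<cv2.contourArea(c)<900 and len(c)>20:
            el=cv2.fitEllipse(c);C=T if nm=='top' else S
            w=C.plane(*el[0],.008)
            if .3<w[0]<.8 and abs(w[1])<.5: print(nm,np.round(el[0],1),np.round(el[1],1),w.round(4))
```

```text
cone top [0.5447 0.0393 0.027 ] sc [0.5484 0.0401 0.027 ] tri [0.5452 0.0397 0.0219]
flat top [ 0.468  -0.0417  0.018 ] sc [ 0.4707 -0.0411  0.018 ] tri [ 0.4682 -0.0417  0.0143]
groove top [0.4334 0.0345 0.025 ] sc [0.4373 0.0354 0.025 ] tri [0.4334 0.035  0.0197]
base top [0.4762 0.0085 0.01  ] sc [0.4917 0.0094 0.01  ] tri [ 0.4774  0.0084 -0.0114]
spA top [0.6467 0.2016 0.01  ] sc [0.65   0.2019 0.01  ] tri [0.6475 0.2024 0.0052]
spB top [ 0.5859 -0.33    0.02  ] sc [ 0.5903 -0.3285  0.02  ] tri [ 0.5867 -0.3312  0.0138]
spC top [ 0.4463 -0.2236  0.03  ] sc [ 0.4502 -0.2224  0.03  ] tri [ 0.4464 -0.2242  0.0247]
top [229.7 207.1] [16.5 17. ] [0.5711 0.3162 0.008 ]
top [229.8 207.1] [10.4 10.5] [0.5713 0.3159 0.008 ]
top [381.1 194.7] [16.3 16.6] [ 0.6277 -0.1969  0.008 ]
top [380.9 194.7] [ 9.7 10.4] [ 0.6277 -0.1963  0.008 ]
top [346.9 179.7] [16.3 16.8] [ 0.6769 -0.0787  0.008 ]
top [346.9 179.9] [ 9.9 10.1] [ 0.6763 -0.0789  0.008 ]
top [200.1 180.8] [19.5 20.7] [0.6588 0.4221 0.008 ]
top [198.4 179.6] [10.4 12.8] [0.6629 0.4279 0.008 ]
top [409.  172.8] [19.5 20. ] [ 0.707  -0.2927  0.008 ]
top [410.3 171.6] [10.2 11.8] [ 0.7114 -0.2972  0.008 ]
top [371.1 149.5] [ 6.2 54.7] [ 0.7855 -0.1607  0.008 ]
top [278.9 154.5] [19.7 19.8] [0.7585 0.1576 0.008 ]
top [278.5 153. ] [10.4 11.2] [0.764  0.1592 0.008 ]
scene [372.7 292.8] [25.2 26. ] [0.7564 0.1575 0.008 ]
scene [481.3 271.4] [22.8 26.6] [0.6568 0.4218 0.008 ]
scene [199.6 248.2] [22.  25.2] [ 0.7059 -0.292   0.008 ]
```

View pics/t0s.png

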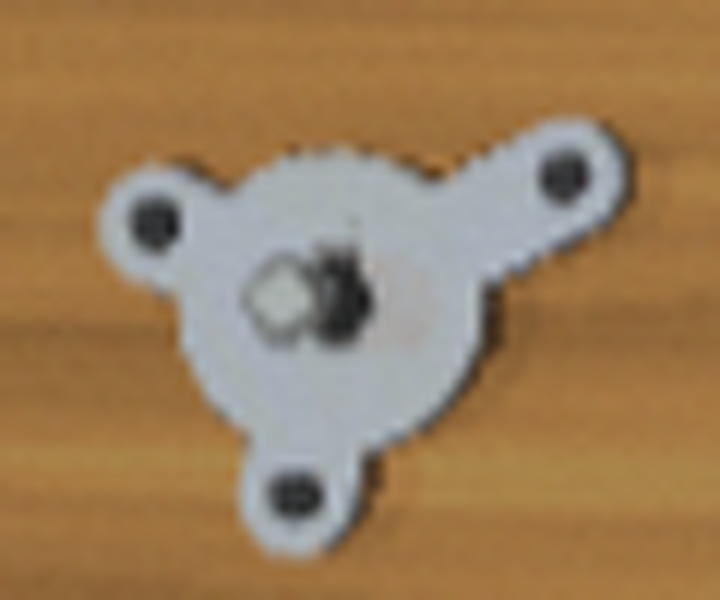

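View pics/s0s.png

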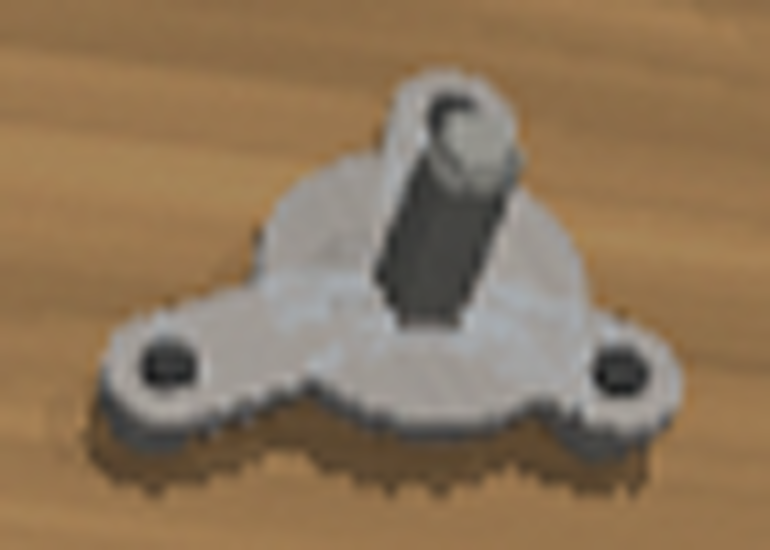

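```bash
cat >> h.py <<'E'
from scipy.spatial.transform import Rotation as Ro
def Rt(yaw):  # yaw deg of tool y axis, tool down
    a=np.radians(yaw); y=np.array([np.cos(a),np.sin(a),0]); z=np.array([0,0,-1.]); return np.c_[np.cross(y,z),y,z]
def go(x,y,z,yaw=None):
    s=telemetry.get_state();R=np.array(s['orientation']);p=s['ee_pos']
    cy=np.degrees(np.arctan2(R[1,1],R[0,1]))
    if yaw is None: yaw=cy
    d=R.T@(np.array([x,y,z])-p); w=Ro.from_matrix(R.T@Rt(yaw)).as_rotvec()
    print('t%.2f'%s['time'],'at',np.round(p,4),'yaw %.2f'%cy,'q6 %.2f'%s['qpos'][5],'open %.4f'%s['opening'],'| d',np.round(d,4),'w',np.round(w,4))
def st():
    s=telemetry.get_state();R=np.array(s['orientation']);print('t%.2f'%s['time'],np.round(s['ee_pos'],4),'yaw %.2f'%np.degrees(np.arctan2(R[1,1],R[0,1])),'F',np.round(s['contact_force'],2),'M',np.round(s['ft_torque'],2),'op %.4f'%s['opening'],'q',np.round(s['qpos'],2))
def fit(model,pts):  # 2D rigid
    m=np.array(model);p=np.array(pts)[:,:2];a=m-m.mean(0);b=p-p.mean(0)
    th=np.arctan2((a[:,0]*b[:,1]-a[:,1]*b[:,0]).sum(),(a*b).sum());R=np.array([[np.cos(th),-np.sin(th)],[np.sin(th),np.cos(th)]])
    t=p.mean(0)-R@m.mean(0);return np.degrees(th),t,np.round(p-(m@R.T+t),4)
FEET=[(.072,0),(-.032,.042),(-.032,-.042)]
E
python3 - <<'E'
from h import *
print(fit(FEET,[T.plane(256.6,239.1,.03),T.plane(222.4,243.,.03),T.plane(234.1,265.8,.03)]))
print(fit(FEET[:2],[S.plane(404.8,192.5,.03),S.plane(445.9,193.2,.03)]))
print('base',fit(FEET,[T.plane(311.08,216.47,.027),T.plane(311.5,250,.025),T.plane(334.7,240.2,.018)]))
print('base',fit(FEET,[S.plane(336.33,210.39,.027),S.plane(339.8,177.2,.025),S.plane(310.85,184.7,.018)]))
px=(210+283.5/12-.46,225+298.5/12-.46);print('posttop',T.plane(*px,.09),tri(T,px,S,(390+475/11-.45,160+148/11-.45)))
go(.424,.270,.2)
E
```

```text
(np.float64(-59.93781634646511), array([0.4282792 , 0.27941357]), array([[ 0.0002, -0.0003],
       [ 0.0003,  0.0004],
       [-0.0004, -0.    ]]))
(np.float64(-59.93321942157511), array([0.42734267, 0.27946646]), array([[ 0., -0.],
       [-0.,  0.]]))
base (np.float64(24.508565486660522), array([0.47961411, 0.00961276]), array([[-0.0004, -0.0001],
       [ 0.0003, -0.    ],
       [ 0.0001,  0.0002]]))
base (np.float64(24.18566174813977), array([0.48303981, 0.01037402]), array([[-0.0003,  0.0002],
       [ 0.0006, -0.0001],
       [-0.0003, -0.0001]]))
posttop [0.4275754  0.27883926 0.09      ] [0.42766891 0.27982812 0.08510962]
t0.10 at [0.2447 0.5743 0.2301] yaw 66.92 q6 -0.07 open 0.0848 | d [-0.2843 -0.2096  0.0305] w [-0.0021 -0.0001 -0.    ]
```

```bash
python3 -c "
from h import *
go(.428,.279,.16,0.06)"
```

```text
t0.10 at [0.2447 0.5743 0.2301] yaw 66.92 q6 -0.07 open 0.0848 | d [-0.2844 -0.1996  0.0705] w [-2.0000e-03  1.1000e-03  1.1669e+00]
```

Request:
{"name": "step_arm", "arguments": {"increments": [{"x": -0.2844, "y": -0.1996, "z": 0.05, "az": 1.1669, "claw": 0}, {"x": -0.2844, "y": -0.1996, "z": 0.05, "az": 1.1669, "claw": 0}, {"x": -0.2844, "y": -0.1996, "z": 0.05, "az": 1.1669, "claw": 0}, {"x": -0.2844, "y": -0.1996, "z": 0.05, "az": 1.1669, "claw": 0}, {"x": -0.2844, "y": -0.1996, "z": 0.05, "az": 1.1669, "claw": 0}]}}

```text
invalid input at $.increments[0]: expected keys x, y, z, ax, ay, az, claw
```

```bash
python3 -c "
from h import *
go(.428,.279,.16,0.06)"
```

```text
t0.10 at [0.2447 0.5743 0.2301] yaw 66.92 q6 -0.07 open 0.0848 | d [-0.2844 -0.1996  0.0705] w [-2.0000e-03  1.1000e-03  1.1669e+00]
```

All keys needed.

Request:
{"name": "step_arm", "arguments": {"increments": [{"x": -0.2844, "y": -0.1996, "z": 0.05, "ax": -0.002, "ay": 0.001, "az": 1.1669, "claw": 0}, {"x": -0.2844, "y": -0.1996, "z": 0.05, "ax": -0.002, "ay": 0.001, "az": 1.1669, "claw": 0}, {"x": -0.2844, "y": -0.1996, "z": 0.05, "ax": -0.002, "ay": 0.001, "az": 1.1669, "claw": 0}, {"x": -0.2844, "y": -0.1996, "z": 0.05, "ax": -0.002, "ay": 0.001, "az": 1.1669, "claw": 0}, {"x": -0.2844, "y": -0.1996, "z": 0.05, "ax": -0.002, "ay": 0.001, "az": 1.1669, "claw": 0}]}}

```text
time: 0.52
ee_pos: [0.354, 0.398, 0.2009]
orientation: [[-0.512, 0.859, -0.0], [0.859, 0.512, 0.001], [0.001, 0.0, -1.0]]
contact_force: [1.0, -0.3, 0.6]
opening: 0.0854
```

```bash
python3 -c "
from h import *
go(.428,.279,.16,0.06)"
```

```text
t0.52 at [0.354  0.398  0.2009] yaw 30.81 q6 0.22 open 0.0854 | d [-0.1401  0.0026  0.0408] w [-0.     -0.0006  0.5367]
```

Request:
{"name": "step_arm", "arguments": {"increments": [{"x": -0.1401, "y": 0.0026, "z": 0.0408, "ax": 0, "ay": 0, "az": 0.5367, "claw": 0}, {"x": -0.1401, "y": 0.0026, "z": 0.0408, "ax": 0, "ay": 0, "az": 0.5367, "claw": 0}, {"x": -0.1401, "y": 0.0026, "z": 0.0408, "ax": 0, "ay": 0, "az": 0.5367, "claw": 0}, {"x": -0.1401, "y": 0.0026, "z": 0.0408, "ax": 0, "ay": 0, "az": 0.5367, "claw": 0}, {"x": -0.1401, "y": 0.0026, "z": 0.0408, "ax": 0, "ay": 0, "az": 0.5367, "claw": 0}]}}

```text
time: 0.93
ee_pos: [0.429, 0.2768, 0.1585]
orientation: [[0.003, 1.0, -0.003], [1.0, -0.003, -0.002], [-0.002, -0.003, -1.0]]
contact_force: [-0.8, 0.5, 0.0]
opening: 0.0851
```

```bash
python3 -c "
from h import *
go(.428,.279,.16,0.06)
grab('1')
for n in('top','scene'):
  p,d=load(n,'1')
  crop(p,*((180,300,200,290) if n=='top' else (370,490,90,210)),6,n+'1c')
go(.428,.279,.16,0.06)
"
```

```text
t0.93 at [0.429  0.2768 0.1585] yaw -0.18 q6 0.49 open 0.0851 | d [ 0.0022 -0.001  -0.0015] w [-0.0025  0.0023 -0.0042]
t1.03 at [0.4284 0.2798 0.1598] yaw 0.22 q6 0.49 open 0.0855 | d [-0.0008 -0.0004 -0.0002] w [-0.0015 -0.0003  0.0028]
```

View pics/scene1c.png

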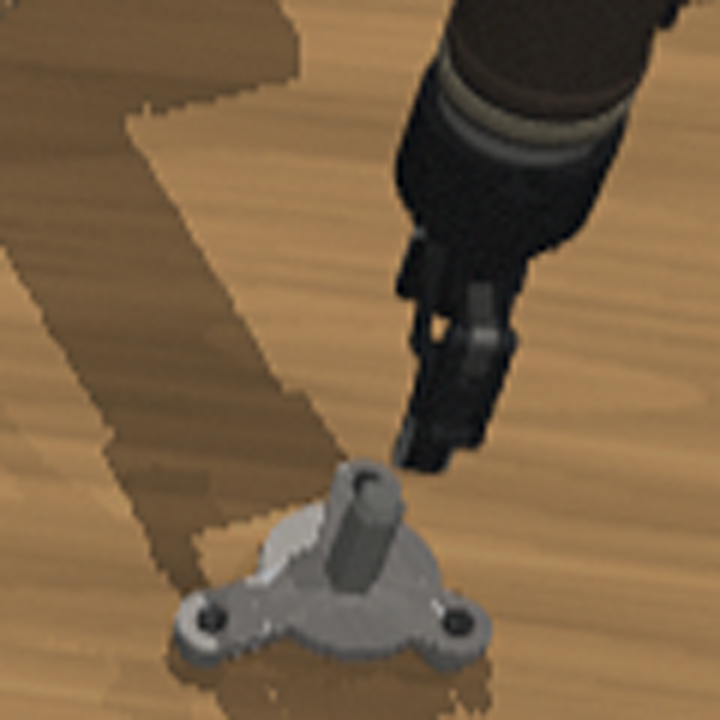

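View pics/top1c.png

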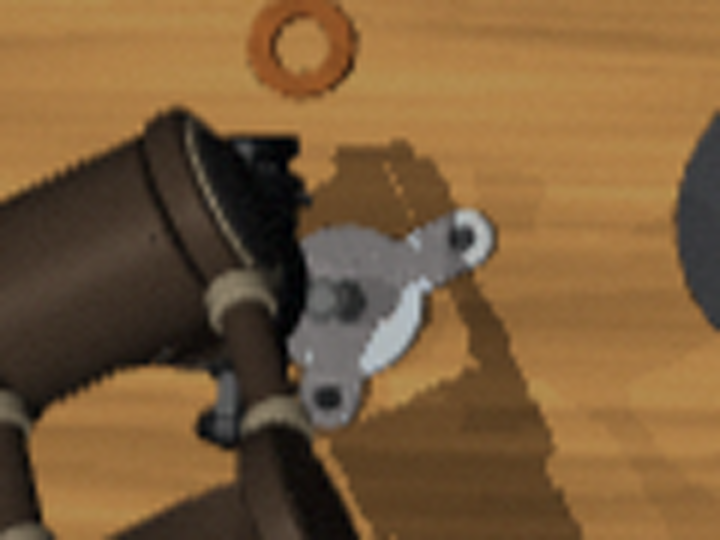

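Request:
{"name": "step_arm", "arguments": {"increments": [{"x": -0.0008, "y": -0.0004, "z": 0.04, "ax": -0.0015, "ay": 0, "az": 0.0028, "claw": 0}, {"x": -0.0008, "y": -0.0004, "z": 0.08, "ax": -0.0015, "ay": 0, "az": 0.0028, "claw": 0}, {"x": -0.0008, "y": -0.0004, "z": 0.112, "ax": -0.0015, "ay": 0, "az": 0.0028, "claw": 0}, {"x": -0.0008, "y": -0.0004, "z": 0.112, "ax": -0.0015, "ay": 0, "az": 0.0028, "claw": 0}]}}

```text
time: 1.37
ee_pos: [0.422, 0.2782, 0.0425]
orientation: [[-0.006, 1.0, -0.011], [1.0, 0.006, -0.005], [-0.005, -0.011, -1.0]]
contact_force: [-1.6, 0.5, -1.3]
opening: 0.0855
```

Request:
{"name": "step_arm", "arguments": {"increments": [{"x": 0, "y": 0, "z": 0, "ax": 0, "ay": 0, "az": 0, "claw": 255}, {"x": 0, "y": 0, "z": 0, "ax": 0, "ay": 0, "az": 0, "claw": 255}, {"x": 0, "y": 0, "z": 0, "ax": 0, "ay": 0, "az": 0, "claw": 255}, {"x": 0, "y": 0, "z": 0, "ax": 0, "ay": 0, "az": 0, "claw": 255}, {"x": 0, "y": 0, "z": 0, "ax": 0, "ay": 0, "az": 0, "claw": 255}]}}

```text
time: 1.78
ee_pos: [0.4297, 0.2816, 0.0509]
orientation: [[-0.004, 1.0, 0.006], [1.0, 0.004, 0.003], [0.003, 0.006, -1.0]]
contact_force: [-0.1, 0.9, -0.3]
opening: 0.0257
```

```bash
python3 -c "
from h import *
st()"
```

```text
t1.78 [0.4297 0.2816 0.0509] yaw 0.22 F [-0.15  0.94 -0.34] M [-0.04  0.03 -0.03] op 0.0257 q [0.5  0.35 2.01 0.   0.78 0.49]
```

Request:
{"name": "step_arm", "arguments": {"increments": [{"x": 0, "y": 0, "z": 0, "ax": 0, "ay": 0, "az": 0, "claw": 255}, {"x": 0, "y": 0, "z": 0, "ax": 0, "ay": 0, "az": 0, "claw": 255}, {"x": 0, "y": 0, "z": 0, "ax": 0, "ay": 0, "az": 0, "claw": 255}, {"x": 0, "y": 0, "z": 0, "ax": 0, "ay": 0, "az": 0, "claw": 255}]}}

```text
time: 2.12
ee_pos: [0.4294, 0.2816, 0.0507]
orientation: [[-0.004, 1.0, 0.005], [1.0, 0.004, 0.003], [0.003, 0.005, -1.0]]
contact_force: [-1.5, -0.7, 6.9]
opening: 0.0209
```

```bash
python3 -c "
from h import *
st()"
```

```text
t2.12 [0.4294 0.2816 0.0507] yaw 0.21 F [-1.52 -0.71  6.89] M [ 0.02  0.2  -0.  ] op 0.0209 q [0.5  0.35 2.01 0.   0.78 0.49]
```

Request:
{"name": "step_arm", "arguments": {"increments": [{"x": 0, "y": 0, "z": -0.02, "ax": 0, "ay": 0, "az": 0, "claw": 255}, {"x": 0, "y": 0, "z": -0.04, "ax": 0, "ay": 0, "az": 0, "claw": 255}, {"x": 0, "y": 0, "z": -0.065, "ax": 0, "ay": 0, "az": 0, "claw": 255}, {"x": 0, "y": 0, "z": -0.09, "ax": 0, "ay": 0, "az": 0, "claw": 255}, {"x": 0, "y": 0, "z": -0.09, "ax": 0, "ay": 0, "az": 0, "claw": 255}]}}

```text
time: 2.53
ee_pos: [0.4306, 0.2819, 0.1426]
orientation: [[-0.004, 1.0, 0.009], [1.0, 0.004, 0.005], [0.005, 0.009, -1.0]]
contact_force: [1.9, 2.0, -5.9]
opening: 0.0208
```

```bash
python3 -c "
from h import *
st(); go(.481,.010,.14,84.5)"
```

```text
t2.53 [0.4306 0.2819 0.1426] yaw 0.20 F [ 1.91  1.99 -5.91] M [ 0.14 -0.24  0.03] op 0.0208 q [0.49 0.2  1.97 0.   0.96 0.49]
t2.53 at [0.4306 0.2819 0.1426] yaw 0.20 q6 0.49 open 0.0208 | d [-0.2721  0.0494  0.0017] w [ 0.011   0.0026 -1.4712]
```

Request:
{"name": "step_arm", "arguments": {"increments": [{"x": -0.02, "y": 0.003, "z": 0, "ax": 0.005, "ay": 0, "az": -0.08, "claw": 255}, {"x": -0.045, "y": 0.008, "z": 0, "ax": 0.005, "ay": 0, "az": -0.18, "claw": 255}, {"x": -0.07, "y": 0.013, "z": 0, "ax": 0.005, "ay": 0, "az": -0.28, "claw": 255}, {"x": -0.095, "y": 0.018, "z": 0, "ax": 0.005, "ay": 0, "az": -0.38, "claw": 255}, {"x": -0.12, "y": 0.022, "z": 0, "ax": 0.005, "ay": 0, "az": -0.48, "claw": 255}]}}

```text
time: 2.95
ee_pos: [0.4486, 0.159, 0.1363]
orientation: [[-0.47, 0.883, -0.006], [0.883, 0.47, -0.001], [0.002, -0.006, -1.0]]
contact_force: [0.8, 0.3, -7.7]
opening: 0.0214
```

```bash
python3 -c "
from h import *
st(); go(.481,.010,.14,84.5)"
```

```text
t2.95 [0.4486 0.159  0.1363] yaw 28.01 F [ 0.83  0.31 -7.7 ] M [-0.02 -0.04  0.07] op 0.0214 q [ 0.25  0.15  2.05  0.    0.95 -0.24]
t2.95 at [0.4486 0.159  0.1363] yaw 28.01 q6 -0.24 open 0.0214 | d [-0.1467 -0.0414 -0.0038] w [-0.0047 -0.005  -0.9859]
```

Request:
{"name": "step_arm", "arguments": {"increments": [{"x": -0.025, "y": -0.006, "z": 0, "ax": 0, "ay": 0, "az": -0.1, "claw": 255}, {"x": -0.05, "y": -0.013, "z": -0.001, "ax": 0, "ay": 0, "az": -0.2, "claw": 255}, {"x": -0.075, "y": -0.02, "z": -0.002, "ax": 0, "ay": 0, "az": -0.3, "claw": 255}, {"x": -0.1, "y": -0.027, "z": -0.003, "ax": 0, "ay": 0, "az": -0.4, "claw": 255}, {"x": -0.125, "y": -0.034, "z": -0.003, "ax": 0, "ay": 0, "az": -0.5, "claw": 255}]}}

```text
time: 3.37
ee_pos: [0.4765, 0.0328, 0.1393]
orientation: [[-0.835, 0.55, -0.007], [0.55, 0.835, -0.0], [0.006, -0.004, -1.0]]
contact_force: [0.5, 0.5, -7.5]
opening: 0.0212
```

```bash
python3 -c "
from h import *
st(); go(.481,.010,.14,84.5)"
```

```text
t3.37 [0.4765 0.0328 0.1393] yaw 56.63 F [ 0.51  0.53 -7.49] M [-0.02 -0.07 -0.05] op 0.0212 q [-0.02  0.15  2.04 -0.    0.96 -1.01]
t3.37 at [0.4765 0.0328 0.1393] yaw 56.63 q6 -1.01 open 0.0212 | d [-0.0163 -0.0166 -0.0008] w [-0.0022 -0.0063 -0.4864]
```

Request:
{"name": "step_arm", "arguments": {"increments": [{"x": -0.004, "y": -0.004, "z": 0, "ax": 0, "ay": 0, "az": -0.1, "claw": 255}, {"x": -0.008, "y": -0.008, "z": -0.001, "ax": 0, "ay": 0, "az": -0.2, "claw": 255}, {"x": -0.012, "y": -0.012, "z": -0.001, "ax": 0, "ay": 0, "az": -0.3, "claw": 255}, {"x": -0.016, "y": -0.016, "z": -0.001, "ax": -0.002, "ay": -0.006, "az": -0.4, "claw": 255}, {"x": -0.016, "y": -0.016, "z": -0.001, "ax": -0.002, "ay": -0.006, "az": -0.486, "claw": 255}]}}

```text
time: 3.78
ee_pos: [0.4809, 0.0109, 0.14]
orientation: [[-0.995, 0.097, -0.001], [0.097, 0.995, -0.001], [0.001, -0.001, -1.0]]
contact_force: [0.8, -0.3, -7.6]
opening: 0.021
```

Request:
{"name": "step_arm", "arguments": {"increments": [{"x": 0, "y": 0, "z": 0, "ax": 0, "ay": 0, "az": 0, "claw": 255}, {"x": 0, "y": 0, "z": 0, "ax": 0, "ay": 0, "az": 0, "claw": 255}, {"x": 0, "y": 0, "z": 0, "ax": 0, "ay": 0, "az": 0, "claw": 255}]}}

```text
time: 4.03
ee_pos: [0.4817, 0.0121, 0.1412]
orientation: [[-0.995, 0.103, 0.001], [0.103, 0.995, -0.0], [-0.001, 0.0, -1.0]]
contact_force: [-0.2, 1.5, -7.7]
opening: 0.021
```

```bash
python3 -c "
from h import *
st(); go(.481,.010,.14,84.5)
grab('2')
for n in('top','scene'):
  p,d=load(n,'2')
  crop(p,*((270,370,170,290) if n=='top' else (260,400,90,230)),5,n+'2c')
"
```

```text
t4.03 [0.4817 0.0121 0.1412] yaw 84.09 F [-0.15  1.48 -7.67] M [-0.03  0.    0.01] op 0.0210 q [-0.07  0.15  2.04  0.    0.96 -1.53]
t4.03 at [0.4817 0.0121 0.1412] yaw 84.09 q6 -1.53 open 0.0210 | d [ 0.0005 -0.0021  0.0012] w [ 0.0001  0.0008 -0.0071]
```

View pics/scene2c.png

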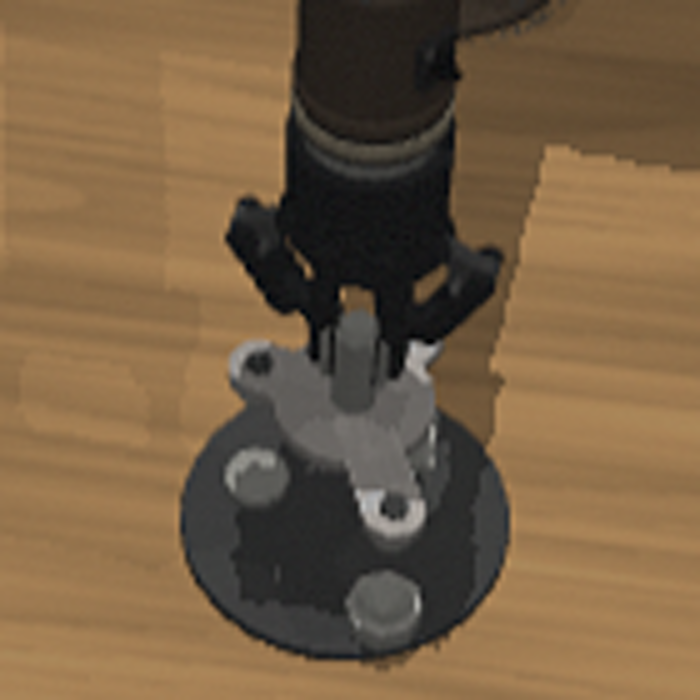

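View pics/top2c.png

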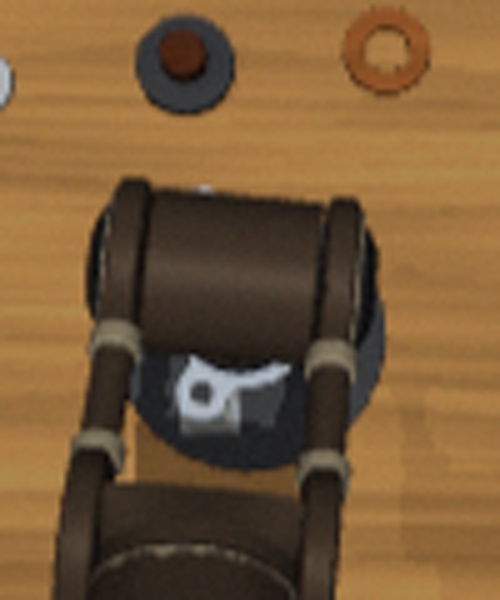

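```bash
python3 -c "
from h import *
p,d=load('scene','2')
crop(p,295,355,145,205,10,'scene2d')
crop(load('top','2')[0],295,335,235,265,12,'top2d')
for z in(.1195,.1205): print(fit([FEET[0],FEET[2]],[S.plane(338.6,191.2,z),S.plane(311.4,162.0,z)]))
"
```

```text
(np.float64(23.65360475583607), array([0.48293704, 0.01198571]), array([[ 0.0006,  0.0006],
       [-0.0006, -0.0006]]))
(np.float64(23.653604755836092), array([0.48366401, 0.01206442]), array([[ 0.0005,  0.0005],
       [-0.0005, -0.0005]]))
```

View pics/scene2d.png

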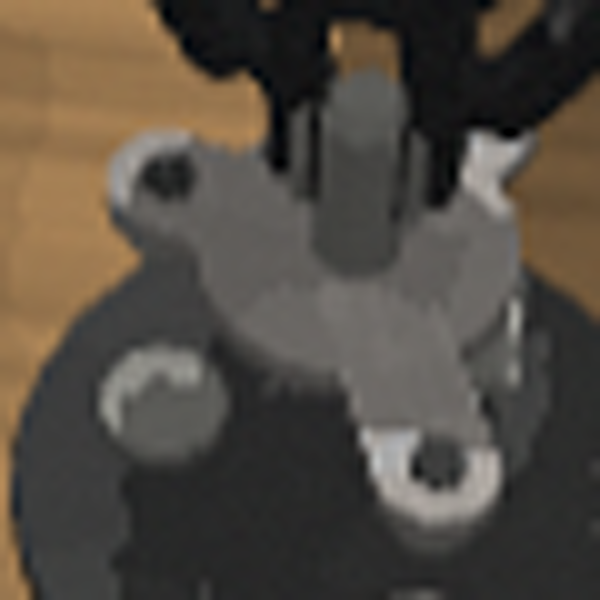

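View pics/top2d.png

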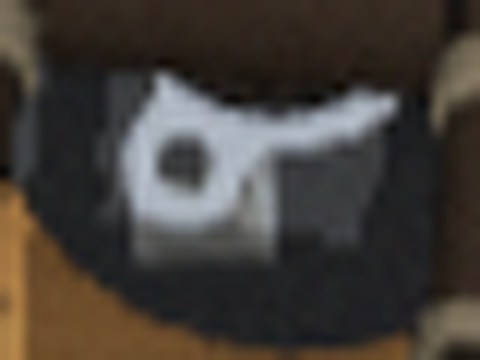

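```bash
python3 -c "
from h import *
w=T.plane(309.96,247.87,.1205);a=np.radians(24.1);R=np.array([[np.cos(a),-np.sin(a)],[np.sin(a),np.cos(a)]]);print(w, w[:2]-R@np.array(FEET[1]))
st();go(.4774,.0098,.10,84.5)
"
```

```text
[0.43763987 0.03632145 0.1205    ] [0.48400045 0.01104899]
t4.13 [0.4823 0.0121 0.1418] yaw 84.15 F [-0.33 -0.42 -6.79] M [0.06 0.04 0.09] op 0.0213 q [-0.07  0.15  2.04  0.    0.96 -1.53]
t4.13 at [0.4823 0.0121 0.1418] yaw 84.15 q6 -1.53 open 0.0213 | d [ 0.0047 -0.0028  0.0418] w [ 0.0001  0.0021 -0.0061]
```

Request:
{"name": "step_arm", "arguments": {"increments": [{"x": 0.0047, "y": -0.0024, "z": 0.015, "ax": 0, "ay": 0.002, "az": -0.006, "claw": 255}, {"x": 0.0047, "y": -0.0024, "z": 0.03, "ax": 0, "ay": 0.002, "az": -0.006, "claw": 255}, {"x": 0.0047, "y": -0.0024, "z": 0.048, "ax": 0, "ay": 0.002, "az": -0.006, "claw": 255}, {"x": 0.0047, "y": -0.0024, "z": 0.048, "ax": 0, "ay": 0.002, "az": -0.006, "claw": 255}, {"x": 0.0047, "y": -0.0024, "z": 0.048, "ax": 0, "ay": 0.002, "az": -0.006, "claw": 255}]}}

```text
time: 4.55
ee_pos: [0.4766, 0.0102, 0.0935]
orientation: [[-0.995, 0.095, -0.002], [0.095, 0.995, 0.0], [0.002, 0.0, -1.0]]
contact_force: [-0.2, -0.0, -6.5]
opening: 0.0212
```

```bash
python3 -c "
from h import *
st();o=grab('3')
crop(o['scene'][0],290,360,150,230,9,'scene3d');crop(o['top'][0],295,335,235,265,12,'top3d')
go(.4774,.0098,.0687,84.5)
"
```

```text
t4.55 [0.4766 0.0102 0.0935] yaw 84.53 F [-0.22 -0.01 -6.47] M [0.07 0.   0.02] op 0.0212 q [-0.07  0.22  2.07  0.    0.85 -1.55]
t4.65 at [0.4791 0.01   0.0953] yaw 84.54 q6 -1.55 open 0.0212 | d [ 0.0017 -0.0004  0.0266] w [0.0001 0.003  0.0006]
```

View pics/scene3d.png

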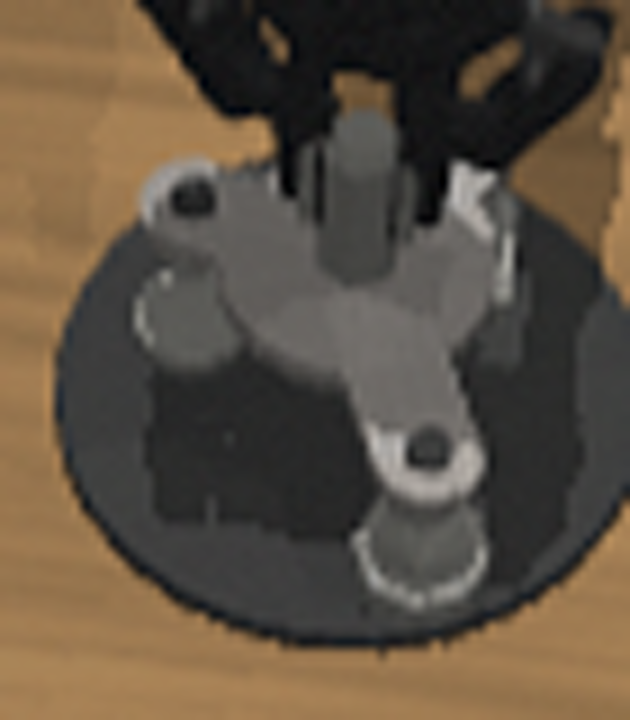

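View pics/top3d.png

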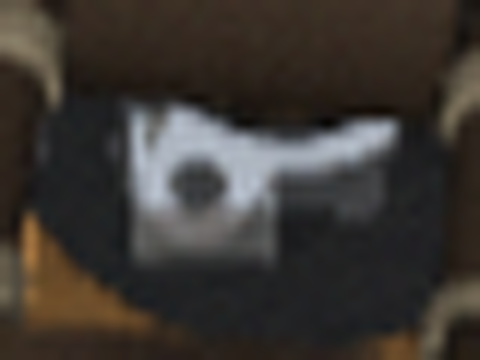

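```bash
python3 -c "
from h import *
z=.0738
g=T.plane(310.96,249.8,z);print(fit(FEET,[S.plane(337.1,199.1,z),g,S.plane(311.0,171.4,z)]));a=np.radians(24.5);R=np.array([[np.cos(a),-np.sin(a)],[np.sin(a),np.cos(a)]]);print(g, g[:2]-R@np.array(FEET[1]))
"
```

```text
(np.float64(24.212420088519522), array([0.47838849, 0.00968822]), array([[-0.0008, -0.    ],
       [ 0.0009, -0.0002],
       [-0.0001,  0.0003]]))
[0.43285572 0.03466275 0.0738    ] [0.47939159 0.00971456]
```

Request:
{"name": "step_arm", "arguments": {"increments": [{"x": 0.0015, "y": -0.0002, "z": 0.008, "ax": 0, "ay": 0.002, "az": 0, "claw": 255}, {"x": 0.0015, "y": -0.0002, "z": 0.016, "ax": 0, "ay": 0.002, "az": 0, "claw": 255}, {"x": 0.0015, "y": -0.0002, "z": 0.016, "ax": 0, "ay": 0.002, "az": 0, "claw": 255}, {"x": 0.0015, "y": -0.0002, "z": 0.016, "ax": 0, "ay": 0.002, "az": 0, "claw": 255}, {"x": 0.0015, "y": -0.0002, "z": 0.016, "ax": 0, "ay": 0.002, "az": 0, "claw": 255}]}}

```text
time: 5.07
ee_pos: [0.4766, 0.0099, 0.0784]
orientation: [[-0.995, 0.095, -0.001], [0.095, 0.995, 0.0], [0.001, 0.0, -1.0]]
contact_force: [-0.9, -0.4, -7.2]
opening: 0.0209
```

```bash
python3 -c "
from h import *
st();o=grab('4')
crop(o['scene'][0],290,360,150,230,9,'scene4d');crop(o['top'][0],295,335,235,265,12,'top4d')
go(.4774,.0098,.0687,84.5)
"
```

```text
t5.07 [0.4766 0.0099 0.0784] yaw 84.54 F [-0.9  -0.38 -7.17] M [-0.05 -0.03  0.03] op 0.0209 q [-0.07  0.24  2.08  0.    0.82 -1.55]
t5.17 at [0.477  0.0099 0.0787] yaw 84.54 q6 -1.55 open 0.0213 | d [-0.0004 -0.0001  0.01  ] w [0.0002 0.     0.0007]
```

View pics/scene4d.png

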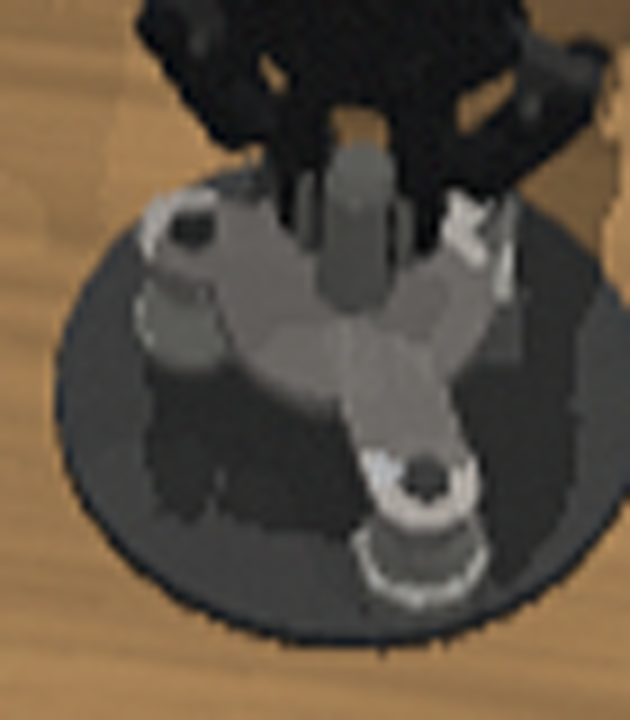

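View pics/top4d.png

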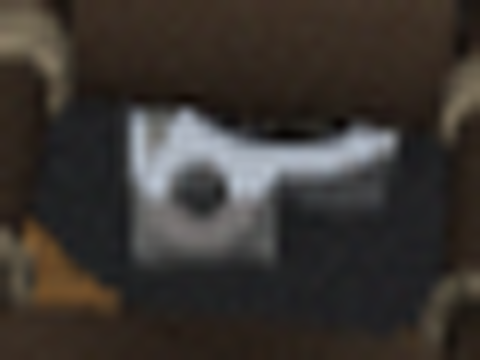

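```bash
python3 -c "
from h import *
z=.0580
g=T.plane(311.04,250.04,z);print(fit(FEET,[S.plane(336.9,202.56,z),g,S.plane(310.9,174.9,z)]));a=np.radians(24.5);R=np.array([[np.cos(a),-np.sin(a)],[np.sin(a),np.cos(a)]]);print(g, g[:2]-R@np.array(FEET[1]))
"
```

```text
(np.float64(24.279784512123108), array([0.47840363, 0.00979451]), array([[-0.0004,  0.0001],
       [ 0.0005,  0.    ],
       [-0.0001, -0.0001]]))
[0.43245006 0.03492506 0.058     ] [0.47898594 0.00997687]
```

Request:
{"name": "step_arm", "arguments": {"increments": [{"x": 0, "y": 0, "z": 0.003, "ax": 0, "ay": 0, "az": 0, "claw": 255}, {"x": 0, "y": 0, "z": 0.006, "ax": 0, "ay": 0, "az": 0, "claw": 255}, {"x": 0, "y": 0, "z": 0.007, "ax": 0, "ay": 0, "az": 0, "claw": 255}, {"x": 0, "y": 0, "z": 0.007, "ax": 0, "ay": 0, "az": 0, "claw": 255}]}}

```text
time: 5.5
ee_pos: [0.4768, 0.01, 0.0713]
orientation: [[-0.995, 0.095, -0.0], [0.095, 0.995, 0.0], [0.0, 0.0, -1.0]]
contact_force: [0.3, -1.0, -6.3]
opening: 0.0212
```

```bash
python3 -c "
from h import *
st()
go(.4774,.0098,.0687,84.5)
"
```

```text
t5.50 [0.4768 0.01   0.0713] yaw 84.53 F [ 0.32 -1.02 -6.34] M [ 0.03 -0.07 -0.02] op 0.0212 q [-0.07  0.26  2.08  0.    0.8  -1.55]
t5.50 at [0.4768 0.01   0.0713] yaw 84.53 q6 -1.55 open 0.0212 | d [-0.0006 -0.0001  0.0026] w [ 0.0003 -0.0004  0.0005]
```

Request:
{"name": "step_arm", "arguments": {"increments": [{"x": -0.0008, "y": 0, "z": 0.001, "ax": 0, "ay": 0, "az": 0, "claw": 255}, {"x": -0.0008, "y": 0, "z": 0.002, "ax": 0, "ay": 0, "az": 0, "claw": 255}, {"x": -0.0008, "y": 0, "z": 0.002, "ax": 0, "ay": 0, "az": 0, "claw": 255}]}}

```text
time: 5.75
ee_pos: [0.4781, 0.0101, 0.0698]
orientation: [[-0.995, 0.095, 0.001], [0.095, 0.995, 0.001], [-0.001, 0.001, -1.0]]
contact_force: [0.3, 1.8, -5.7]
opening: 0.0209
```

Request:
{"name": "step_arm", "arguments": {"increments": [{"x": 0, "y": 0, "z": 0.0005, "ax": 0, "ay": 0, "az": 0, "claw": 255}, {"x": 0, "y": 0, "z": 0.001, "ax": 0, "ay": 0, "az": 0, "claw": 255}, {"x": 0, "y": 0, "z": 0.001, "ax": 0, "ay": 0, "az": 0, "claw": 255}]}}

```text
time: 6.0
ee_pos: [0.4783, 0.0102, 0.0692]
orientation: [[-0.995, 0.096, 0.001], [0.096, 0.995, 0.001], [-0.001, 0.001, -1.0]]
contact_force: [-0.7, 2.5, -0.7]
opening: 0.021
```

```bash
python3 -c "
from h import *
st()
go(.4774,.0098,.0687,84.5)
"
```

```text
t6.00 [0.4783 0.0102 0.0692] yaw 84.52 F [-0.72  2.53 -0.67] M [ 0.7  -0.18  0.09] op 0.0210 q [-0.07  0.26  2.08  0.    0.8  -1.55]
t6.00 at [0.4783 0.0102 0.0692] yaw 84.52 q6 -1.55 open 0.0210 | d [ 0.0008 -0.0004  0.0005] w [0.0009 0.0008 0.0003]
```

Request:
{"name": "step_arm", "arguments": {"increments": [{"x": 0, "y": 0, "z": 0.0007, "ax": 0, "ay": 0, "az": 0, "claw": 255}, {"x": 0, "y": 0, "z": 0.0007, "ax": 0, "ay": 0, "az": 0, "claw": 255}]}}

```text
time: 6.17
ee_pos: [0.4784, 0.0103, 0.0689]
orientation: [[-0.995, 0.096, 0.001], [0.096, 0.995, 0.001], [-0.001, 0.001, -1.0]]
contact_force: [-1.8, 3.4, 5.0]
opening: 0.0211
```

```bash
python3 -c "
from h import *
st()
"
```

```text
t6.17 [0.4784 0.0103 0.0689] yaw 84.51 F [-1.82  3.38  4.97] M [0.96 0.04 0.04] op 0.0211 q [-0.07  0.26  2.08  0.    0.8  -1.55]
```

Request:
{"name": "step_arm", "arguments": {"increments": [{"x": 0, "y": 0.0008, "z": 0, "ax": 0, "ay": 0, "az": 0, "claw": 220}, {"x": 0, "y": 0.0008, "z": 0, "ax": 0, "ay": 0, "az": 0, "claw": 150}, {"x": 0, "y": 0.0008, "z": 0, "ax": 0, "ay": 0, "az": 0, "claw": 60}, {"x": 0, "y": 0.0008, "z": 0, "ax": 0, "ay": 0, "az": 0, "claw": 0}, {"x": 0, "y": 0.0008, "z": 0, "ax": 0, "ay": 0, "az": 0, "claw": 0}]}}

```text
time: 6.58
ee_pos: [0.4773, 0.0103, 0.0676]
orientation: [[-0.995, 0.095, -0.001], [0.095, 0.995, -0.0], [0.001, -0.0, -1.0]]
contact_force: [0.2, 0.7, -0.8]
opening: 0.069
```

Request:
{"name": "step_arm", "arguments": {"increments": [{"x": 0, "y": 0, "z": -0.01, "ax": 0, "ay": 0, "az": 0, "claw": 0}, {"x": 0, "y": 0, "z": -0.04, "ax": 0, "ay": 0, "az": 0, "claw": 0}, {"x": 0, "y": 0, "z": -0.08, "ax": 0, "ay": 0, "az": 0, "claw": 0}, {"x": 0, "y": 0, "z": -0.11, "ax": 0, "ay": 0, "az": 0, "claw": 0}, {"x": 0, "y": 0, "z": -0.11, "ax": 0, "ay": 0, "az": 0, "claw": 0}]}}

```text
time: 7.0
ee_pos: [0.4831, 0.0102, 0.1854]
orientation: [[-0.995, 0.095, 0.014], [0.095, 0.995, -0.001], [-0.014, 0.0, -1.0]]
contact_force: [1.7, -0.6, 0.1]
opening: 0.0855
```

```bash
python3 -c "
from h import *
st()
go(.6277,-.1965,.12,0)
"
```

```text
t7.00 [0.4831 0.0102 0.1854] yaw 84.54 F [ 1.73 -0.59  0.12] M [ 0.01 -0.09 -0.04] op 0.0855 q [-0.07  0.08  2.01 -0.    1.04 -1.54]
t7.00 at [0.4831 0.0102 0.1854] yaw 84.54 q6 -1.54 open 0.0855 | d [-0.1627 -0.192   0.0675] w [0.0102 0.0108 1.4756]
```

```bash
python3 -c "
from h import *
go(.6277,-.1965,.12,84.5)
"
```

```text
t7.00 at [0.4831 0.0102 0.1854] yaw 84.54 q6 -1.54 open 0.0855 | d [-0.1627 -0.192   0.0675] w [0.0003 0.0136 0.0008]
```

Request:
{"name": "step_arm", "arguments": {"increments": [{"x": -0.025, "y": -0.03, "z": 0.005, "ax": 0, "ay": 0, "az": 0, "claw": 0}, {"x": -0.05, "y": -0.06, "z": 0.01, "ax": 0, "ay": 0, "az": 0, "claw": 0}, {"x": -0.075, "y": -0.09, "z": 0.015, "ax": 0, "ay": 0, "az": 0, "claw": 0}, {"x": -0.1, "y": -0.12, "z": 0.02, "ax": 0, "ay": 0, "az": 0, "claw": 0}, {"x": -0.125, "y": -0.15, "z": 0.03, "ax": 0, "ay": 0, "az": 0, "claw": 0}]}}

```text
time: 7.42
ee_pos: [0.5893, -0.1525, 0.1487]
orientation: [[-0.995, 0.095, 0.002], [0.095, 0.995, -0.001], [-0.002, -0.001, -1.0]]
contact_force: [0.8, 0.7, 0.7]
opening: 0.0851
```

```bash
python3 -c "
from h import *
go(.6277,-.1965,.08,84.5)
o=grab('5')
crop(o['scene'][0],260,400,120,260,5,'scene5d');crop(o['top'][0],260,420,150,290,5,'top5d')
go(.6277,-.1965,.08,84.5)
"; python3 meas.py 5 | grep -E 'grey|dark'
```

```text
t7.42 at [ 0.5893 -0.1525  0.1487] yaw 84.54 q6 -1.80 open 0.0851 | d [-0.0423 -0.0401  0.0688] w [-0.0005  0.0016  0.0008]
t7.52 at [ 0.5896 -0.1553  0.1459] yaw 84.31 q6 -1.80 open 0.0857 | d [-0.042  -0.0371  0.0659] w [-0.0017 -0.0003 -0.0033]
top grey 138 [326.6 147.3] [ 0.788 -0.006] ell [326.84 147.34] [ 2.8 52.3]
top grey 111 [234.2 161.9] [0.728 0.309] ell [234.36 161.49] [ 8.1 16.6]
top grey 94 [264.5 186. ] [0.647 0.202] ell [264.68 185.95] [13.1 13.9]
top grey 89 [420.6 207.2] [ 0.588 -0.332] ell [420.6  207.42] [13.3 13.4]
top grey 845 [318.2 235.4] [0.483 0.014] ell [318.43 235.86] [33.1 44.3]
top dark 180 [227.9 156. ] [0.748 0.332] ell [228.9 156.4] [15.3 18.5]
top dark 56 [238.6 165.8] [0.714 0.294] ell [230.88 157.19] [17.8 27.5]
top dark 52 [366.1 170.7] [ 0.71  -0.144] ell [366.24 170.24] [ 2.4 21.6]
top dark 210 [306.9 183.6] [0.659 0.058] ell [306.66 182.77] [18.1 18.6]
top dark 33 [416.4 188.3] [ 0.653 -0.318] ell [415.76 188.15] [ 3.1 16.4]
top dark 58 [356.7 191.5] [ 0.636 -0.113] ell [356.67 191.6 ] [6.6 9.8]
top dark 119 [380.3 199.5] [ 0.611 -0.194] ell [3
[... 385 characters left out ...]
6.04] [16.5 18.6]
scene grey 179 [441.5 278.5] [0.693 0.323] ell [442.99 275.92] [26.8 31.4]
scene grey 293 [304.  293.6] [ 0.785 -0.007] ell [302.47 293.28] [ 4.  98.8]
scene dark 4357 [225.9 122.7] [ 0.278 -0.337] ell [209.14 121.58] [ 97.7 169.8]
scene dark 1635 [327.7 198.3] [0.503 0.011] ell [328.03 193.56] [51.9 61.1]
scene dark 84 [329.1 181.1] [0.445 0.007] ell [329.1  180.85] [ 8.3 12.2]
scene dark 26 [196.7 204. ] [ 0.578 -0.338] ell [198.16 206.06] [ 8.  10.2]
scene dark 46 [201.7 212.9] [ 0.604 -0.316] ell [197.69 207.12] [16.6 20. ]
scene dark 370 [337.3 255.8] [0.672 0.06 ] ell [337.56 253.92] [23.9 24.4]
scene dark 89 [427.3 285.9] [0.718 0.288] ell [429.05 287.24] [11.  21.4]
```

View pics/scene5d.png

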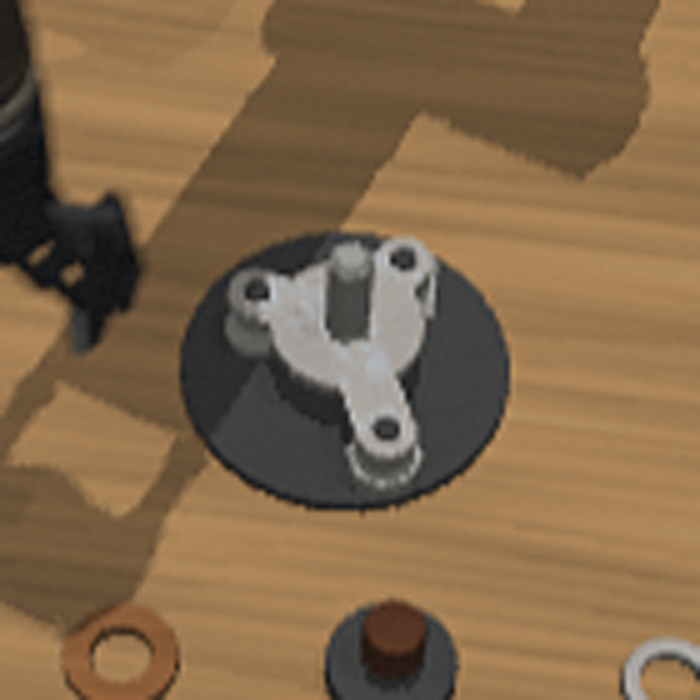

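View pics/top5d.png

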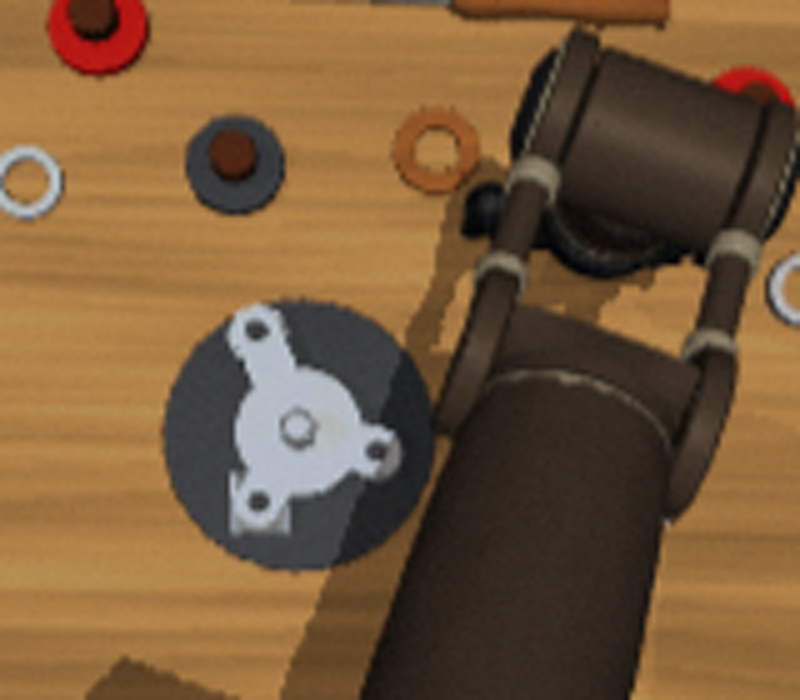

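```bash
python3 -c "
from h import *
f=lambda u,v:(260+u/5-.4,150+v/5-.4)
g=lambda u,v:(260+u/5-.4,120+v/5-.4)
print(fit(FEET,[T.plane(*f(*q),.048) for q in((256,331),(259,502),(379,453))]))
print(fit(FEET,[S.plane(*g(*q),.048) for q in((386,430),(403,259),(257,291))]))
print(T.plane(*f(298,428),.108),S.plane(*g(350,258),.108))
"
```

```text
(np.float64(24.501388145369862), array([0.47899926, 0.00899406]), array([[ 0.0003,  0.0007],
       [ 0.0004,  0.0002],
       [-0.0006, -0.0009]]))
(np.float64(24.4176103552283), array([0.48081182, 0.01020953]), array([[ 0.0003,  0.0001],
       [ 0.    , -0.0003],
       [-0.0003,  0.0002]]))
[0.4781704  0.00913281 0.108     ] [0.48313376 0.01002604 0.108     ]
```

Request:
{"name": "step_arm", "arguments": {"increments": [{"x": -0.02, "y": -0.018, "z": 0.02, "ax": 0, "ay": 0, "az": -0.002, "claw": 0}, {"x": -0.042, "y": -0.0371, "z": 0.04, "ax": 0, "ay": 0, "az": -0.002, "claw": 0}, {"x": -0.042, "y": -0.0371, "z": 0.08, "ax": 0, "ay": 0, "az": -0.002, "claw": 0}, {"x": -0.042, "y": -0.0371, "z": 0.115, "ax": 0, "ay": 0, "az": -0.002, "claw": 0}, {"x": -0.042, "y": -0.0371, "z": 0.115, "ax": 0, "ay": 0, "az": -0.002, "claw": 0}]}}

```text
time: 7.93
ee_pos: [0.6185, -0.1887, 0.0242]
orientation: [[-0.995, 0.094, -0.017], [0.094, 0.996, 0.006], [0.017, 0.005, -1.0]]
contact_force: [-2.5, 1.5, -2.2]
opening: 0.0853
```

Request:
{"name": "step_arm", "arguments": {"increments": [{"x": 0, "y": 0, "z": 0, "ax": 0, "ay": 0, "az": 0, "claw": 0}, {"x": 0, "y": 0, "z": 0, "ax": 0, "ay": 0, "az": 0, "claw": 0}]}}

```text
time: 8.1
ee_pos: [0.6266, -0.1913, 0.0342]
orientation: [[-0.996, 0.093, 0.001], [0.093, 0.996, -0.0], [-0.001, -0.0, -1.0]]
contact_force: [0.5, 0.6, 0.0]
opening: 0.0853
```

```bash
python3 -c "
from h import *
go(.6277,-.1965,.000,84.5)
o=grab('6')
crop(o['scene'][0],190,310,170,270,6,'scene6d')
st()"
```

```text
t8.10 at [ 0.6266 -0.1913  0.0342] yaw 84.68 q6 -1.84 open 0.0853 | d [-0.0015 -0.005   0.0342] w [-0.0003  0.0008  0.0032]
t8.20 [ 0.6283 -0.192   0.0363] yaw 84.68 F [0.01 0.16 0.26] M [-0.01  0.01  0.03] op 0.0855 q [-0.36  0.59  1.66 -0.    0.88 -1.84]
```

View pics/scene6d.png

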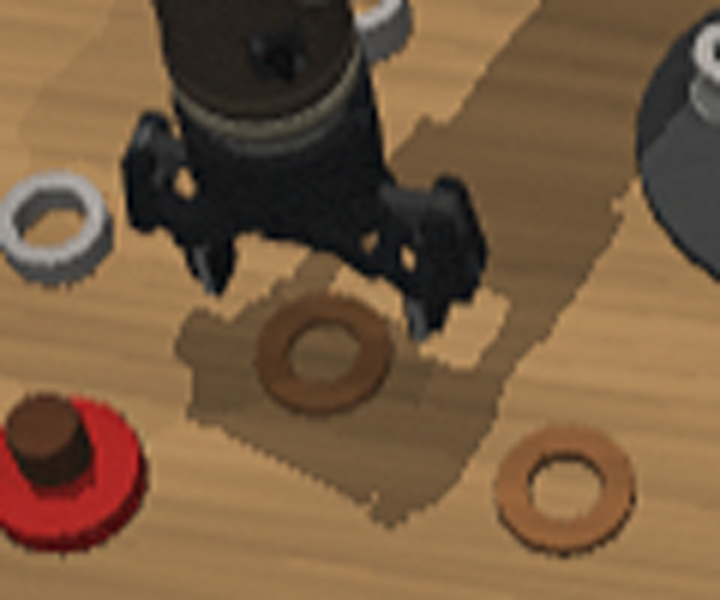

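```bash
python3 -c "
from h import *
g=lambda u,v:(190+u/6-.4,170+v/6-.4)
a=S.plane(*g(218,288),.0485);b=S.plane(*g(422,334),.0485);print(a,b,(a+b)/2,a-b)
print(S.plane(*g(324,352),.009))
go(.6277,-.1965,-.005,84.5)
"
```

```text
[ 0.62893557 -0.23665014  0.0485    ] [ 0.63720976 -0.14551433  0.0485    ] [ 0.63307267 -0.19108223  0.0485    ] [-0.00827419 -0.09113582  0.        ]
[ 0.63133148 -0.19459012  0.009     ]
t8.20 at [ 0.6283 -0.192   0.0363] yaw 84.68 q6 -1.84 open 0.0855 | d [ 0.0004 -0.0045  0.0413] w [-0.0014  0.0049  0.0032]
```

Request:
{"name": "step_arm", "arguments": {"increments": [{"x": -0.001, "y": -0.0045, "z": 0.012, "ax": 0, "ay": 0.002, "az": 0.003, "claw": 0}, {"x": -0.001, "y": -0.0045, "z": 0.026, "ax": 0, "ay": 0.002, "az": 0.003, "claw": 0}, {"x": -0.001, "y": -0.0045, "z": 0.04, "ax": 0, "ay": 0.002, "az": 0.003, "claw": 0}, {"x": -0.001, "y": -0.0045, "z": 0.0415, "ax": 0, "ay": 0.002, "az": 0.003, "claw": 0}, {"x": -0.001, "y": -0.0045, "z": 0.0415, "ax": 0, "ay": 0.002, "az": 0.003, "claw": 0}]}}

```text
time: 8.62
ee_pos: [0.6242, -0.1952, -0.0115]
orientation: [[-0.995, 0.096, -0.007], [0.096, 0.995, 0.002], [0.008, 0.002, -1.0]]
contact_force: [0.3, 0.4, 0.0]
opening: 0.0855
```

Request:
{"name": "step_arm", "arguments": {"increments": [{"x": 0, "y": 0, "z": 0, "ax": 0, "ay": 0, "az": 0, "claw": 30}, {"x": 0, "y": 0, "z": 0, "ax": 0, "ay": 0, "az": 0, "claw": 60}, {"x": 0, "y": 0, "z": 0, "ax": 0, "ay": 0, "az": 0, "claw": 120}, {"x": 0, "y": 0, "z": 0, "ax": 0, "ay": 0, "az": 0, "claw": 120}, {"x": 0, "y": 0, "z": 0, "ax": 0, "ay": 0, "az": 0, "claw": 120}]}}

```text
time: 9.03
ee_pos: [0.6294, -0.197, -0.0043]
orientation: [[-0.995, 0.096, 0.002], [0.096, 0.995, -0.001], [-0.002, -0.001, -1.0]]
contact_force: [-3.1, 0.8, 14.2]
opening: 0.0575
```

```bash
python3 -c "
from h import *
st()"
```

```text
t9.03 [ 0.6294 -0.197  -0.0043] yaw 84.48 F [-3.09  0.76 14.2 ] M [0.39 0.49 0.04] op 0.0575 q [-0.37  0.66  1.66 -0.    0.83 -1.84]
```

Request:
{"name": "step_arm", "arguments": {"increments": [{"x": 0, "y": 0, "z": -0.005, "ax": 0, "ay": 0, "az": 0, "claw": 120}, {"x": 0, "y": 0, "z": -0.03, "ax": 0, "ay": 0, "az": 0, "claw": 120}, {"x": 0, "y": 0, "z": -0.07, "ax": 0, "ay": 0, "az": 0, "claw": 120}, {"x": 0, "y": 0, "z": -0.11, "ax": 0, "ay": 0, "az": 0, "claw": 120}, {"x": 0, "y": 0, "z": -0.15, "ax": 0, "ay": 0, "az": 0, "claw": 120}]}}

```text
time: 9.45
ee_pos: [0.6263, -0.1959, 0.1423]
orientation: [[-0.995, 0.096, -0.004], [0.096, 0.995, 0.001], [0.004, 0.0, -1.0]]
contact_force: [0.8, 0.1, -0.4]
opening: 0.0574
```

```bash
python3 -c "
from h import *
o=grab('7')
crop(o['scene'][0],190,310,100,250,5,'scene7d')
st();go(.480,.0097,.14,84.5)"
```

```text
t9.55 [ 0.6333 -0.1985  0.1511] yaw 84.49 F [ 1.78 -1.    0.63] M [ 0.   -0.05 -0.02] op 0.0574 q [-0.37  0.45  1.61 -0.    1.07 -1.84]
t9.55 at [ 0.6333 -0.1985  0.1511] yaw 84.49 q6 -1.84 open 0.0574 | d [0.1727 0.1926 0.0077] w [-0.0047  0.0144 -0.0002]
```

View pics/scene7d.png

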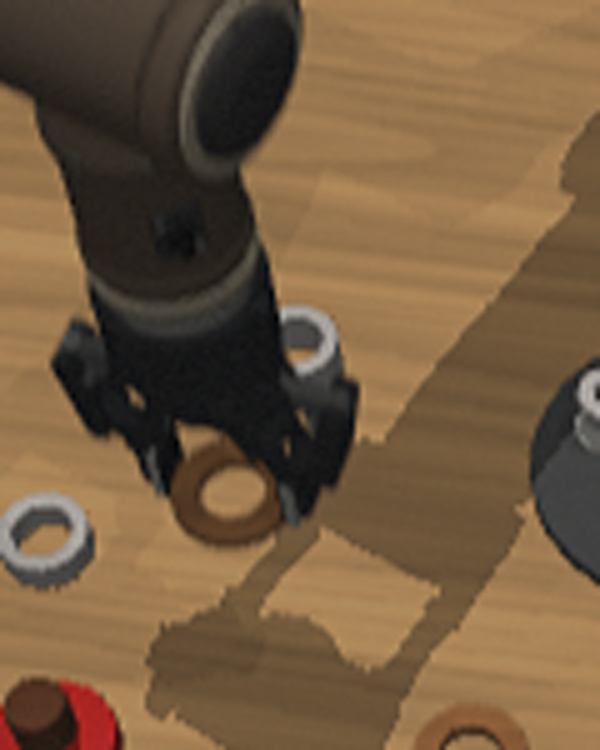

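Request:
{"name": "step_arm", "arguments": {"increments": [{"x": 0.03, "y": 0.033, "z": 0.002, "ax": 0, "ay": 0.003, "az": 0, "claw": 120}, {"x": 0.06, "y": 0.066, "z": 0.002, "ax": 0, "ay": 0.003, "az": 0, "claw": 120}, {"x": 0.09, "y": 0.1, "z": 0.002, "ax": 0, "ay": 0.003, "az": 0, "claw": 120}, {"x": 0.12, "y": 0.133, "z": 0.002, "ax": 0, "ay": 0.003, "az": 0, "claw": 120}, {"x": 0.145, "y": 0.162, "z": 0.002, "ax": 0, "ay": 0.003, "az": 0, "claw": 120}]}}

```text
time: 9.97
ee_pos: [0.5018, -0.0271, 0.1392]
orientation: [[-0.995, 0.097, -0.006], [0.097, 0.995, 0.001], [0.006, 0.0, -1.0]]
contact_force: [1.0, 0.1, 0.1]
opening: 0.0575
```

```bash
python3 -c "
from h import *
st();go(.480,.0097,.135,84.5)"
```

```text
t9.97 [ 0.5018 -0.0271  0.1392] yaw 84.43 F [0.96 0.14 0.1 ] M [ 0.01 -0.04 -0.  ] op 0.0575 q [-0.14  0.19  1.99  0.    0.97 -1.61]
t9.97 at [ 0.5018 -0.0271  0.1392] yaw 84.43 q6 -1.61 open 0.0575 | d [0.0252 0.0346 0.0044] w [ 0.0003 -0.0059 -0.0012]
```

Request:
{"name": "step_arm", "arguments": {"increments": [{"x": 0.013, "y": 0.018, "z": 0.002, "ax": 0, "ay": -0.003, "az": 0, "claw": 120}, {"x": 0.025, "y": 0.0346, "z": 0.002, "ax": 0, "ay": -0.003, "az": 0, "claw": 120}, {"x": 0.025, "y": 0.0346, "z": 0.002, "ax": 0, "ay": -0.003, "az": 0, "claw": 120}, {"x": 0.025, "y": 0.0346, "z": 0.002, "ax": 0, "ay": -0.003, "az": 0, "claw": 120}, {"x": 0.025, "y": 0.0346, "z": 0.002, "ax": 0, "ay": -0.003, "az": 0, "claw": 120}]}}

```text
time: 10.38
ee_pos: [0.4827, 0.0081, 0.138]
orientation: [[-0.995, 0.096, -0.001], [0.096, 0.995, -0.0], [0.001, -0.0, -1.0]]
contact_force: [-0.4, 0.6, -0.5]
opening: 0.0572
```

```bash
python3 -c "
from h import *
st();o=grab('8')
crop(o['scene'][0],290,370,110,210,7,'scene8d')
st();go(.480,.0097,.125,84.5)"
```

```text
t10.38 [0.4827 0.0081 0.138 ] yaw 84.51 F [-0.41  0.64 -0.53] M [0.01 0.01 0.  ] op 0.0572 q [-0.07  0.15  2.04 -0.    0.95 -1.55]
t10.48 [0.4829 0.0076 0.138 ] yaw 84.43 F [-0.05  0.93  0.06] M [-0.01 -0.02  0.03] op 0.0573 q [-0.07  0.15  2.04 -0.    0.95 -1.55]
t10.48 at [0.4829 0.0076 0.138 ] yaw 84.43 q6 -1.55 open 0.0573 | d [0.0031 0.0018 0.013 ] w [-0.0002 -0.0015 -0.0012]
```

View pics/scene8d.png

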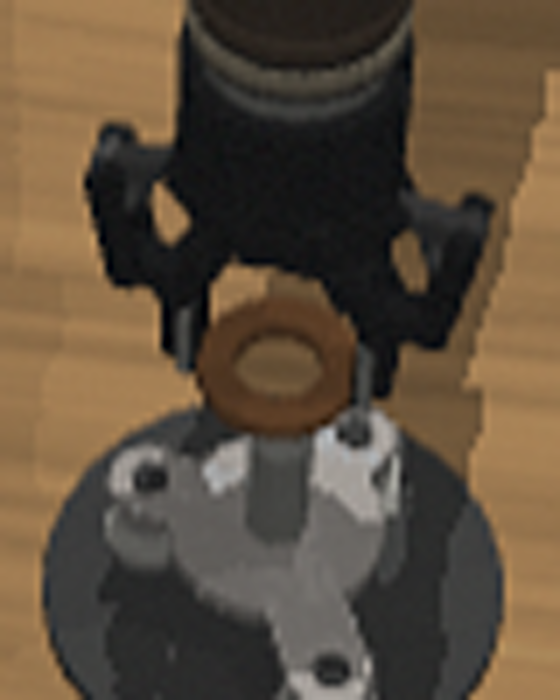

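```bash
python3 -c "
from h import *
print(S.plane(329.2,160.7,.1525));st();go(.480,.0097,.125,84.5)"
```

```text
[0.48402287 0.00753561 0.1525    ]
t10.48 [0.4829 0.0076 0.138 ] yaw 84.43 F [-0.05  0.93  0.06] M [-0.01 -0.02  0.03] op 0.0573 q [-0.07  0.15  2.04 -0.    0.95 -1.55]
t10.48 at [0.4829 0.0076 0.138 ] yaw 84.43 q6 -1.55 open 0.0573 | d [0.0031 0.0018 0.013 ] w [-0.0002 -0.0015 -0.0012]
```

Request:
{"name": "step_arm", "arguments": {"increments": [{"x": 0.0031, "y": 0.002, "z": 0.006, "ax": 0, "ay": -0.001, "az": -0.001, "claw": 120}, {"x": 0.0031, "y": 0.002, "z": 0.013, "ax": 0, "ay": -0.001, "az": -0.001, "claw": 120}, {"x": 0.0031, "y": 0.002, "z": 0.02, "ax": 0, "ay": -0.001, "az": -0.001, "claw": 120}, {"x": 0.0031, "y": 0.002, "z": 0.02, "ax": 0, "ay": -0.001, "az": -0.001, "claw": 120}, {"x": 0.0031, "y": 0.002, "z": 0.02, "ax": 0, "ay": -0.001, "az": -0.001, "claw": 120}]}}

```text
time: 10.9
ee_pos: [0.478, 0.0107, 0.1166]
orientation: [[-0.995, 0.096, -0.004], [0.096, 0.995, 0.0], [0.004, 0.0, -1.0]]
contact_force: [0.7, 0.1, 0.8]
opening: 0.0575
```

```bash
python3 -c "
from h import *
go(.480,.010,.046,84.5)"
```

```text
t10.90 at [0.478  0.0107 0.1166] yaw 84.52 q6 -1.54 open 0.0575 | d [-0.0023 -0.0005  0.0706] w [ 0.     -0.0041  0.0003]
```

Request:
{"name": "step_arm", "arguments": {"increments": [{"x": -0.001, "y": -0.0004, "z": 0.01, "ax": 0, "ay": -0.001, "az": 0, "claw": 120}, {"x": -0.001, "y": -0.0004, "z": 0.02, "ax": 0, "ay": -0.001, "az": 0, "claw": 120}, {"x": -0.001, "y": -0.0004, "z": 0.032, "ax": 0, "ay": -0.001, "az": 0, "claw": 120}, {"x": -0.001, "y": -0.0004, "z": 0.045, "ax": 0, "ay": -0.001, "az": 0, "claw": 120}, {"x": -0.001, "y": -0.0004, "z": 0.058, "ax": 0, "ay": -0.001, "az": 0, "claw": 120}]}}

```text
time: 11.32
ee_pos: [0.4796, 0.0103, 0.0584]
orientation: [[-0.995, 0.095, -0.001], [0.095, 0.995, 0.0], [0.001, 0.0, -1.0]]
contact_force: [-0.5, -0.6, -0.5]
opening: 0.0569
```

```bash
python3 -c "
from h import *
st();go(.480,.010,.046,84.5)"
```

```text
t11.32 [0.4796 0.0103 0.0584] yaw 84.54 F [-0.45 -0.64 -0.49] M [-0.   -0.01  0.  ] op 0.0569 q [-0.07  0.28  2.08  0.    0.78 -1.55]
t11.32 at [0.4796 0.0103 0.0584] yaw 84.54 q6 -1.55 open 0.0569 | d [-0.0005 -0.0003  0.0124] w [ 0.0001 -0.0009  0.0007]
```

Threaded freely. Lower to just above the plate and release.

Request:
{"name": "step_arm", "arguments": {"increments": [{"x": 0, "y": 0, "z": 0.005, "ax": 0, "ay": 0, "az": 0, "claw": 120}, {"x": 0, "y": 0, "z": 0.011, "ax": 0, "ay": 0, "az": 0, "claw": 120}, {"x": 0, "y": 0, "z": 0.011, "ax": 0, "ay": 0, "az": 0, "claw": 120}, {"x": 0, "y": 0, "z": 0.011, "ax": 0, "ay": 0, "az": 0, "claw": 120}]}}

```text
time: 11.65
ee_pos: [0.4797, 0.0103, 0.0485]
orientation: [[-0.995, 0.095, -0.001], [0.095, 0.995, 0.0], [0.001, 0.0, -1.0]]
contact_force: [-0.2, -0.2, -0.4]
opening: 0.0572
```

```bash
python3 -c "
from h import *
st()"
```

```text
t11.65 [0.4797 0.0103 0.0485] yaw 84.54 F [-0.16 -0.16 -0.44] M [0.03 0.01 0.01] op 0.0572 q [-0.07  0.3   2.08  0.    0.76 -1.55]
```

Request:
{"name": "step_arm", "arguments": {"increments": [{"x": 0, "y": 0, "z": 0.002, "ax": 0, "ay": 0, "az": 0, "claw": 120}, {"x": 0, "y": 0, "z": 0.003, "ax": 0, "ay": 0, "az": 0, "claw": 120}, {"x": 0, "y": 0, "z": 0.003, "ax": 0, "ay": 0, "az": 0, "claw": 120}]}}

```text
time: 11.9
ee_pos: [0.4801, 0.0103, 0.046]
orientation: [[-0.995, 0.095, 0.0], [0.095, 0.995, 0.0], [-0.0, 0.0, -1.0]]
contact_force: [-0.3, -0.4, 0.2]
opening: 0.0577
```

Request:
{"name": "step_arm", "arguments": {"increments": [{"x": 0, "y": 0, "z": 0, "ax": 0, "ay": 0, "az": 0, "claw": 60}, {"x": 0, "y": 0, "z": 0, "ax": 0, "ay": 0, "az": 0, "claw": 0}, {"x": 0, "y": 0, "z": 0, "ax": 0, "ay": 0, "az": 0, "claw": 0}, {"x": 0, "y": 0, "z": 0, "ax": 0, "ay": 0, "az": 0, "claw": 0}]}}

```text
time: 12.23
ee_pos: [0.4799, 0.0103, 0.0459]
orientation: [[-0.995, 0.095, -0.0], [0.095, 0.995, 0.0], [0.0, 0.0, -1.0]]
contact_force: [-1.3, 0.5, -0.5]
opening: 0.0857
```

Request:
{"name": "step_arm", "arguments": {"increments": [{"x": 0, "y": 0, "z": -0.01, "ax": 0, "ay": 0, "az": 0, "claw": 0}, {"x": 0, "y": 0, "z": -0.03, "ax": 0, "ay": 0, "az": 0, "claw": 0}, {"x": 0, "y": 0, "z": -0.06, "ax": 0, "ay": 0, "az": 0, "claw": 0}, {"x": 0, "y": 0, "z": -0.09, "ax": 0, "ay": 0, "az": 0, "claw": 0}, {"x": 0, "y": 0, "z": -0.12, "ax": 0, "ay": 0, "az": 0, "claw": 0}]}}

```text
time: 12.65
ee_pos: [0.4794, 0.0103, 0.1674]
orientation: [[-0.995, 0.095, -0.001], [0.095, 0.995, 0.0], [0.001, 0.0, -1.0]]
contact_force: [-0.1, -0.8, -0.1]
opening: 0.0853
```

```bash
python3 -c "
from h import *
st();o=grab('9')
crop(o['scene'][0],180,480,100,300,2.6,'scene9d')
go(.677,-.0788,.13,84.5)"
```

```text
t12.65 [0.4794 0.0103 0.1674] yaw 84.54 F [-0.06 -0.83 -0.07] M [ 0.01 -0.01 -0.  ] op 0.0853 q [-0.07  0.1   2.02  0.    1.02 -1.54]
t12.75 at [0.4846 0.01   0.1721] yaw 84.54 q6 -1.54 open 0.0853 | d [-0.1994 -0.0701  0.0444] w [0.0005 0.0119 0.0007]
```

View pics/scene9d.png

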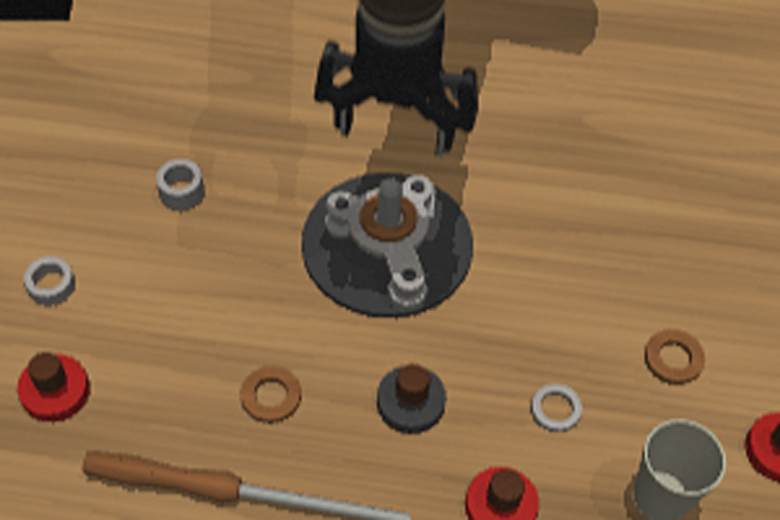

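Request:
{"name": "step_arm", "arguments": {"increments": [{"x": -0.03, "y": -0.01, "z": 0.005, "ax": 0, "ay": 0.003, "az": 0, "claw": 0}, {"x": -0.07, "y": -0.024, "z": 0.015, "ax": 0, "ay": 0.003, "az": 0, "claw": 0}, {"x": -0.105, "y": -0.037, "z": 0.02, "ax": 0, "ay": 0.003, "az": 0, "claw": 0}, {"x": -0.14, "y": -0.049, "z": 0.03, "ax": 0, "ay": 0.003, "az": 0, "claw": 0}, {"x": -0.175, "y": -0.061, "z": 0.045, "ax": 0, "ay": 0.003, "az": 0, "claw": 0}]}}

```text
time: 13.17
ee_pos: [0.6504, -0.068, 0.1211]
orientation: [[-0.995, 0.095, -0.001], [0.095, 0.995, 0.0], [0.002, -0.0, -1.0]]
contact_force: [0.5, 0.5, 0.3]
opening: 0.0855
```

Request:
{"name": "step_arm", "arguments": {"increments": [{"x": -0.01, "y": -0.003, "z": 0.025, "ax": 0, "ay": 0, "az": 0, "claw": 0}, {"x": -0.015, "y": -0.005, "z": 0.05, "ax": 0, "ay": 0, "az": 0, "claw": 0}, {"x": -0.015, "y": -0.005, "z": 0.075, "ax": 0, "ay": 0, "az": 0, "claw": 0}, {"x": -0.015, "y": -0.005, "z": 0.085, "ax": 0, "ay": 0, "az": 0, "claw": 0}, {"x": -0.015, "y": -0.005, "z": 0.085, "ax": 0, "ay": 0, "az": 0, "claw": 0}]}}

```text
time: 13.58
ee_pos: [0.6584, -0.0728, 0.0311]
orientation: [[-0.995, 0.095, -0.012], [0.095, 0.995, 0.002], [0.013, 0.001, -1.0]]
contact_force: [-1.0, 0.4, -0.5]
opening: 0.0857
```

```bash
python3 -c "
from h import *
o=grab('10')
crop(o['scene'][0],240,400,180,300,5,'scene10d')
st();go(.6775,-.0785,-.003,84.5)"
```

```text
t13.68 [ 0.662  -0.0732  0.0355] yaw 84.55 F [ 0.13 -0.79 -0.01] M [-0.04 -0.04  0.01] op 0.0852 q [-0.18  0.61  1.63 -0.    0.9  -1.65]
t13.68 at [ 0.662  -0.0732  0.0355] yaw 84.55 q6 -1.65 open 0.0852 | d [-0.0161 -0.0038  0.0384] w [ 0.0002 -0.0045  0.0009]
```

View pics/scene10d.png

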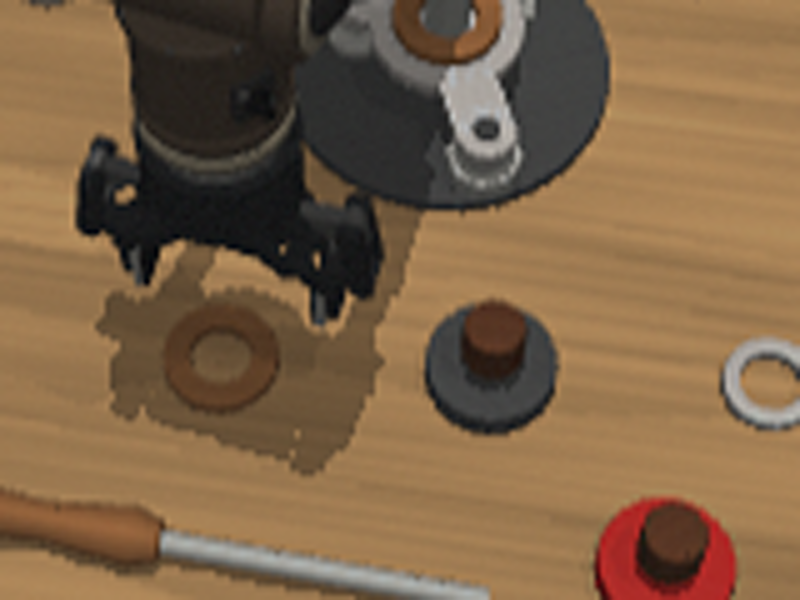

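Request:
{"name": "step_arm", "arguments": {"increments": [{"x": -0.0145, "y": -0.0038, "z": 0.006, "ax": 0, "ay": -0.002, "az": 0.001, "claw": 0}, {"x": -0.0145, "y": -0.0038, "z": 0.016, "ax": 0, "ay": -0.002, "az": 0.001, "claw": 0}, {"x": -0.0145, "y": -0.0038, "z": 0.028, "ax": 0, "ay": -0.002, "az": 0.001, "claw": 0}, {"x": -0.0145, "y": -0.0038, "z": 0.034, "ax": 0, "ay": -0.002, "az": 0.001, "claw": 0}, {"x": -0.0145, "y": -0.0038, "z": 0.034, "ax": 0, "ay": -0.002, "az": 0.001, "claw": 0}]}}

```text
time: 14.1
ee_pos: [0.6737, -0.0779, -0.0007]
orientation: [[-0.995, 0.096, -0.006], [0.096, 0.995, 0.001], [0.007, 0.001, -1.0]]
contact_force: [-0.5, -0.4, -0.6]
opening: 0.0853
```

Request:
{"name": "step_arm", "arguments": {"increments": [{"x": 0, "y": 0, "z": 0, "ax": 0, "ay": 0, "az": 0, "claw": 0}, {"x": 0, "y": 0, "z": 0, "ax": 0, "ay": 0, "az": 0, "claw": 0}]}}

```text
time: 14.27
ee_pos: [0.676, -0.0784, 0.0015]
orientation: [[-0.995, 0.096, -0.002], [0.096, 0.995, 0.0], [0.002, 0.0, -1.0]]
contact_force: [-0.9, -0.6, 0.7]
opening: 0.0852
```

```bash
python3 -c "
from h import *
st();go(.6775,-.0785,-.002,84.5)"
```

```text
t14.27 [ 0.676  -0.0784  0.0015] yaw 84.49 F [-0.93 -0.58  0.68] M [-0.02  0.02  0.02] op 0.0852 q [-0.18  0.68  1.6  -0.    0.87 -1.65]
t14.27 at [ 0.676  -0.0784  0.0015] yaw 84.49 q6 -1.65 open 0.0852 | d [-0.0015  0.      0.0035] w [ 0.0001 -0.002  -0.0002]
```

Request:
{"name": "step_arm", "arguments": {"increments": [{"x": -0.001, "y": 0, "z": 0.004, "ax": 0, "ay": 0, "az": 0, "claw": 0}, {"x": -0.001, "y": 0, "z": 0.004, "ax": 0, "ay": 0, "az": 0, "claw": 60}, {"x": -0.001, "y": 0, "z": 0.004, "ax": 0, "ay": 0, "az": 0, "claw": 120}, {"x": -0.001, "y": 0, "z": 0.004, "ax": 0, "ay": 0, "az": 0, "claw": 120}, {"x": -0.001, "y": 0, "z": 0.004, "ax": 0, "ay": 0, "az": 0, "claw": 120}]}}

```text
time: 14.68
ee_pos: [0.6779, -0.0788, -0.0012]
orientation: [[-0.995, 0.096, -0.001], [0.096, 0.995, 0.0], [0.001, 0.0, -1.0]]
contact_force: [-1.7, -0.0, 5.1]
opening: 0.0576
```

Request:
{"name": "step_arm", "arguments": {"increments": [{"x": 0, "y": 0, "z": 0, "ax": 0, "ay": 0, "az": 0, "claw": 120}, {"x": 0, "y": 0, "z": 0, "ax": 0, "ay": 0, "az": 0, "claw": 120}]}}

```text
time: 14.85
ee_pos: [0.6779, -0.0787, -0.0012]
orientation: [[-0.995, 0.096, -0.001], [0.096, 0.995, 0.0], [0.001, 0.0, -1.0]]
contact_force: [-1.6, 0.5, 5.0]
opening: 0.057
```

```bash
python3 -c "
from h import *
st()"
```

```text
t14.85 [ 0.6779 -0.0787 -0.0012] yaw 84.49 F [-1.58  0.47  4.99] M [ 0.02  0.27 -0.03] op 0.0570 q [-0.18  0.69  1.59 -0.    0.86 -1.65]
```

Request:
{"name": "step_arm", "arguments": {"increments": [{"x": 0, "y": 0, "z": -0.01, "ax": 0, "ay": 0, "az": 0, "claw": 120}, {"x": 0, "y": 0, "z": -0.04, "ax": 0, "ay": 0, "az": 0, "claw": 120}, {"x": 0, "y": 0, "z": -0.08, "ax": 0, "ay": 0, "az": 0, "claw": 120}, {"x": 0, "y": 0, "z": -0.12, "ax": 0, "ay": 0, "az": 0, "claw": 120}, {"x": 0, "y": 0, "z": -0.15, "ax": 0, "ay": 0, "az": 0, "claw": 120}]}}

```text
time: 15.27
ee_pos: [0.6787, -0.0789, 0.1512]
orientation: [[-0.995, 0.096, 0.002], [0.096, 0.995, -0.0], [-0.002, -0.0, -1.0]]
contact_force: [1.3, 0.0, -0.7]
opening: 0.0573
```

```bash
python3 -c "
from h import *
st();go(.480,.010,.145,84.5)"
```

```text
t15.27 [ 0.6787 -0.0789  0.1512] yaw 84.48 F [ 1.26  0.04 -0.71] M [ 0.01 -0.04  0.01] op 0.0573 q [-0.18  0.49  1.55 -0.    1.1  -1.65]
t15.27 at [ 0.6787 -0.0789  0.1512] yaw 84.48 q6 -1.65 open 0.0573 | d [0.2063 0.0694 0.0058] w [-0.0002  0.0018 -0.0003]
```

Request:
{"name": "step_arm", "arguments": {"increments": [{"x": 0.035, "y": 0.012, "z": 0.002, "ax": 0, "ay": 0, "az": 0, "claw": 120}, {"x": 0.075, "y": 0.025, "z": 0.002, "ax": 0, "ay": 0, "az": 0, "claw": 120}, {"x": 0.115, "y": 0.039, "z": 0.002, "ax": 0, "ay": 0, "az": 0, "claw": 120}, {"x": 0.15, "y": 0.05, "z": 0.002, "ax": 0, "ay": 0, "az": 0, "claw": 120}, {"x": 0.185, "y": 0.062, "z": 0.002, "ax": 0, "ay": 0, "az": 0, "claw": 120}]}}

```text
time: 15.68
ee_pos: [0.4971, 0.0014, 0.1459]
orientation: [[-0.995, 0.096, -0.002], [0.096, 0.995, 0.0], [0.002, 0.0, -1.0]]
contact_force: [0.6, 1.1, -1.6]
opening: 0.0571
```

Request:
{"name": "step_arm", "arguments": {"increments": [{"x": 0.012, "y": 0.004, "z": 0.003, "ax": 0, "ay": 0, "az": 0, "claw": 120}, {"x": 0.021, "y": 0.0074, "z": 0.005, "ax": 0, "ay": 0, "az": 0, "claw": 120}, {"x": 0.021, "y": 0.0074, "z": 0.005, "ax": 0, "ay": 0, "az": 0, "claw": 120}, {"x": 0.021, "y": 0.0074, "z": 0.005, "ax": 0, "ay": 0, "az": 0, "claw": 120}, {"x": 0.021, "y": 0.0074, "z": 0.005, "ax": 0, "ay": 0, "az": 0, "claw": 120}]}}

```text
time: 16.1
ee_pos: [0.4811, 0.0097, 0.1416]
orientation: [[-0.995, 0.096, 0.001], [0.096, 0.995, -0.0], [-0.001, 0.0, -1.0]]
contact_force: [0.4, 0.6, 0.6]
opening: 0.0572
```

```bash
python3 -c "
from h import *
st();go(.480,.010,.12,84.5)"
```

```text
t16.10 [0.4811 0.0097 0.1416] yaw 84.47 F [0.44 0.55 0.55] M [ 0.02 -0.06 -0.07] op 0.0572 q [-0.07  0.14  2.04  0.    0.96 -1.54]
t16.10 at [0.4811 0.0097 0.1416] yaw 84.47 q6 -1.54 open 0.0572 | d [0.0012 0.0002 0.0216] w [ 0.      0.001  -0.0006]
```

Request:
{"name": "step_arm", "arguments": {"increments": [{"x": 0.001, "y": 0.0003, "z": 0.01, "ax": 0, "ay": 0.001, "az": 0, "claw": 120}, {"x": 0.001, "y": 0.0003, "z": 0.02, "ax": 0, "ay": 0.001, "az": 0, "claw": 120}, {"x": 0.001, "y": 0.0003, "z": 0.02, "ax": 0, "ay": 0.001, "az": 0, "claw": 120}, {"x": 0.001, "y": 0.0003, "z": 0.03, "ax": 0, "ay": 0.001, "az": 0, "claw": 120}, {"x": 0.001, "y": 0.0003, "z": 0.04, "ax": 0, "ay": 0.001, "az": 0, "claw": 120}]}}

```text
time: 16.52
ee_pos: [0.4786, 0.0104, 0.1]
orientation: [[-0.995, 0.096, -0.002], [0.096, 0.995, 0.0], [0.002, 0.0, -1.0]]
contact_force: [-0.5, -1.2, -0.1]
opening: 0.0573
```

```bash
python3 -c "
from h import *
st();go(.480,.010,.059,84.5)"
```

```text
t16.52 [0.4786 0.0104 0.1   ] yaw 84.47 F [-0.51 -1.22 -0.09] M [-0.01  0.   -0.02] op 0.0573 q [-0.07  0.21  2.07  0.    0.87 -1.54]
t16.52 at [0.4786 0.0104 0.1   ] yaw 84.47 q6 -1.54 open 0.0573 | d [-0.0015 -0.0003  0.041 ] w [ 0.0001 -0.0021 -0.0006]
```

Request:
{"name": "step_arm", "arguments": {"increments": [{"x": 0, "y": 0, "z": 0.01, "ax": 0, "ay": 0, "az": 0, "claw": 120}, {"x": 0, "y": 0, "z": 0.02, "ax": 0, "ay": 0, "az": 0, "claw": 120}, {"x": 0, "y": 0, "z": 0.03, "ax": 0, "ay": 0, "az": 0, "claw": 120}, {"x": 0, "y": 0, "z": 0.038, "ax": 0, "ay": 0, "az": 0, "claw": 120}, {"x": 0, "y": 0, "z": 0.038, "ax": 0, "ay": 0, "az": 0, "claw": 120}]}}

```text
time: 16.93
ee_pos: [0.4762, 0.0107, 0.0606]
orientation: [[-0.995, 0.096, -0.007], [0.096, 0.995, 0.001], [0.007, 0.0, -1.0]]
contact_force: [0.4, -0.3, 0.2]
opening: 0.0569
```

Request:
{"name": "step_arm", "arguments": {"increments": [{"x": 0, "y": 0, "z": 0, "ax": 0, "ay": 0, "az": 0, "claw": 120}, {"x": 0, "y": 0, "z": 0, "ax": 0, "ay": 0, "az": 0, "claw": 120}]}}

```text
time: 17.1
ee_pos: [0.4783, 0.0106, 0.063]
orientation: [[-0.995, 0.096, -0.002], [0.096, 0.995, 0.0], [0.002, 0.0, -1.0]]
contact_force: [0.1, -0.1, -0.4]
opening: 0.0576
```

```bash
python3 -c "
from h import *
st();go(.480,.010,.059,84.5)"
```

```text
t17.10 [0.4783 0.0106 0.063 ] yaw 84.49 F [ 0.14 -0.14 -0.41] M [-0.03 -0.02 -0.03] op 0.0576 q [-0.07  0.27  2.08  0.    0.79 -1.54]
t17.10 at [0.4783 0.0106 0.063 ] yaw 84.49 q6 -1.54 open 0.0576 | d [-0.0017 -0.0004  0.004 ] w [ 0.0001 -0.0023 -0.0002]
```

Release after a little lowering.

Request:
{"name": "step_arm", "arguments": {"increments": [{"x": -0.001, "y": 0, "z": 0.003, "ax": 0, "ay": -0.001, "az": 0, "claw": 120}, {"x": -0.001, "y": 0, "z": 0.004, "ax": 0, "ay": -0.001, "az": 0, "claw": 120}, {"x": -0.001, "y": 0, "z": 0.004, "ax": 0, "ay": -0.001, "az": 0, "claw": 120}, {"x": -0.001, "y": 0, "z": 0.004, "ax": 0, "ay": -0.001, "az": 0, "claw": 120}]}}

```text
time: 17.43
ee_pos: [0.4791, 0.0105, 0.059]
orientation: [[-0.995, 0.096, -0.001], [0.096, 0.995, 0.0], [0.001, 0.0, -1.0]]
contact_force: [0.3, -0.9, -1.1]
opening: 0.057
```

Request:
{"name": "step_arm", "arguments": {"increments": [{"x": 0, "y": 0, "z": 0, "ax": 0, "ay": 0, "az": 0, "claw": 60}, {"x": 0, "y": 0, "z": 0, "ax": 0, "ay": 0, "az": 0, "claw": 0}, {"x": 0, "y": 0, "z": 0, "ax": 0, "ay": 0, "az": 0, "claw": 0}, {"x": 0, "y": 0, "z": 0, "ax": 0, "ay": 0, "az": 0, "claw": 0}]}}

```text
time: 17.77
ee_pos: [0.4791, 0.0105, 0.059]
orientation: [[-0.995, 0.096, -0.001], [0.096, 0.995, 0.0], [0.001, 0.0, -1.0]]
contact_force: [-0.7, -0.0, -0.5]
opening: 0.0853
```

Request:
{"name": "step_arm", "arguments": {"increments": [{"x": 0, "y": 0, "z": -0.01, "ax": 0, "ay": 0, "az": 0, "claw": 0}, {"x": 0, "y": 0, "z": -0.03, "ax": 0, "ay": 0, "az": 0, "claw": 0}, {"x": 0, "y": 0, "z": -0.06, "ax": 0, "ay": 0, "az": 0, "claw": 0}, {"x": 0, "y": 0, "z": -0.09, "ax": 0, "ay": 0, "az": 0, "claw": 0}, {"x": 0, "y": 0, "z": -0.11, "ax": 0, "ay": 0, "az": 0, "claw": 0}]}}

```text
time: 18.18
ee_pos: [0.4805, 0.0104, 0.1722]
orientation: [[-0.995, 0.096, 0.002], [0.096, 0.995, 0.0], [-0.002, 0.0, -1.0]]
contact_force: [0.7, 0.0, 0.4]
opening: 0.0851
```

```bash
python3 -c "
from h import *
st();o=grab('11')
crop(o['scene'][0],180,480,100,300,2.6,'scene11d')
go(.571,.316,.13,84.5)"
```

```text
t18.18 [0.4805 0.0104 0.1722] yaw 84.48 F [0.72 0.02 0.45] M [ 0.03 -0.04 -0.09] op 0.0851 q [-0.07  0.1   2.02  0.    1.02 -1.54]
t18.28 at [0.483  0.0103 0.1739] yaw 84.49 q6 -1.54 open 0.0855 | d [-0.0579  0.3128  0.0445] w [ 0.0004  0.0084 -0.0002]
```

View pics/scene11d.png

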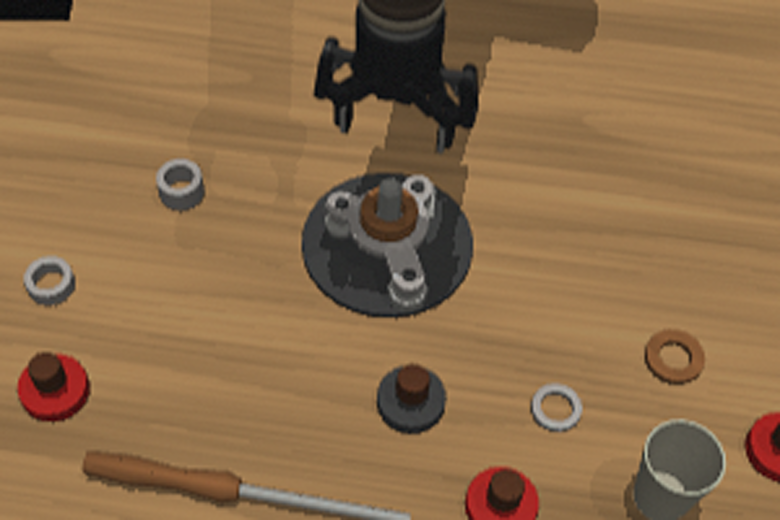

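Request:
{"name": "step_arm", "arguments": {"increments": [{"x": -0.007, "y": 0.035, "z": 0.005, "ax": 0, "ay": 0.004, "az": 0, "claw": 0}, {"x": -0.014, "y": 0.075, "z": 0.01, "ax": 0, "ay": 0.004, "az": 0, "claw": 0}, {"x": -0.021, "y": 0.115, "z": 0.015, "ax": 0, "ay": 0.004, "az": 0, "claw": 0}, {"x": -0.028, "y": 0.155, "z": 0.02, "ax": 0, "ay": 0.004, "az": 0, "claw": 0}, {"x": -0.036, "y": 0.195, "z": 0.025, "ax": 0, "ay": 0.004, "az": 0, "claw": 0}]}}

```text
time: 18.7
ee_pos: [0.533, 0.2026, 0.1428]
orientation: [[-0.995, 0.096, -0.007], [0.096, 0.995, 0.0], [0.007, -0.001, -1.0]]
contact_force: [0.9, -0.3, 0.7]
opening: 0.0853
```

```bash
python3 -c "
from h import *
st();go(.571,.316,.04,84.5)"
```

```text
t18.70 [0.533  0.2026 0.1428] yaw 84.46 F [ 0.89 -0.28  0.73] M [0. 0. 0.] op 0.0853 q [ 0.29  0.31  1.83  0.    1.01 -1.19]
t18.70 at [0.533  0.2026 0.1428] yaw 84.46 q6 -1.19 open 0.0853 | d [-0.0276  0.1166  0.1026] w [-0.0006 -0.0072 -0.0006]
```

Request:
{"name": "step_arm", "arguments": {"increments": [{"x": -0.008, "y": 0.035, "z": 0.02, "ax": 0, "ay": -0.004, "az": 0, "claw": 0}, {"x": -0.018, "y": 0.07, "z": 0.045, "ax": 0, "ay": -0.004, "az": 0, "claw": 0}, {"x": -0.0265, "y": 0.1, "z": 0.07, "ax": 0, "ay": -0.004, "az": 0, "claw": 0}, {"x": -0.0265, "y": 0.1165, "z": 0.09, "ax": 0, "ay": -0.004, "az": 0, "claw": 0}, {"x": -0.0265, "y": 0.1165, "z": 0.098, "ax": 0, "ay": -0.004, "az": 0, "claw": 0}]}}

```text
time: 19.12
ee_pos: [0.5682, 0.3171, 0.0412]
orientation: [[-0.996, 0.093, -0.007], [0.093, 0.996, -0.001], [0.007, -0.002, -1.0]]
contact_force: [-0.4, -0.9, -0.3]
opening: 0.0853
```

Request:
{"name": "step_arm", "arguments": {"increments": [{"x": 0, "y": 0, "z": 0, "ax": 0, "ay": 0, "az": 0, "claw": 0}, {"x": 0, "y": 0, "z": 0, "ax": 0, "ay": 0, "az": 0, "claw": 0}]}}

```text
time: 19.28
ee_pos: [0.5694, 0.3135, 0.0445]
orientation: [[-0.995, 0.096, -0.005], [0.096, 0.995, -0.002], [0.004, -0.002, -1.0]]
contact_force: [0.7, -0.6, 0.0]
opening: 0.0852
```

```bash
python3 -c "
from h import *
o=grab('12')
crop(o['scene'][0],370,500,170,310,5,'scene12d')
st();go(.571,.316,-.002,84.5)"
```

```text
t19.38 [0.5713 0.3137 0.0468] yaw 84.42 F [ 0.9  -0.67  0.21] M [ 0.04 -0.01  0.03] op 0.0856 q [ 0.43  0.57  1.67  0.    0.9  -1.04]
t19.38 at [0.5713 0.3137 0.0468] yaw 84.42 q6 -1.04 open 0.0856 | d [0.0005 0.0023 0.0488] w [ 0.0005 -0.0006 -0.0014]
```

View pics/scene12d.png

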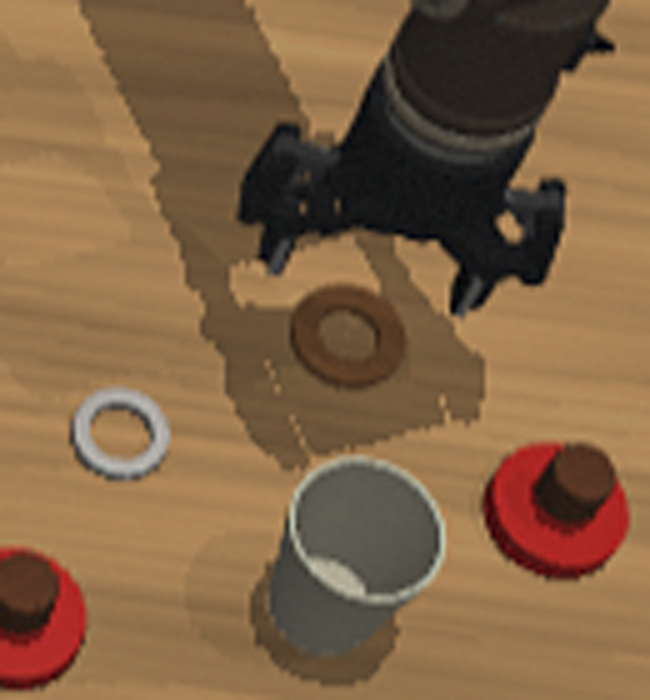

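Request:
{"name": "step_arm", "arguments": {"increments": [{"x": 0.001, "y": 0.0023, "z": 0.012, "ax": 0, "ay": 0, "az": -0.001, "claw": 0}, {"x": 0.001, "y": 0.0023, "z": 0.026, "ax": 0, "ay": 0, "az": -0.001, "claw": 0}, {"x": 0.001, "y": 0.0023, "z": 0.04, "ax": 0, "ay": 0, "az": -0.001, "claw": 0}, {"x": 0.001, "y": 0.0023, "z": 0.045, "ax": 0, "ay": 0, "az": -0.001, "claw": 0}, {"x": 0.001, "y": 0.0023, "z": 0.045, "ax": 0, "ay": 0, "az": -0.001, "claw": 0}]}}

```text
time: 19.8
ee_pos: [0.5674, 0.3156, -0.0025]
orientation: [[-0.995, 0.095, -0.007], [0.096, 0.995, -0.002], [0.007, -0.003, -1.0]]
contact_force: [-1.0, 0.2, -0.4]
opening: 0.0854
```

Request:
{"name": "step_arm", "arguments": {"increments": [{"x": 0, "y": 0, "z": 0, "ax": 0, "ay": 0, "az": 0, "claw": 0}, {"x": 0, "y": 0, "z": 0, "ax": 0, "ay": 0, "az": 0, "claw": 0}]}}

```text
time: 19.97
ee_pos: [0.5701, 0.3171, 0.0006]
orientation: [[-0.995, 0.095, -0.001], [0.095, 0.995, 0.0], [0.002, 0.0, -1.0]]
contact_force: [0.2, 0.1, 0.3]
opening: 0.0854
```

```bash
python3 -c "
from h import *
st();go(.571,.316,-.002,84.5)"
```

```text
t19.97 [0.5701 0.3171 0.0006] yaw 84.54 F [0.21 0.09 0.25] M [ 0.01 -0.06  0.03] op 0.0854 q [ 0.44  0.64  1.67  0.    0.83 -1.04]
t19.97 at [0.5701 0.3171 0.0006] yaw 84.54 q6 -1.04 open 0.0854 | d [-0.001  -0.001   0.0026] w [ 0.0003 -0.0015  0.0006]
```

Request:
{"name": "step_arm", "arguments": {"increments": [{"x": -0.001, "y": -0.001, "z": 0.003, "ax": 0, "ay": 0, "az": 0, "claw": 0}, {"x": -0.001, "y": -0.001, "z": 0.003, "ax": 0, "ay": 0, "az": 0, "claw": 60}, {"x": -0.001, "y": -0.001, "z": 0.003, "ax": 0, "ay": 0, "az": 0, "claw": 120}, {"x": -0.001, "y": -0.001, "z": 0.003, "ax": 0, "ay": 0, "az": 0, "claw": 120}, {"x": -0.001, "y": -0.001, "z": 0.003, "ax": 0, "ay": 0, "az": 0, "claw": 120}]}}

```text
time: 20.38
ee_pos: [0.5717, 0.3164, -0.0013]
orientation: [[-0.995, 0.095, 0.0], [0.095, 0.995, 0.001], [-0.0, 0.001, -1.0]]
contact_force: [-0.8, 0.0, 2.8]
opening: 0.0567
```

Request:
{"name": "step_arm", "arguments": {"increments": [{"x": 0, "y": 0, "z": 0, "ax": 0, "ay": 0, "az": 0, "claw": 120}, {"x": 0, "y": 0, "z": 0, "ax": 0, "ay": 0, "az": 0, "claw": 120}]}}

```text
time: 20.55
ee_pos: [0.5718, 0.3163, -0.0013]
orientation: [[-0.995, 0.095, 0.0], [0.095, 0.995, 0.001], [-0.0, 0.001, -1.0]]
contact_force: [-0.7, -0.8, 4.5]
opening: 0.0567
```

```bash
python3 -c "
from h import *
st()"
```

```text
t20.55 [ 0.5718  0.3163 -0.0013] yaw 84.54 F [-0.67 -0.8   4.49] M [ 0.03 -0.04  0.01] op 0.0567 q [ 0.44  0.64  1.67  0.    0.83 -1.04]
```

Request:
{"name": "step_arm", "arguments": {"increments": [{"x": 0, "y": 0, "z": -0.01, "ax": 0, "ay": 0, "az": 0, "claw": 120}, {"x": 0, "y": 0, "z": -0.04, "ax": 0, "ay": 0, "az": 0, "claw": 120}, {"x": 0, "y": 0, "z": -0.08, "ax": 0, "ay": 0, "az": 0, "claw": 120}, {"x": 0, "y": 0, "z": -0.12, "ax": 0, "ay": 0, "az": 0, "claw": 120}, {"x": 0, "y": 0, "z": -0.15, "ax": 0, "ay": 0, "az": 0, "claw": 120}]}}

```text
time: 20.97
ee_pos: [0.5714, 0.3161, 0.1507]
orientation: [[-0.995, 0.095, -0.0], [0.095, 0.995, 0.001], [0.0, 0.001, -1.0]]
contact_force: [1.1, 0.8, -0.4]
opening: 0.0569
```

```bash
python3 -c "
from h import *
st();go(.480,.010,.145,84.5)"
```

```text
t20.97 [0.5714 0.3161 0.1507] yaw 84.55 F [ 1.14  0.76 -0.42] M [ 0.01  0.01 -0.07] op 0.0569 q [ 0.44  0.44  1.63  0.    1.08 -1.04]
t20.97 at [0.5714 0.3161 0.1507] yaw 84.55 q6 -1.04 open 0.0569 | d [ 0.0618 -0.3134  0.0054] w [ 0.001  -0.0003  0.0008]
```

Request:
{"name": "step_arm", "arguments": {"increments": [{"x": 0.007, "y": -0.035, "z": 0.001, "ax": 0, "ay": 0, "az": 0, "claw": 120}, {"x": 0.0145, "y": -0.075, "z": 0.002, "ax": 0, "ay": 0, "az": 0, "claw": 120}, {"x": 0.0225, "y": -0.115, "z": 0.003, "ax": 0, "ay": 0, "az": 0, "claw": 120}, {"x": 0.03, "y": -0.155, "z": 0.004, "ax": 0, "ay": 0, "az": 0, "claw": 120}, {"x": 0.038, "y": -0.195, "z": 0.005, "ax": 0, "ay": 0, "az": 0, "claw": 120}]}}

```text
time: 21.38
ee_pos: [0.513, 0.1238, 0.1426]
orientation: [[-0.996, 0.094, -0.003], [0.094, 0.996, -0.0], [0.003, -0.0, -1.0]]
contact_force: [0.3, 0.1, -1.0]
opening: 0.0562
```

```bash
python3 -c "
from h import *
st();go(.480,.010,.145,84.5)"
```

```text
t21.38 [0.513  0.1238 0.1426] yaw 84.60 F [ 0.29  0.07 -0.97] M [-0.03 -0.07 -0.  ] op 0.0562 q [ 0.15  0.23  1.93  0.    0.98 -1.32]
t21.38 at [0.513  0.1238 0.1426] yaw 84.60 q6 -1.32 open 0.0562 | d [ 0.0222 -0.1165 -0.0023] w [-0.0003 -0.0026  0.0018]
```

Request:
{"name": "step_arm", "arguments": {"increments": [{"x": 0.0075, "y": -0.038, "z": 0, "ax": 0, "ay": -0.001, "az": 0.0018, "claw": 120}, {"x": 0.015, "y": -0.076, "z": 0, "ax": 0, "ay": -0.001, "az": 0.0018, "claw": 120}, {"x": 0.0222, "y": -0.112, "z": 0, "ax": 0, "ay": -0.001, "az": 0.0018, "claw": 120}, {"x": 0.0222, "y": -0.112, "z": 0, "ax": 0, "ay": -0.001, "az": 0.0018, "claw": 120}, {"x": 0.0222, "y": -0.112, "z": 0, "ax": 0, "ay": -0.001, "az": 0.0018, "claw": 120}]}}

```text
time: 21.8
ee_pos: [0.4808, 0.0145, 0.1426]
orientation: [[-0.995, 0.101, -0.002], [0.101, 0.995, 0.001], [0.002, 0.0, -1.0]]
contact_force: [-0.1, 0.6, 0.8]
opening: 0.0566
```

```bash
python3 -c "
from h import *
st();go(.480,.010,.12,84.5)"
```

```text
t21.80 [0.4808 0.0145 0.1426] yaw 84.20 F [-0.1   0.56  0.75] M [-0.04 -0.03  0.03] op 0.0566 q [-0.06  0.14  2.04  0.    0.96 -1.53]
t21.80 at [0.4808 0.0145 0.1426] yaw 84.20 q6 -1.53 open 0.0566 | d [ 0.0003 -0.0046  0.0226] w [ 0.0004 -0.0017 -0.0052]
```

Request:
{"name": "step_arm", "arguments": {"increments": [{"x": 0, "y": -0.004, "z": 0.01, "ax": 0, "ay": 0, "az": 0, "claw": 120}, {"x": 0, "y": -0.004, "z": 0.018, "ax": 0, "ay": 0, "az": 0, "claw": 120}, {"x": 0, "y": -0.004, "z": 0.018, "ax": 0, "ay": 0, "az": 0, "claw": 120}, {"x": 0, "y": -0.004, "z": 0.018, "ax": 0, "ay": 0, "az": 0, "claw": 120}]}}

```text
time: 22.13
ee_pos: [0.4806, 0.0132, 0.1234]
orientation: [[-0.995, 0.095, -0.004], [0.095, 0.995, 0.001], [0.004, 0.0, -1.0]]
contact_force: [1.0, -0.1, -0.3]
opening: 0.0568
```

```bash
python3 -c "
from h import *
st();go(.480,.010,.069,84.5)"
```

```text
t22.13 [0.4806 0.0132 0.1234] yaw 84.54 F [ 1.03 -0.13 -0.27] M [ 0.03 -0.01 -0.02] op 0.0568 q [-0.06  0.17  2.05  0.    0.92 -1.54]
t22.13 at [0.4806 0.0132 0.1234] yaw 84.54 q6 -1.54 open 0.0568 | d [ 0.0001 -0.0032  0.0544] w [ 0.0002 -0.0037  0.0007]
```

Request:
{"name": "step_arm", "arguments": {"increments": [{"x": 0.0008, "y": -0.003, "z": 0, "ax": 0, "ay": -0.002, "az": 0, "claw": 120}, {"x": 0.0008, "y": -0.003, "z": 0.003, "ax": 0, "ay": -0.002, "az": 0, "claw": 120}, {"x": 0.0008, "y": -0.003, "z": 0.003, "ax": 0, "ay": -0.002, "az": 0, "claw": 120}]}}

```text
time: 22.38
ee_pos: [0.4802, 0.0094, 0.1213]
orientation: [[-0.995, 0.096, 0.001], [0.096, 0.995, 0.0], [-0.001, 0.0, -1.0]]
contact_force: [-0.1, 0.5, -0.1]
opening: 0.0565
```

```bash
python3 -c "
from h import *
st();go(.480,.010,.069,84.5)"
```

```text
t22.38 [0.4802 0.0094 0.1213] yaw 84.47 F [-0.07  0.54 -0.08] M [-0.01 -0.02 -0.05] op 0.0565 q [-0.07  0.17  2.05  0.    0.91 -1.55]
t22.38 at [0.4802 0.0094 0.1213] yaw 84.47 q6 -1.55 open 0.0565 | d [0.0003 0.0006 0.0523] w [ 0.0001  0.0008 -0.0005]
```

Request:
{"name": "step_arm", "arguments": {"increments": [{"x": 0, "y": 0.0005, "z": 0.01, "ax": 0, "ay": 0, "az": 0, "claw": 120}, {"x": 0, "y": 0.0005, "z": 0.02, "ax": 0, "ay": 0, "az": 0, "claw": 120}, {"x": 0, "y": 0.0005, "z": 0.032, "ax": 0, "ay": 0, "az": 0, "claw": 120}, {"x": 0, "y": 0.0005, "z": 0.042, "ax": 0, "ay": 0, "az": 0, "claw": 120}, {"x": 0, "y": 0.0005, "z": 0.05, "ax": 0, "ay": 0, "az": 0, "claw": 120}]}}

```text
time: 22.8
ee_pos: [0.4794, 0.0097, 0.0699]
orientation: [[-0.995, 0.097, -0.001], [0.097, 0.995, 0.0], [0.001, 0.0, -1.0]]
contact_force: [-0.2, 0.1, 0.3]
opening: 0.057
```

Request:
{"name": "step_arm", "arguments": {"increments": [{"x": 0, "y": 0, "z": 0, "ax": 0, "ay": 0, "az": 0, "claw": 120}, {"x": 0, "y": 0, "z": 0, "ax": 0, "ay": 0, "az": 0, "claw": 120}, {"x": 0, "y": 0, "z": 0, "ax": 0, "ay": 0, "az": 0, "claw": 120}]}}

```text
time: 23.05
ee_pos: [0.4808, 0.0096, 0.0718]
orientation: [[-0.995, 0.097, 0.002], [0.097, 0.995, -0.0], [-0.002, 0.0, -1.0]]
contact_force: [0.5, -0.5, 0.0]
opening: 0.0568
```

```bash
python3 -c "
from h import *
st();go(.480,.010,.069,84.5)"
```

```text
t23.05 [0.4808 0.0096 0.0718] yaw 84.43 F [ 0.51 -0.46  0.01] M [ 0.03  0.04 -0.05] op 0.0568 q [-0.07  0.26  2.08  0.    0.8  -1.54]
t23.05 at [0.4808 0.0096 0.0718] yaw 84.43 q6 -1.54 open 0.0568 | d [0.0008 0.0004 0.0028] w [ 0.0001  0.0016 -0.0012]
```

Request:
{"name": "step_arm", "arguments": {"increments": [{"x": 0.0006, "y": 0, "z": 0.003, "ax": 0, "ay": 0, "az": 0, "claw": 120}, {"x": 0.0006, "y": 0, "z": 0.003, "ax": 0, "ay": 0, "az": 0, "claw": 120}, {"x": 0.0006, "y": 0, "z": 0.003, "ax": 0, "ay": 0, "az": 0, "claw": 60}, {"x": 0.0006, "y": 0, "z": 0.003, "ax": 0, "ay": 0, "az": 0, "claw": 0}, {"x": 0.0006, "y": 0, "z": 0.003, "ax": 0, "ay": 0, "az": 0, "claw": 0}]}}

```text
time: 23.47
ee_pos: [0.4802, 0.0096, 0.069]
orientation: [[-0.995, 0.097, 0.002], [0.097, 0.995, -0.0], [-0.002, 0.0, -1.0]]
contact_force: [-0.0, -0.1, -0.1]
opening: 0.0852
```

Request:
{"name": "step_arm", "arguments": {"increments": [{"x": 0, "y": 0, "z": 0, "ax": 0, "ay": 0, "az": 0, "claw": 0}, {"x": 0, "y": 0, "z": -0.02, "ax": 0, "ay": 0, "az": 0, "claw": 0}, {"x": 0, "y": 0, "z": -0.05, "ax": 0, "ay": 0, "az": 0, "claw": 0}, {"x": 0, "y": 0, "z": -0.08, "ax": 0, "ay": 0, "az": 0, "claw": 0}, {"x": 0, "y": 0, "z": -0.1, "ax": 0, "ay": 0, "az": 0, "claw": 0}]}}

```text
time: 23.88
ee_pos: [0.481, 0.0096, 0.1713]
orientation: [[-0.995, 0.097, 0.004], [0.097, 0.995, -0.0], [-0.004, 0.0, -1.0]]
contact_force: [1.4, -0.0, 0.7]
opening: 0.0854
```

```bash
python3 -c "
from h import *
st();o=grab('13')
crop(o['scene'][0],180,480,100,300,2.6,'scene13d')
go(.4463,-.2238,.13,84.5)"; python3 meas.py 13 | grep grey
```

```text
t23.88 [0.481  0.0096 0.1713] yaw 84.44 F [ 1.4  -0.03  0.69] M [-0.02 -0.02 -0.06] op 0.0854 q [-0.07  0.1   2.02  0.    1.02 -1.54]
t23.98 at [0.4834 0.0094 0.1731] yaw 84.45 q6 -1.54 open 0.0854 | d [ 0.0148 -0.2358  0.0429] w [ 0.0004  0.0108 -0.001 ]
top grey 131 [326.3 147.3] [ 0.789 -0.005] ell [325.92 147.2 ] [ 2.7 49.4]
top grey 111 [234.2 161.9] [0.728 0.309] ell [234.36 161.49] [ 8.1 16.6]
top grey 94 [264.5 186. ] [0.647 0.202] ell [264.68 185.95] [13.1 13.9]
top grey 92 [420.7 207.4] [ 0.587 -0.332] ell [420.65 207.48] [13.2 13.7]
top grey 194 [314.3 248.2] [0.44  0.026] ell [314.75 247.62] [14.1 23.1]
top grey 99 [389.5 248. ] [ 0.447 -0.227] ell [389.48 248.02] [13.5 14.5]
scene grey 114 [248.3 167.8] [ 0.435 -0.229] ell [248.32 167.83] [13.6 16.2]
scene grey 499 [331.6 191.3] [0.478 0.019] ell [328.18 179.93] [31.7 66.9]
scene grey 134 [198.1 206.2] [ 0.585 -0.332] ell [198.05 206.15] [14.3 17.9]
scene grey 154 [393.9 256. ] [0.65  0.202] ell [393.81 256.01] [16.5 18.5]
scene grey 167 [441.3 279.3] [0.695 0.322] ell [443.18 275.55] [25.7 31.1]
scene grey 284 [304.2 293.5] [ 0.785 -0.007] ell [303.22 293.36] [ 3.8 99.4]
```

View pics/scene13d.png

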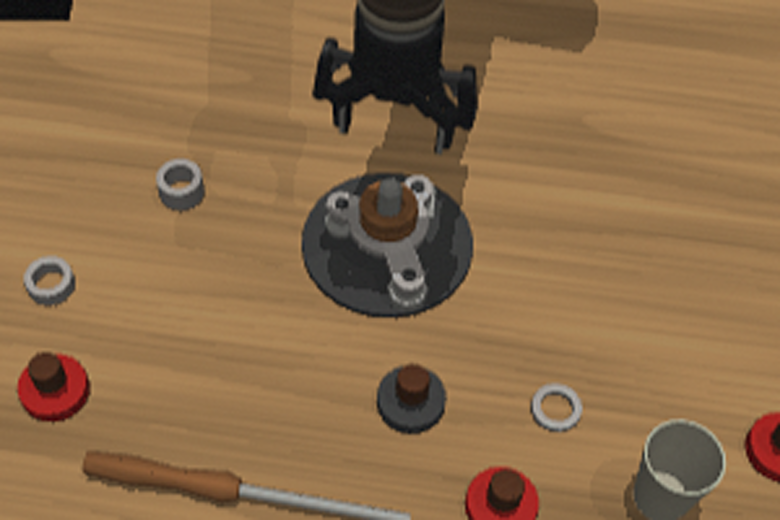

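Request:
{"name": "step_arm", "arguments": {"increments": [{"x": 0.002, "y": -0.035, "z": 0.005, "ax": 0, "ay": 0.005, "az": 0, "claw": 0}, {"x": 0.005, "y": -0.075, "z": 0.01, "ax": 0, "ay": 0.005, "az": 0, "claw": 0}, {"x": 0.008, "y": -0.115, "z": 0.015, "ax": 0, "ay": 0.005, "az": 0, "claw": 0}, {"x": 0.01, "y": -0.155, "z": 0.02, "ax": 0, "ay": 0.005, "az": 0, "claw": 0}, {"x": 0.0125, "y": -0.195, "z": 0.03, "ax": 0, "ay": 0.005, "az": 0, "claw": 0}]}}

```text
time: 24.4
ee_pos: [0.4481, -0.1848, 0.1383]
orientation: [[-0.995, 0.096, -0.003], [0.096, 0.995, 0.0], [0.003, -0.0, -1.0]]
contact_force: [-0.1, 0.7, -0.3]
opening: 0.0854
```

```bash
python3 -c "
from h import *
st();go(.4463,-.2236,.05,84.5)"
```

```text
t24.40 [ 0.4481 -0.1848  0.1383] yaw 84.48 F [-0.06  0.69 -0.34] M [-0.01 -0.   -0.04] op 0.0854 q [-0.48  0.16  2.03 -0.    0.96 -1.95]
t24.40 at [ 0.4481 -0.1848  0.1383] yaw 84.48 q6 -1.95 open 0.0854 | d [-0.0022 -0.0388  0.0883] w [-0.0002 -0.0029 -0.0004]
```

Request:
{"name": "step_arm", "arguments": {"increments": [{"x": 0, "y": -0.02, "z": 0.01, "ax": 0, "ay": 0, "az": 0, "claw": 0}, {"x": 0, "y": -0.036, "z": 0.03, "ax": 0, "ay": 0, "az": 0, "claw": 0}, {"x": 0, "y": -0.036, "z": 0.055, "ax": 0, "ay": 0, "az": 0, "claw": 0}, {"x": 0, "y": -0.036, "z": 0.08, "ax": 0, "ay": 0, "az": 0, "claw": 0}, {"x": 0, "y": -0.036, "z": 0.085, "ax": 0, "ay": 0, "az": 0, "claw": 0}]}}

```text
time: 24.82
ee_pos: [0.4404, -0.2172, 0.0489]
orientation: [[-0.995, 0.098, -0.012], [0.098, 0.995, 0.006], [0.013, 0.004, -1.0]]
contact_force: [-1.2, 0.7, -0.5]
opening: 0.0852
```

Request:
{"name": "step_arm", "arguments": {"increments": [{"x": 0, "y": 0, "z": 0, "ax": 0, "ay": 0, "az": 0, "claw": 0}, {"x": 0, "y": 0, "z": 0, "ax": 0, "ay": 0, "az": 0, "claw": 0}]}}

```text
time: 24.98
ee_pos: [0.4445, -0.2187, 0.0535]
orientation: [[-0.995, 0.097, -0.005], [0.097, 0.995, 0.001], [0.005, 0.001, -1.0]]
contact_force: [0.3, 0.0, -0.2]
opening: 0.0852
```

```bash
python3 -c "
from h import *
st();o=grab('14')
crop(o['scene'][0],190,320,90,220,5,'scene14d')
go(.4463,-.2236,.005,84.5)"
```

```text
t24.98 [ 0.4445 -0.2187  0.0535] yaw 84.45 F [ 0.31  0.03 -0.22] M [0.02 0.04 0.01] op 0.0852 q [-0.54  0.32  2.04 -0.    0.78 -2.02]
t25.08 at [ 0.4459 -0.2194  0.0549] yaw 84.48 q6 -2.02 open 0.0856 | d [-0.0009 -0.0041  0.0499] w [-0.0011 -0.0014 -0.0004]
```

View pics/scene14d.png

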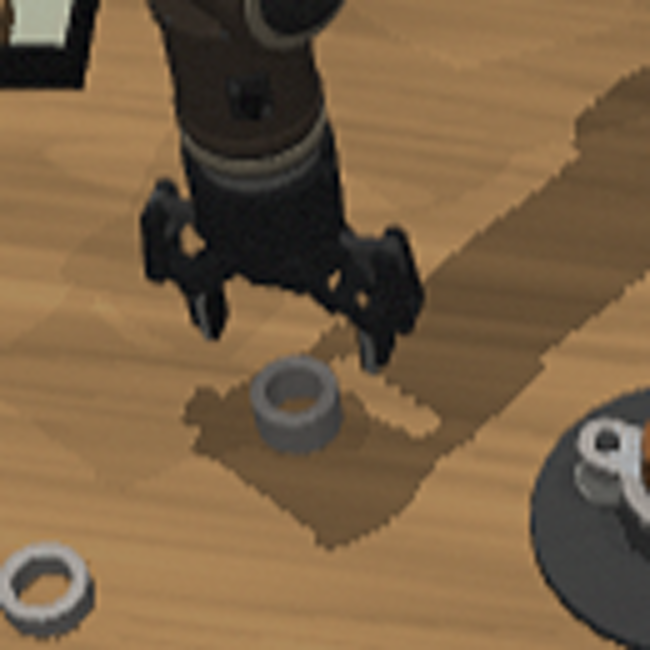

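Request:
{"name": "step_arm", "arguments": {"increments": [{"x": 0, "y": -0.0042, "z": 0.012, "ax": 0, "ay": 0, "az": 0, "claw": 0}, {"x": 0, "y": -0.0042, "z": 0.026, "ax": 0, "ay": 0, "az": 0, "claw": 0}, {"x": 0, "y": -0.0042, "z": 0.04, "ax": 0, "ay": 0, "az": 0, "claw": 0}, {"x": 0, "y": -0.0042, "z": 0.048, "ax": 0, "ay": 0, "az": 0, "claw": 0}, {"x": 0, "y": -0.0042, "z": 0.048, "ax": 0, "ay": 0, "az": 0, "claw": 0}]}}

```text
time: 25.5
ee_pos: [0.443, -0.2225, 0.0043]
orientation: [[-0.995, 0.097, -0.006], [0.097, 0.995, 0.002], [0.006, 0.001, -1.0]]
contact_force: [-0.3, 0.0, -1.0]
opening: 0.0853
```

Request:
{"name": "step_arm", "arguments": {"increments": [{"x": 0, "y": 0, "z": 0, "ax": 0, "ay": 0, "az": 0, "claw": 0}, {"x": 0, "y": 0, "z": 0, "ax": 0, "ay": 0, "az": 0, "claw": 0}]}}

```text
time: 25.67
ee_pos: [0.4448, -0.2236, 0.0062]
orientation: [[-0.995, 0.097, -0.003], [0.097, 0.995, -0.0], [0.002, -0.001, -1.0]]
contact_force: [0.1, 0.3, 0.0]
opening: 0.0855
```

```bash
python3 -c "
from h import *
st();go(.4463,-.2236,.005,84.5)"
```

```text
t25.67 [ 0.4448 -0.2236  0.0062] yaw 84.45 F [0.15 0.33 0.01] M [ 0.    0.02 -0.01] op 0.0855 q [-0.55  0.41  2.05 -0.    0.68 -2.02]
t25.67 at [ 0.4448 -0.2236  0.0062] yaw 84.45 q6 -2.02 open 0.0855 | d [-0.0015  0.0001  0.0012] w [-0.0005 -0.0025 -0.0009]
```

Request:
{"name": "step_arm", "arguments": {"increments": [{"x": -0.001, "y": 0, "z": 0.001, "ax": 0, "ay": -0.001, "az": 0, "claw": 60}, {"x": -0.001, "y": 0, "z": 0.001, "ax": 0, "ay": -0.001, "az": 0, "claw": 100}, {"x": -0.001, "y": 0, "z": 0.001, "ax": 0, "ay": -0.001, "az": 0, "claw": 160}, {"x": -0.001, "y": 0, "z": 0.001, "ax": 0, "ay": -0.001, "az": 0, "claw": 160}, {"x": -0.001, "y": 0, "z": 0.001, "ax": 0, "ay": -0.001, "az": 0, "claw": 160}]}}

```text
time: 26.08
ee_pos: [0.4458, -0.2236, 0.0057]
orientation: [[-0.995, 0.097, -0.001], [0.097, 0.995, -0.0], [0.001, -0.0, -1.0]]
contact_force: [0.2, 1.0, 5.6]
opening: 0.0478
```

Request:
{"name": "step_arm", "arguments": {"increments": [{"x": 0, "y": 0, "z": 0, "ax": 0, "ay": 0, "az": 0, "claw": 160}, {"x": 0, "y": 0, "z": 0, "ax": 0, "ay": 0, "az": 0, "claw": 160}]}}

```text
time: 26.25
ee_pos: [0.4458, -0.2236, 0.0057]
orientation: [[-0.995, 0.097, -0.001], [0.097, 0.995, -0.0], [0.001, -0.0, -1.0]]
contact_force: [-0.4, 1.4, 5.3]
opening: 0.048
```

```bash
python3 -c "
from h import *
st()"
```

```text
t26.25 [ 0.4458 -0.2236  0.0057] yaw 84.43 F [-0.36  1.43  5.25] M [ 0.19  0.12 -0.  ] op 0.0480 q [-0.55  0.42  2.05 -0.    0.68 -2.02]
```

Request:
{"name": "step_arm", "arguments": {"increments": [{"x": 0, "y": 0, "z": -0.01, "ax": 0, "ay": 0, "az": 0, "claw": 160}, {"x": 0, "y": 0, "z": -0.04, "ax": 0, "ay": 0, "az": 0, "claw": 160}, {"x": 0, "y": 0, "z": -0.08, "ax": 0, "ay": 0, "az": 0, "claw": 160}, {"x": 0, "y": 0, "z": -0.12, "ax": 0, "ay": 0, "az": 0, "claw": 160}, {"x": 0, "y": 0, "z": -0.145, "ax": 0, "ay": 0, "az": 0, "claw": 160}]}}

```text
time: 26.67
ee_pos: [0.4467, -0.2241, 0.1537]
orientation: [[-0.995, 0.097, 0.001], [0.097, 0.995, -0.002], [-0.002, -0.002, -1.0]]
contact_force: [0.9, -0.1, -0.3]
opening: 0.0479
```

```bash
python3 -c "
from h import *
st();go(.480,.010,.145,84.5)"
```

```text
t26.67 [ 0.4467 -0.2241  0.1537] yaw 84.44 F [ 0.87 -0.13 -0.28] M [ 0.01 -0.08 -0.05] op 0.0479 q [-0.55  0.16  1.99 -0.    0.99 -2.02]
t26.67 at [ 0.4467 -0.2241  0.1537] yaw 84.44 q6 -2.02 open 0.0479 | d [-0.0104  0.2362  0.0083] w [-0.0021  0.0015 -0.001 ]
```

Request:
{"name": "step_arm", "arguments": {"increments": [{"x": -0.001, "y": 0.035, "z": 0.001, "ax": 0, "ay": 0, "az": 0, "claw": 160}, {"x": -0.003, "y": 0.075, "z": 0.002, "ax": 0, "ay": 0, "az": 0, "claw": 160}, {"x": -0.005, "y": 0.115, "z": 0.003, "ax": 0, "ay": 0, "az": 0, "claw": 160}, {"x": -0.007, "y": 0.155, "z": 0.003, "ax": 0, "ay": 0, "az": 0, "claw": 160}, {"x": -0.009, "y": 0.19, "z": 0.003, "ax": 0, "ay": 0, "az": 0, "claw": 160}]}}

```text
time: 27.08
ee_pos: [0.4722, -0.033, 0.147]
orientation: [[-0.995, 0.097, -0.003], [0.097, 0.995, 0.001], [0.003, 0.0, -1.0]]
contact_force: [1.3, 0.1, -2.3]
opening: 0.0479
```

```bash
python3 -c "
from h import *
st();go(.480,.010,.145,84.5)"
```

```text
t27.08 [ 0.4722 -0.033   0.147 ] yaw 84.42 F [ 1.35  0.12 -2.25] M [-0.01 -0.1  -0.02] op 0.0479 q [-0.16  0.12  2.05  0.    0.97 -1.64]
t27.08 at [ 0.4722 -0.033   0.147 ] yaw 84.42 q6 -1.64 open 0.0479 | d [-0.0036  0.0435  0.002 ] w [ 0.0005 -0.0028 -0.0013]
```

Request:
{"name": "step_arm", "arguments": {"increments": [{"x": -0.002, "y": 0.022, "z": 0, "ax": 0, "ay": 0, "az": 0, "claw": 160}, {"x": -0.0035, "y": 0.04, "z": 0, "ax": 0, "ay": 0, "az": 0, "claw": 160}, {"x": -0.0035, "y": 0.042, "z": 0, "ax": 0, "ay": 0, "az": 0, "claw": 160}, {"x": -0.0035, "y": 0.042, "z": 0, "ax": 0, "ay": 0, "az": 0, "claw": 160}, {"x": -0.0035, "y": 0.042, "z": 0, "ax": 0, "ay": 0, "az": 0, "claw": 160}]}}

```text
time: 27.5
ee_pos: [0.48, 0.006, 0.1467]
orientation: [[-0.995, 0.096, -0.003], [0.096, 0.995, -0.0], [0.003, -0.001, -1.0]]
contact_force: [-0.2, -1.1, -1.5]
opening: 0.048
```

```bash
python3 -c "
from h import *
st();o=grab('15')
crop(o['scene'][0],280,380,110,230,6,'scene15d')
go(.480,.010,.145,84.5)"
```

```text
t27.50 [0.48   0.006  0.1467] yaw 84.47 F [-0.24 -1.05 -1.46] M [0.02 0.04 0.01] op 0.0480 q [-0.08  0.14  2.04 -0.    0.97 -1.55]
t27.60 at [0.4801 0.0054 0.1466] yaw 84.37 q6 -1.55 open 0.0479 | d [0.0005 0.0046 0.0016] w [-0.0003 -0.0031 -0.0022]
```

View pics/scene15d.png

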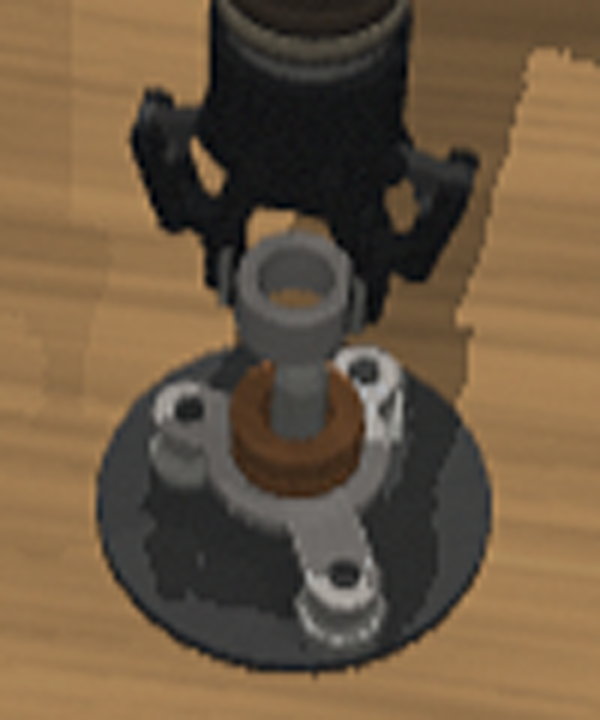

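```bash
python3 -c "
from h import *
print(S.plane(328.6,155.9,.171))"
```

```text
[0.48385789 0.00536163 0.171     ]
```

Request:
{"name": "step_arm", "arguments": {"increments": [{"x": 0.0005, "y": 0.0044, "z": 0.006, "ax": 0, "ay": -0.002, "az": -0.002, "claw": 160}, {"x": 0.0005, "y": 0.0044, "z": 0.012, "ax": 0, "ay": -0.002, "az": -0.002, "claw": 160}, {"x": 0.0005, "y": 0.0044, "z": 0.018, "ax": 0, "ay": -0.002, "az": -0.002, "claw": 160}, {"x": 0.0005, "y": 0.0044, "z": 0.018, "ax": 0, "ay": -0.002, "az": -0.002, "claw": 160}, {"x": 0.0005, "y": 0.0044, "z": 0.018, "ax": 0, "ay": -0.002, "az": -0.002, "claw": 160}]}}

```text
time: 28.02
ee_pos: [0.4794, 0.0106, 0.1277]
orientation: [[-0.995, 0.095, -0.003], [0.095, 0.995, 0.0], [0.003, 0.0, -1.0]]
contact_force: [-0.2, 0.0, -2.4]
opening: 0.048
```

```bash
python3 -c "
from h import *
st();go(.480,.010,.085,84.5)"
```

```text
t28.02 [0.4794 0.0106 0.1277] yaw 84.53 F [-0.18  0.   -2.36] M [-0.03  0.03  0.04] op 0.0480 q [-0.07  0.16  2.05  0.    0.93 -1.54]
t28.02 at [0.4794 0.0106 0.1277] yaw 84.53 q6 -1.54 open 0.0480 | d [-0.0007 -0.0006  0.0427] w [ 0.     -0.0029  0.0005]
```

Request:
{"name": "step_arm", "arguments": {"increments": [{"x": 0, "y": -0.0005, "z": 0.008, "ax": 0, "ay": -0.001, "az": 0, "claw": 160}, {"x": 0, "y": -0.0005, "z": 0.016, "ax": 0, "ay": -0.001, "az": 0, "claw": 160}, {"x": 0, "y": -0.0005, "z": 0.024, "ax": 0, "ay": -0.001, "az": 0, "claw": 160}, {"x": 0, "y": -0.0005, "z": 0.032, "ax": 0, "ay": -0.001, "az": 0, "claw": 160}, {"x": 0, "y": -0.0005, "z": 0.038, "ax": 0, "ay": -0.001, "az": 0, "claw": 160}]}}

```text
time: 28.43
ee_pos: [0.4795, 0.0104, 0.0893]
orientation: [[-0.995, 0.095, -0.001], [0.095, 0.995, 0.0], [0.001, 0.0, -1.0]]
contact_force: [-0.4, 0.3, -0.9]
opening: 0.0479
```

Request:
{"name": "step_arm", "arguments": {"increments": [{"x": 0, "y": 0, "z": 0, "ax": 0, "ay": 0, "az": 0, "claw": 160}, {"x": 0, "y": 0, "z": 0, "ax": 0, "ay": 0, "az": 0, "claw": 160}]}}

```text
time: 28.6
ee_pos: [0.4796, 0.0104, 0.0899]
orientation: [[-0.995, 0.095, -0.001], [0.095, 0.995, 0.0], [0.001, 0.0, -1.0]]
contact_force: [-0.6, 0.3, -1.4]
opening: 0.0483
```

```bash
python3 -c "
from h import *
st();go(.480,.010,.0845,84.5)"
```

```text
t28.60 [0.4796 0.0104 0.0899] yaw 84.55 F [-0.55  0.33 -1.37] M [-0.   -0.01  0.01] op 0.0483 q [-0.07  0.23  2.07  0.    0.85 -1.55]
t28.60 at [0.4796 0.0104 0.0899] yaw 84.55 q6 -1.55 open 0.0483 | d [-0.0004 -0.0003  0.0054] w [ 0.0001 -0.0013  0.001 ]
```

Request:
{"name": "step_arm", "arguments": {"increments": [{"x": -0.0002, "y": -0.0003, "z": 0.003, "ax": 0, "ay": 0, "az": 0, "claw": 160}, {"x": -0.0002, "y": -0.0003, "z": 0.005, "ax": 0, "ay": 0, "az": 0, "claw": 160}, {"x": -0.0002, "y": -0.0003, "z": 0.005, "ax": 0, "ay": 0, "az": 0, "claw": 160}, {"x": -0.0002, "y": -0.0003, "z": 0.005, "ax": 0, "ay": 0, "az": 0, "claw": 160}]}}

```text
time: 28.93
ee_pos: [0.4804, 0.01, 0.0857]
orientation: [[-0.995, 0.095, 0.0], [0.095, 0.995, 0.0], [-0.0, 0.0, -1.0]]
contact_force: [0.1, -0.3, -1.9]
opening: 0.048
```

Request:
{"name": "step_arm", "arguments": {"increments": [{"x": 0, "y": 0, "z": 0, "ax": 0, "ay": 0, "az": 0, "claw": 110}, {"x": 0, "y": 0, "z": 0, "ax": 0, "ay": 0, "az": 0, "claw": 60}, {"x": 0, "y": 0, "z": 0, "ax": 0, "ay": 0, "az": 0, "claw": 0}, {"x": 0, "y": 0, "z": 0, "ax": 0, "ay": 0, "az": 0, "claw": 0}, {"x": 0, "y": 0, "z": 0, "ax": 0, "ay": 0, "az": 0, "claw": 0}]}}

```text
time: 29.35
ee_pos: [0.4807, 0.01, 0.0859]
orientation: [[-0.995, 0.095, 0.001], [0.095, 0.995, 0.0], [-0.001, 0.0, -1.0]]
contact_force: [-0.8, -0.3, 0.2]
opening: 0.0854
```

Request:
{"name": "step_arm", "arguments": {"increments": [{"x": 0, "y": 0, "z": -0.01, "ax": 0, "ay": 0, "az": 0, "claw": 0}, {"x": 0, "y": 0, "z": -0.03, "ax": 0, "ay": 0, "az": 0, "claw": 0}, {"x": 0, "y": 0, "z": -0.06, "ax": 0, "ay": 0, "az": 0, "claw": 0}, {"x": 0, "y": 0, "z": -0.09, "ax": 0, "ay": 0, "az": 0, "claw": 0}, {"x": 0, "y": 0, "z": -0.11, "ax": 0, "ay": 0, "az": 0, "claw": 0}]}}

```text
time: 29.77
ee_pos: [0.4817, 0.0099, 0.1992]
orientation: [[-0.995, 0.095, 0.004], [0.095, 0.995, -0.0], [-0.004, 0.0, -1.0]]
contact_force: [0.1, -0.0, -1.4]
opening: 0.0853
```

```bash
python3 -c "
from h import *
st();o=grab('16')
crop(o['scene'][0],280,400,130,290,4,'scene16d')
crop(o['top'][0],280,360,150,210,8,'top16d')
"
```

```text
t29.77 [0.4817 0.0099 0.1992] yaw 84.55 F [ 0.12 -0.01 -1.35] M [ 0.01 -0.07 -0.03] op 0.0853 q [-0.07  0.06  1.99  0.    1.08 -1.55]
```

View pics/scene16d.png

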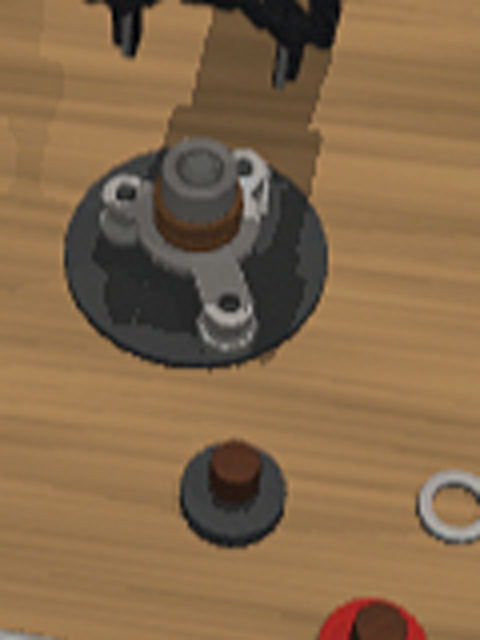

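View pics/top16d.png

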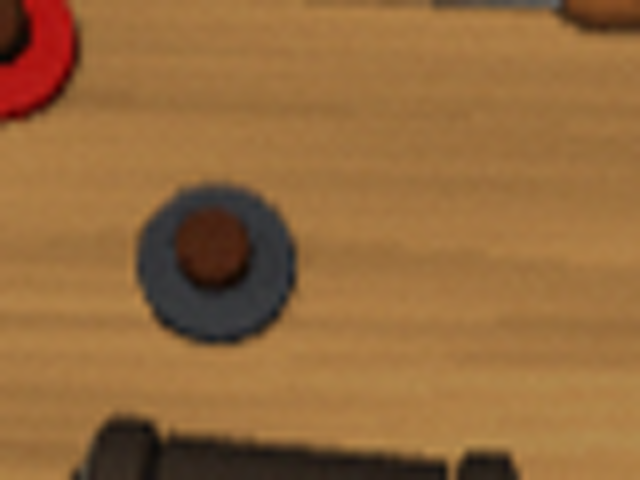

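```bash
python3 -c "
from h import *
print(T.plane(306.6,182.6,.016),T.plane(306.06,180.4,.053))
go(.657,.0585,.15,84.5)
"
```

```text
[0.66133817 0.05860176 0.016     ] [0.66183002 0.0587741  0.053     ]
t29.87 at [0.4841 0.0098 0.201 ] yaw 84.56 q6 -1.55 open 0.0856 | d [-0.167   0.0649  0.0528] w [0.0004 0.0106 0.001 ]
```

Request:
{"name": "step_arm", "arguments": {"increments": [{"x": -0.03, "y": 0.012, "z": 0.005, "ax": 0, "ay": 0.005, "az": 0, "claw": 0}, {"x": -0.07, "y": 0.026, "z": 0.015, "ax": 0, "ay": 0.005, "az": 0, "claw": 0}, {"x": -0.105, "y": 0.04, "z": 0.03, "ax": 0, "ay": 0.005, "az": 0, "claw": 0}, {"x": -0.14, "y": 0.053, "z": 0.05, "ax": 0, "ay": 0.005, "az": 0, "claw": 0}, {"x": -0.17, "y": 0.065, "z": 0.08, "ax": 0, "ay": 0.005, "az": 0, "claw": 0}]}}

```text
time: 30.28
ee_pos: [0.657, 0.0584, 0.1193]
orientation: [[-0.995, 0.095, 0.001], [0.095, 0.995, 0.001], [-0.001, 0.001, -1.0]]
contact_force: [1.2, -0.4, 0.0]
opening: 0.0854
```

Request:
{"name": "step_arm", "arguments": {"increments": [{"x": 0, "y": 0, "z": 0.01, "ax": 0, "ay": 0, "az": 0, "claw": 0}, {"x": 0, "y": 0, "z": 0.02, "ax": 0, "ay": 0, "az": 0, "claw": 0}, {"x": 0, "y": 0, "z": 0.03, "ax": 0, "ay": 0, "az": 0, "claw": 0}, {"x": 0, "y": 0, "z": 0.03, "ax": 0, "ay": 0, "az": 0, "claw": 0}, {"x": 0, "y": 0, "z": 0.03, "ax": 0, "ay": 0, "az": 0, "claw": 0}]}}

```text
time: 30.7
ee_pos: [0.6518, 0.0575, 0.0887]
orientation: [[-0.995, 0.095, -0.005], [0.095, 0.995, 0.0], [0.005, -0.0, -1.0]]
contact_force: [-0.1, -0.1, 0.4]
opening: 0.0854
```

```bash
python3 -c "
from h import *
st();o=grab('17')
crop(o['scene'][0],280,400,170,290,5,'scene17d')
go(.6613,.0587,.026,84.5)
"
```

```text
t30.70 [0.6518 0.0575 0.0887] yaw 84.53 F [-0.15 -0.07  0.36] M [ 0.01  0.   -0.  ] op 0.0854 q [ 0.02  0.52  1.65  0.    0.98 -1.45]
t30.80 at [0.6534 0.0575 0.0904] yaw 84.53 q6 -1.45 open 0.0855 | d [-0.0079  0.0019  0.0644] w [ 0.0004 -0.0019  0.0005]
```

View pics/scene17d.png

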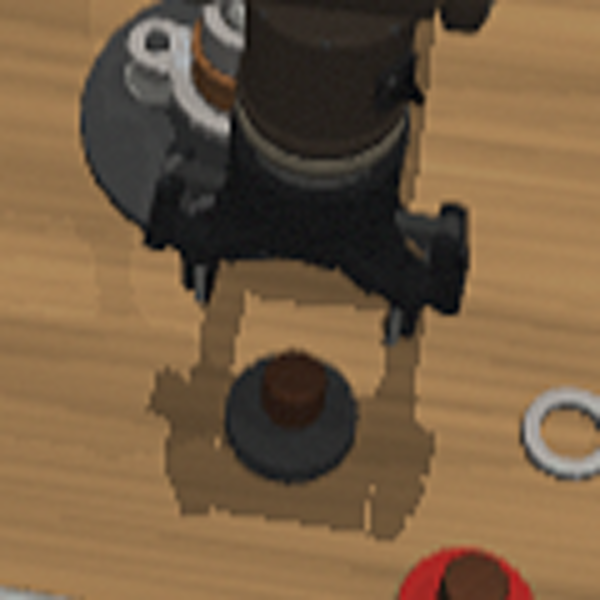

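Request:
{"name": "step_arm", "arguments": {"increments": [{"x": -0.0075, "y": 0.0015, "z": 0.01, "ax": 0, "ay": -0.001, "az": 0, "claw": 0}, {"x": -0.0075, "y": 0.0015, "z": 0.024, "ax": 0, "ay": -0.001, "az": 0, "claw": 0}, {"x": -0.0075, "y": 0.0015, "z": 0.042, "ax": 0, "ay": -0.001, "az": 0, "claw": 0}, {"x": -0.0075, "y": 0.0015, "z": 0.062, "ax": 0, "ay": -0.001, "az": 0, "claw": 0}, {"x": -0.0075, "y": 0.0015, "z": 0.062, "ax": 0, "ay": -0.001, "az": 0, "claw": 0}]}}

```text
time: 31.22
ee_pos: [0.6563, 0.0583, 0.0225]
orientation: [[-0.995, 0.095, -0.011], [0.095, 0.995, 0.0], [0.011, -0.001, -1.0]]
contact_force: [-0.7, 0.4, -1.1]
opening: 0.0853
```

Request:
{"name": "step_arm", "arguments": {"increments": [{"x": 0, "y": 0, "z": 0, "ax": 0, "ay": 0, "az": 0, "claw": 0}, {"x": 0, "y": 0, "z": 0, "ax": 0, "ay": 0, "az": 0, "claw": 0}]}}

```text
time: 31.38
ee_pos: [0.6607, 0.0585, 0.0272]
orientation: [[-0.995, 0.095, -0.002], [0.095, 0.995, 0.001], [0.002, 0.0, -1.0]]
contact_force: [-0.0, 0.1, -0.6]
opening: 0.0851
```

```bash
python3 -c "
from h import *
st();go(.6615,.0587,.027,84.5)
"
```

```text
t31.38 [0.6607 0.0585 0.0272] yaw 84.55 F [-0.02  0.1  -0.63] M [ 0.    0.05 -0.05] op 0.0851 q [ 0.02  0.62  1.64  0.    0.89 -1.45]
t31.38 at [0.6607 0.0585 0.0272] yaw 84.55 q6 -1.45 open 0.0851 | d [-0.0007  0.0002  0.0002] w [ 0.0003 -0.0025  0.0008]
```

Request:
{"name": "step_arm", "arguments": {"increments": [{"x": 0, "y": 0, "z": 0, "ax": 0, "ay": 0, "az": 0, "claw": 100}, {"x": 0, "y": 0, "z": 0, "ax": 0, "ay": 0, "az": 0, "claw": 150}, {"x": 0, "y": 0, "z": 0, "ax": 0, "ay": 0, "az": 0, "claw": 220}, {"x": 0, "y": 0, "z": 0, "ax": 0, "ay": 0, "az": 0, "claw": 220}, {"x": 0, "y": 0, "z": 0, "ax": 0, "ay": 0, "az": 0, "claw": 220}]}}

```text
time: 31.8
ee_pos: [0.6611, 0.0589, 0.0274]
orientation: [[-0.995, 0.095, -0.002], [0.095, 0.995, 0.001], [0.002, 0.001, -1.0]]
contact_force: [1.2, 0.3, -0.7]
opening: 0.0302
```

Request:
{"name": "step_arm", "arguments": {"increments": [{"x": 0, "y": 0, "z": 0, "ax": 0, "ay": 0, "az": 0, "claw": 220}, {"x": 0, "y": 0, "z": 0, "ax": 0, "ay": 0, "az": 0, "claw": 220}, {"x": 0, "y": 0, "z": 0, "ax": 0, "ay": 0, "az": 0, "claw": 220}]}}

```text
time: 32.05
ee_pos: [0.6611, 0.0588, 0.0273]
orientation: [[-0.995, 0.095, -0.002], [0.095, 0.995, 0.001], [0.002, 0.001, -1.0]]
contact_force: [-1.2, 0.3, 5.6]
opening: 0.0305
```

```bash
python3 -c "
from h import *
st()"
```

```text
t32.05 [0.6611 0.0588 0.0273] yaw 84.54 F [-1.16  0.33  5.63] M [ 0.18  0.12 -0.05] op 0.0305 q [ 0.02  0.62  1.64  0.    0.89 -1.45]
```

Request:
{"name": "step_arm", "arguments": {"increments": [{"x": 0, "y": 0, "z": -0.01, "ax": 0, "ay": 0, "az": 0, "claw": 220}, {"x": 0, "y": 0, "z": -0.04, "ax": 0, "ay": 0, "az": 0, "claw": 220}, {"x": 0, "y": 0, "z": -0.075, "ax": 0, "ay": 0, "az": 0, "claw": 220}, {"x": 0, "y": 0, "z": -0.11, "ax": 0, "ay": 0, "az": 0, "claw": 220}, {"x": 0, "y": 0, "z": -0.14, "ax": 0, "ay": 0, "az": 0, "claw": 220}]}}

```text
time: 32.47
ee_pos: [0.6595, 0.0583, 0.1666]
orientation: [[-0.995, 0.095, -0.006], [0.095, 0.995, 0.0], [0.006, -0.001, -1.0]]
contact_force: [0.9, 0.5, -3.8]
opening: 0.0304
```

```bash
python3 -c "
from h import *
st();go(.4797,.010,.165,84.5)"
```

```text
t32.47 [0.6595 0.0583 0.1666] yaw 84.56 F [ 0.92  0.5  -3.82] M [ 0.03 -0.09  0.  ] op 0.0304 q [ 0.02  0.44  1.59  0.    1.12 -1.45]
t32.47 at [0.6595 0.0583 0.1666] yaw 84.56 q6 -1.45 open 0.0304 | d [ 0.1744 -0.0652  0.0027] w [-0.0006 -0.0063  0.001 ]
```

Request:
{"name": "step_arm", "arguments": {"increments": [{"x": 0.03, "y": -0.011, "z": 0, "ax": 0, "ay": -0.002, "az": 0, "claw": 220}, {"x": 0.065, "y": -0.024, "z": 0, "ax": 0, "ay": -0.002, "az": 0, "claw": 220}, {"x": 0.1, "y": -0.037, "z": 0, "ax": 0, "ay": -0.002, "az": 0, "claw": 220}, {"x": 0.13, "y": -0.048, "z": 0, "ax": 0, "ay": -0.002, "az": 0, "claw": 220}, {"x": 0.155, "y": -0.058, "z": 0, "ax": 0, "ay": -0.002, "az": 0, "claw": 220}]}}

```text
time: 32.88
ee_pos: [0.496, 0.0152, 0.1648]
orientation: [[-0.995, 0.095, -0.008], [0.095, 0.996, 0.0], [0.008, -0.001, -1.0]]
contact_force: [1.1, -0.8, -4.4]
opening: 0.0303
```

Request:
{"name": "step_arm", "arguments": {"increments": [{"x": 0.01, "y": -0.004, "z": 0, "ax": 0, "ay": 0, "az": 0, "claw": 220}, {"x": 0.018, "y": -0.007, "z": 0, "ax": 0, "ay": 0, "az": 0, "claw": 220}, {"x": 0.018, "y": -0.007, "z": 0, "ax": 0, "ay": 0, "az": 0, "claw": 220}, {"x": 0.018, "y": -0.007, "z": 0, "ax": 0, "ay": 0, "az": 0, "claw": 220}, {"x": 0.018, "y": -0.007, "z": 0, "ax": 0, "ay": 0, "az": 0, "claw": 220}]}}

```text
time: 33.3
ee_pos: [0.4841, 0.0104, 0.1673]
orientation: [[-0.995, 0.095, 0.0], [0.095, 0.995, 0.0], [-0.0, 0.0, -1.0]]
contact_force: [-0.6, -0.2, -3.5]
opening: 0.0301
```

```bash
python3 -c "
from h import *
st();o=grab('18')
crop(o['scene'][0],280,380,110,230,6,'scene18d')
go(.4797,.010,.145,84.5)"
```

```text
t33.30 [0.4841 0.0104 0.1673] yaw 84.55 F [-0.63 -0.16 -3.46] M [-0.02 -0.02 -0.06] op 0.0301 q [-0.07  0.11  2.01  0.    1.02 -1.54]
t33.40 at [0.4838 0.0104 0.1671] yaw 84.57 q6 -1.54 open 0.0301 | d [ 0.0041 -0.0008  0.0221] w [ 0.0002 -0.0005  0.0012]
```

View pics/scene18d.png

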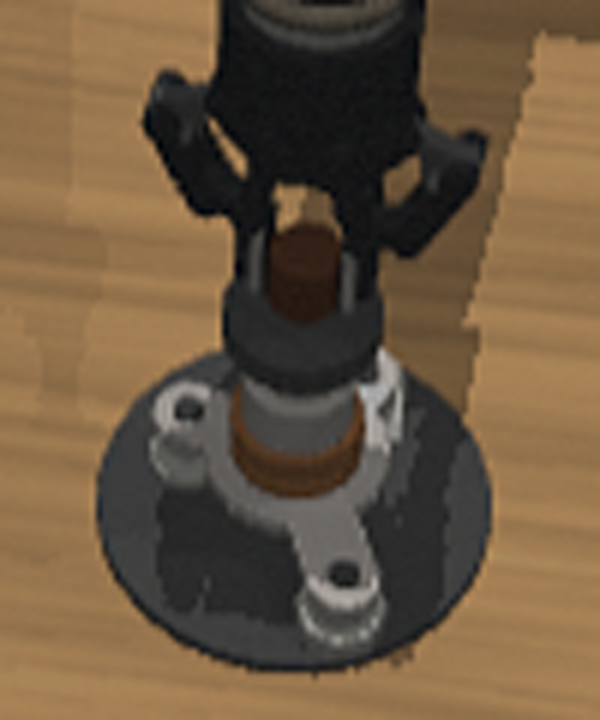

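```bash
python3 -c "
from h import *
print('spacer',S.plane(280+202.5/4-.38,130+169/4-.38,.108),'posttop',S.plane(280+200.5/4-.38,130+168/4-.38,.108))
crop(load('scene','16')[0],310,350,155,205,14,'scene16e')
print('cap disc top', S.plane(280+302.5/6-.42,110+(276+62)/6-.42,.158))
"
```

```text
spacer [0.4850035  0.01197275 0.108     ] posttop [0.48441483 0.01058364 0.108     ]
cap disc top [0.50416099 0.0121452  0.158     ]
```

View pics/scene16e.png

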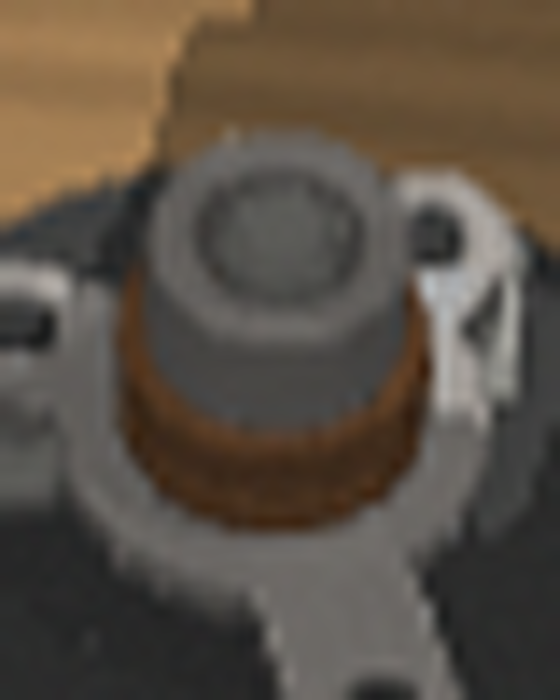

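Request:
{"name": "step_arm", "arguments": {"increments": [{"x": 0.0035, "y": -0.0006, "z": 0.006, "ax": 0, "ay": 0, "az": 0.001, "claw": 220}, {"x": 0.0035, "y": -0.0006, "z": 0.013, "ax": 0, "ay": 0, "az": 0.001, "claw": 220}, {"x": 0.0035, "y": -0.0006, "z": 0.02, "ax": 0, "ay": 0, "az": 0.001, "claw": 220}, {"x": 0.0035, "y": -0.0006, "z": 0.025, "ax": 0, "ay": 0, "az": 0.001, "claw": 220}, {"x": 0.0035, "y": -0.0006, "z": 0.025, "ax": 0, "ay": 0, "az": 0.001, "claw": 220}]}}

```text
time: 33.82
ee_pos: [0.4772, 0.0101, 0.1398]
orientation: [[-0.995, 0.096, -0.006], [0.096, 0.995, 0.001], [0.006, 0.0, -1.0]]
contact_force: [-0.3, -0.2, -4.7]
opening: 0.0304
```

Request:
{"name": "step_arm", "arguments": {"increments": [{"x": 0, "y": 0, "z": 0, "ax": 0, "ay": 0, "az": 0, "claw": 220}, {"x": 0, "y": 0, "z": 0, "ax": 0, "ay": 0, "az": 0, "claw": 220}]}}

```text
time: 33.98
ee_pos: [0.4789, 0.01, 0.1418]
orientation: [[-0.995, 0.096, -0.002], [0.096, 0.995, 0.0], [0.002, 0.0, -1.0]]
contact_force: [1.4, -0.3, -4.2]
opening: 0.0304
```

```bash
python3 -c "
from h import *
st();go(.4803,.010,.1273,84.5)"
```

```text
t33.98 [0.4789 0.01   0.1418] yaw 84.49 F [ 1.38 -0.29 -4.2 ] M [-0.01 -0.03 -0.  ] op 0.0304 q [-0.07  0.14  2.04  0.    0.96 -1.54]
t33.98 at [0.4789 0.01   0.1418] yaw 84.49 q6 -1.54 open 0.0304 | d [-0.0014  0.0001  0.0145] w [ 0.0001 -0.0017 -0.0002]
```

Request:
{"name": "step_arm", "arguments": {"increments": [{"x": -0.001, "y": 0, "z": 0.003, "ax": 0, "ay": -0.001, "az": 0, "claw": 220}, {"x": -0.001, "y": 0, "z": 0.006, "ax": 0, "ay": -0.001, "az": 0, "claw": 220}, {"x": -0.001, "y": 0, "z": 0.009, "ax": 0, "ay": -0.001, "az": 0, "claw": 220}, {"x": -0.001, "y": 0, "z": 0.011, "ax": 0, "ay": -0.001, "az": 0, "claw": 220}, {"x": -0.001, "y": 0, "z": 0.011, "ax": 0, "ay": -0.001, "az": 0, "claw": 220}]}}

```text
time: 34.4
ee_pos: [0.4791, 0.0099, 0.1302]
orientation: [[-0.995, 0.096, -0.002], [0.096, 0.995, 0.0], [0.002, 0.0, -1.0]]
contact_force: [0.3, 0.5, -3.3]
opening: 0.0303
```

```bash
python3 -c "
from h import *
st();go(.4803,.010,.1273,84.5)"
```

```text
t34.40 [0.4791 0.0099 0.1302] yaw 84.49 F [ 0.3   0.51 -3.31] M [ 0.03  0.03 -0.01] op 0.0303 q [-0.07  0.16  2.05  0.    0.94 -1.55]
t34.40 at [0.4791 0.0099 0.1302] yaw 84.49 q6 -1.55 open 0.0303 | d [-0.0012  0.0002  0.0029] w [ 0.0001 -0.0021 -0.0001]
```

Skirt is past the rim without contact; lower the last 3 mm.

Request:
{"name": "step_arm", "arguments": {"increments": [{"x": -0.0005, "y": 0, "z": 0.0015, "ax": 0, "ay": -0.001, "az": 0, "claw": 220}, {"x": -0.0005, "y": 0, "z": 0.0025, "ax": 0, "ay": -0.001, "az": 0, "claw": 220}, {"x": -0.0005, "y": 0, "z": 0.003, "ax": 0, "ay": -0.001, "az": 0, "claw": 220}, {"x": -0.0005, "y": 0, "z": 0.003, "ax": 0, "ay": -0.001, "az": 0, "claw": 220}]}}

```text
time: 34.73
ee_pos: [0.4802, 0.0099, 0.1277]
orientation: [[-0.995, 0.096, 0.0], [0.096, 0.995, 0.0], [-0.0, 0.0, -1.0]]
contact_force: [0.2, -1.5, -4.2]
opening: 0.0306
```

```bash
python3 -c "
from h import *
st()"
```

```text
t34.73 [0.4802 0.0099 0.1277] yaw 84.49 F [ 0.18 -1.51 -4.21] M [0.02 0.06 0.  ] op 0.0306 q [-0.07  0.16  2.05  0.    0.93 -1.55]
```

Request:
{"name": "step_arm", "arguments": {"increments": [{"x": 0, "y": 0, "z": 0.0005, "ax": 0, "ay": 0, "az": 0, "claw": 220}, {"x": 0, "y": 0, "z": 0.0005, "ax": 0, "ay": 0, "az": 0, "claw": 160}, {"x": 0, "y": 0, "z": 0.0005, "ax": 0, "ay": 0, "az": 0, "claw": 80}, {"x": 0, "y": 0, "z": 0.0005, "ax": 0, "ay": 0, "az": 0, "claw": 0}, {"x": 0, "y": 0, "z": 0.0005, "ax": 0, "ay": 0, "az": 0, "claw": 0}]}}

```text
time: 35.15
ee_pos: [0.4813, 0.0098, 0.1283]
orientation: [[-0.995, 0.096, 0.002], [0.096, 0.995, -0.0], [-0.002, 0.0, -1.0]]
contact_force: [0.3, -0.1, 0.0]
opening: 0.067
```

Request:
{"name": "step_arm", "arguments": {"increments": [{"x": 0, "y": 0, "z": 0, "ax": 0, "ay": 0, "az": 0, "claw": 0}, {"x": 0, "y": 0, "z": -0.015, "ax": 0, "ay": 0, "az": 0, "claw": 0}, {"x": 0, "y": 0, "z": -0.04, "ax": 0, "ay": 0, "az": 0, "claw": 0}, {"x": 0, "y": 0, "z": -0.07, "ax": 0, "ay": 0, "az": 0, "claw": 0}, {"x": 0, "y": 0, "z": -0.1, "ax": 0, "ay": 0, "az": 0, "claw": 0}]}}

```text
time: 35.57
ee_pos: [0.4797, 0.0099, 0.2282]
orientation: [[-0.995, 0.096, -0.001], [0.096, 0.995, 0.0], [0.001, 0.0, -1.0]]
contact_force: [0.6, -0.3, -0.3]
opening: 0.0854
```

Request:
{"name": "step_arm", "arguments": {"increments": [{"x": 0, "y": -0.04, "z": 0, "ax": 0, "ay": 0, "az": 0, "claw": 0}, {"x": 0, "y": -0.08, "z": 0, "ax": 0, "ay": 0, "az": 0, "claw": 0}, {"x": 0, "y": -0.12, "z": 0, "ax": 0, "ay": 0, "az": 0, "claw": 0}, {"x": 0, "y": -0.16, "z": 0, "ax": 0, "ay": 0, "az": 0, "claw": 0}, {"x": 0, "y": -0.18, "z": 0, "ax": 0, "ay": 0, "az": 0, "claw": 0}]}}

```text
time: 35.98
ee_pos: [0.4629, -0.1732, 0.2282]
orientation: [[-0.995, 0.098, 0.002], [0.098, 0.995, -0.003], [-0.002, -0.002, -1.0]]
contact_force: [0.2, -0.1, 0.3]
opening: 0.0856
```

```bash
python3 -c "
from h import *
st();o=grab('19')
crop(o['scene'][0],180,480,100,300,2.6,'scene19d');crop(o['scene'][0],285,375,130,230,7,'scene19e')
crop(o['top'][0],280,360,190,280,7,'top19e')
"
```

```text
t35.98 [ 0.4629 -0.1732  0.2282] yaw 84.39 F [ 0.23 -0.07  0.34] M [ 0.   -0.02 -0.  ] op 0.0856 q [-0.45  0.06  1.94 -0.    1.14 -1.92]
```

View pics/scene19d.png

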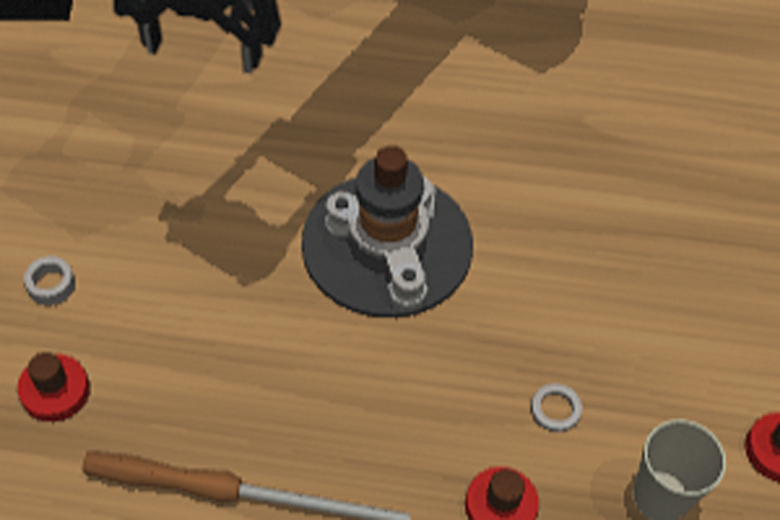

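View pics/scene19e.png

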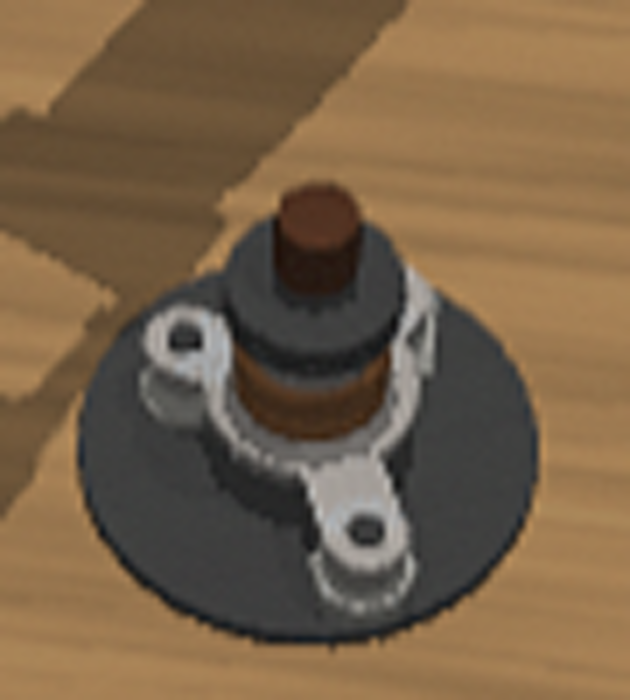

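View pics/top19e.png

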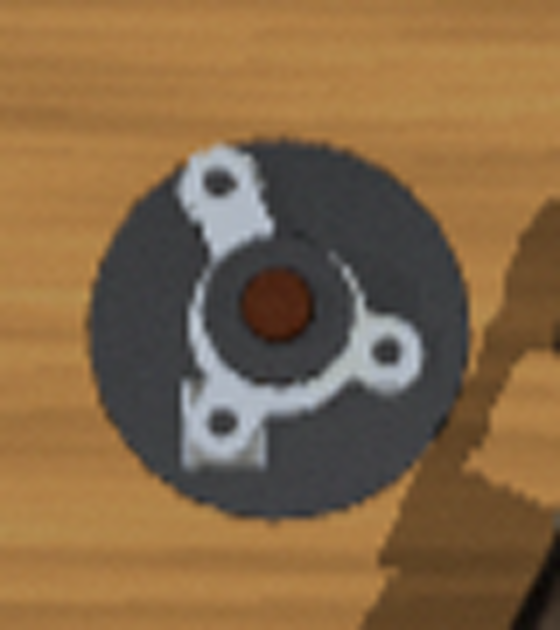

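```bash
python3 -c "
from h import *
f=lambda u,v:(280+u/7-.43,190+v/7-.43); g=lambda u,v:(285+u/7-.43,130+v/7-.43)
print(fit(FEET,[T.plane(*f(*q),.048) for q in((219,181),(222,422),(387,351))]))
print(fit(FEET,[S.plane(*g(*q),.048) for q in((366,529),(185,338))]+[]) if 0 else fit([FEET[0],FEET[2]],[S.plane(*g(*q),.048) for q in((366,529),(185,338))]))
print('knob',T.plane(*f(277,303),.154),'disc',T.plane(*f(279,311),.115),'knob scene',S.plane(*g(320,218),.156))
d=load('top','19')[1];X=T.cloud(d)
for q in((277,303),(225,311),(335,311),(279,372),(279,250)):
  u,v=map(round,f(*q));print(q,X[v,u].round(4))
# disc-top plane fit
m=(X[...,2]>.105)&(X[...,2]<.13)&(np.hypot(X[...,0]-.479,X[...,1]-.0095)<.03);P=X[m];A=np.c_[P[:,:2],np.ones(len(P))];print(len(P),np.linalg.lstsq(A,P[:,2],rcond=None)[0].round(4),np.median(P[:,2]))
"; python3 meas.py 19 | grep -E 'top (grey|red)'
```

```text
(np.float64(24.398740054103612), array([0.48007792, 0.00968691]), array([[ 0.0004, -0.    ],
       [-0.0003, -0.0002],
       [-0.0001,  0.0002]]))
(np.float64(24.780136352355683), array([0.48011685, 0.01019521]), array([[-0.0003, -0.0003],
       [ 0.0003,  0.0003]]))
knob [0.48256847 0.00878586 0.154     ] disc [0.48151985 0.00842242 0.115     ] knob scene [0.48636225 0.01047485 0.156     ]
(277, 303) [0.482  0.0092 0.1563]
(225, 311) [0.4806 0.0314 0.1199]
(335, 311) [ 0.4819 -0.0152  0.1181]
(279, 372) [0.4533 0.0088 0.1216]
(279, 250) [0.5094 0.0105 0.1173]
203 [-0.0032 -0.0067  0.1207] 0.11935203374598134
top grey 132 [326.6 147.3] [ 0.788 -0.006] ell [326.83 147.32] [ 2.7 52.5]
top grey 111 [234.2 161.9] [0.728 0.309] ell [234.36 161.49] [ 8.1 16.6]
top grey 95 [264.6 186. ] [0.647 0.202] ell [264.74 185.95] [13.3 13.8]
top grey 92 [420.7 207.4] [ 0.587 -0.332] ell [420.65 207.48] [13.2 13.7]
top grey 486 [317.7 236.7] [0.479 0.016] ell [319.31 234.26] [31.8 44.2]
top red 205 [279.3 155.7] [0.754 0.156] ell [279.05 154.82] [18.1 18.4]
top red 205 [408.4 173.7] [ 0.703 -0.29 ] ell [408.95 173.  ] [18.2 18.6]
top red 200 [201.  181.6] [0.656 0.418] ell [200.13 180.96] [18.2 18.9]
```

Request:
{"name": "step_arm", "arguments": {"increments": [{"x": 0, "y": 0, "z": 0, "ax": 0, "ay": 0, "az": 0, "claw": 0}, {"x": 0, "y": 0, "z": 0, "ax": 0, "ay": 0, "az": 0, "claw": 0}, {"x": 0, "y": 0, "z": 0, "ax": 0, "ay": 0, "az": 0, "claw": 0}]}}

```text
time: 36.33
ee_pos: [0.463, -0.1682, 0.2273]
orientation: [[-0.996, 0.095, 0.0], [0.095, 0.996, 0.001], [-0.0, 0.001, -1.0]]
contact_force: [0.3, -0.2, 0.1]
opening: 0.0854
```

```bash
python3 -c "
from bench import hand_in
print(hand_in())"
```

```text
the job is handed in; nothing more can be done
None
```

The job is handed in, at about 36 s of the 210 s allowed; `hand_in` gives no verdict. I seated the stage on the base, threaded the three rings I found onto the post, added the 30 mm spacer and put the plain dark cap on top. The arm was clear when I handed in.

What the last checks showed:
- **Stage:** the top view puts it within about 0.5 mm and 0.1° of the base pose I measured before moving it. The scene view agrees within about 1 mm. I judged the feet home from this and from the lowering height and contact force, not from a direct view of each ball.
- **Rings and spacer:** I only saw three rings in either camera, which is why I used the 30 mm spacer. Its top looked level with the post and centred on it before the cap went on.
- **Cap:** by depth its disc top is at 0.119 m (0.118 expected) and its knob top at 0.156 m. The tilt is under 0.5°.
- **Cap position, cameras disagree:** the top view puts the cap about 2.5 mm off the post axis. The scene view reads up to about 6 mm further out in x. It also read a few millimetres high in x for other raised objects, so I trusted the top view. Both are inside the 11 mm limit.
- **Other objects:** the cup, gouge, red caps and the two unused spacers appear where they were.

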